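# Trip the topping warmer, clear and cover its wells, restore the power

### The job

Before the shift, press the test button on the topping warmer's control box so that its cut-out lever drops. With the power off, take the wooden cupcake rest off the wells and lay it on the table along the middle of the warmer's front, fence towards you and back edge flush against the warmer, and fit every well cover lying on the table into a well of its own: tip one end in under the lip along the back, then lower the other until the cover lies flat on its ledge. When all the covers are in, lift the lever right back up until it stays; knock over no cupcakes or baking cups.

Things in the scene. Friction and masses are not known exactly. Their poses are not given: they have to be found in the camera images.
- warmer: Topping warmer, a fixed steel box with three open wells side by side and a grey control box on its right (-y) end; place and yaw vary. Origin on the table under the middle well's centre; x to the back (lip side), y left along the wells, z up. Steel part x -98 to 104, y -166 to 166 mm; front rim (x -98 to -84) 82 mm high, ribs between wells 8 mm wide, 80 mm high.
- well0 (a point): Left well: middle of its recess at ledge height, where the origin of a seated cover comes to lie; at (0, 108, 70) mm of the warmer, axes alike. Recess 168 mm long (x, -84 to 84), 100 mm wide (y), with a ledge 12 mm wide all round at 70 mm above the table; below the ledge the well is open, 50 mm deep.
- well1 (a point): Middle well, like the left one; at (0, 0, 70) mm of the warmer.
- well2 (a point): Right well, next to the control box, like the left one; at (0, -108, 70) mm of the warmer.
- lip_edge (a point): Lower front edge of the lip, at the middle well: (68, 0, 86) mm of the warmer. The lip runs along all wells and covers their back 16 mm (x 68 to 84), 16 mm above the ledge, 4 mm thick. Lip to front rim is 152 mm, less than a cover's 160, so a cover goes in tilted 10 to 20 degrees, back end low and pushed 10 to 14 mm under the lip, then its front is lowered.
- front_mid (a point): Middle of the foot of the warmer's straight front face, at (-98, 0, 0) mm of the warmer; the face spans y -166 to 166 mm and is 3 to 82 mm above the table.
- fence_mid (a point): Middle of the top of the cupcake rest's fence, at (-34, 0, 51) mm of the rest; axes as the rest's.
- box_top (a point): Middle of the control box's top, at (0, -213, 115) mm of the warmer; the box spans x -95 to 95, y -260 to -166 mm. Button and lever are at its front end; the lever stands in a slot open to the front.
- test_button (a joint): Travel of the test button, m: 0 out, 0.008 fully in. Pressed straight down; 5 N at full travel; springs back. Pushed fully in it throws the lever over its dead point, and the lever then falls by itself.
- test_button_top (a point): Centre of the top face of the round white test button, 28 mm across, in a black collar on the control box; at (-82, -195, 139) mm of the warmer when out. It moves with the button.
- cutout_lever (a joint): Angle of the black cut-out lever, rad: 0 = up (on), leaning 15 degrees back past upright, where its weight keeps it; 2.0 = dropped (off), pointing to the front, 10 degrees below level. No latch: let go well in front of upright (over about 0.2) it falls again.
- lever_tip (a point): Middle of the lever's grip, 72 mm from the hinge. Hinge along the warmer's y at (-70, -233, 85) mm of the warmer; the lever swings in the warmer's x-z plane, from upright over the front (-x). Grip 18 mm wide (its flat sides face warmer +y and -y), 13 thick, 26 long; bar 16 wide, 10 thick. Lifting takes under 1 N.
- cover0: Well cover, all alike (None if absent): flat steel plate 160 long (its x), 90 wide (y), 5 thick, 0.25 kg, with an upright bridge handle across its middle: black bar 60 long (y), 14 thick (x), 20 high, spanning 27 to 47 mm above the plate's underside. Origin in the middle of the underside, z up; either end may go under the lip. Starts flat on the table beside the warmer.
- cover1: Well cover, all alike (None if absent): flat steel plate 160 long (its x), 90 wide (y), 5 thick, 0.25 kg, with an upright bridge handle across its middle: black bar 60 long (y), 14 thick (x), 20 high, spanning 27 to 47 mm above the plate's underside. Origin in the middle of the underside, z up; either end may go under the lip. Starts flat on the table beside the warmer.
- cover2: Well cover, all alike (None if absent): flat steel plate 160 long (its x), 90 wide (y), 5 thick, 0.25 kg, with an upright bridge handle across its middle: black bar 60 long (y), 14 thick (x), 20 high, spanning 27 to 47 mm above the plate's underside. Origin in the middle of the underside, z up; either end may go under the lip. Starts flat on the table beside the warmer.
- liners: A stack of foil baking cups, 72 mm across, 61 mm high, standing near the robot on its left; must not be knocked over. Origin at the middle of its foot, z up.
- cupcake_0: A cupcake with pale frosting, 74 mm across, 74 mm high, standing behind the covers, left of the warmer; must not be knocked over. Origin at the middle of its foot, z up.
- cupcake_1: A cupcake with pale frosting, 74 mm across, 72 mm high, standing right of the warmer; must not be knocked over. Origin at the middle of its foot, z up.
- cupcake_2: A chocolate-dipped cupcake, 75 mm across, 71 mm high, standing behind the covers, at the left; must not be knocked over. Origin at the middle of its foot, z up.
- rest_board: Cupcake rest: wooden board 200 long (its y), 80 wide (x), 12 thick, with an upright fence along its whole front (-x) edge: 12 thick (x), its top 51 mm above the board's underside, to be gripped from above. Straight back edge (+x). Origin in the middle of the underside, z up. 0.2 kg. Starts lying level across the ribs over the wells, fence to the front.
There are look-alikes about, which are no part of the job. Leave any green or orange look-alike of the cover0 alone.

How it is judged:
By the outcome, as a careful person would: the job done as asked, in the order asked, and still so for the second after the job is handed in, with the robot touching nothing.
Of cover0, cover1, cover2 only 2 to 3 are there at a start; the rules pass over those that are not, and their reading is None.
At some moment in a run one of cover0, cover1, cover2 may be knocked a few centimetres aside while the robot is not near it.
Once in a run the grip may slacken for a moment while it holds something.
It also fails if it takes over 210 s, if anything falls off the work surface, if the arm or the gripper's body presses on something with over 40 N, if the wrist force passes 120 N, or if a joint passes its speed limit or range.

### The arm

A 7-joint arm with a two-finger parallel gripper is mounted at the origin on the work surface; the furniture and walls round the work are solid. World frame = base frame: x ahead of the robot, y to its left, z up, the work surface at z = 0. Lengths are in m, angles in rad, forces in N, time in s.
With the tool pointing down it reaches from about 0.4 to 0.85 m from the base axis. Payload 4.5 kg.
Tool frame: the origin (TCP) lies on the centre line of the jaws, within the pads' length; the fingertips stand ahead of it and the grasp point (between the pads) lies 6 mm ahead of it (r.tcp_to_tips is the x of the fingertips in the tool frame, in m); x points along the fingers, y is the direction in which the jaws open and shut, and the axes are right-handed (so a half turn about x gives the same grasp; the last joint's range is limited). The gripper opens to 88 mm and grips with 3 to 60 N. Pads are 18 mm wide; open, the fingers measure 123 mm over their backs; the gripper's body (75 mm by 187 mm) begins 45 mm behind the grasp point.
Start: joints at [1.334, 0.689, -0.195, 1.565, 0.157, 0.902, -0.215], TCP at [0.167, -0.602, 0.264] pointing down, gripper open.
Joint ranges: [-3.01, 3.01], [-0.46, 2.08], [-1.47, 1.51], [0.13, 2.56], [-1, 4.14], [0.04, 2.09], [-2.66, 2.66]. Speed limits (rad/s): [2.57, 2.57, 3.14, 3.14, 3.14, 3.14, 3.14].

### API

Orientations are given as a unit quaternion [x, y, z, w].
In Python, from plant import r gives the robot as it stands.
- The arm moves only by the tool play_rows, never from a script. Its argument "targets" is a list of rows, each a list of 3 entries, a list of its own where there are three numbers: the turn, a rotation vector about the world's x, y, z in rad, then the shift along the world's x, y, z in units of 40 mm (1.0 is 40 mm), then the closure in counts, from 0 (fully open) to 255 (shut). A call has 1 to 5 rows; each row shifts and turns the commanded pose from where the row before left it; what a row does not reach is not made up. A row lasts 1/10 s, in which the tool goes at most 50 mm and 8.59 degrees, less where a joint would pass 70% of its speed; a pose out of reach is approached as far as the arm can. A call is refused whole if a number of a shift passes 1 or a number of a turn 0.15, either way. A call with a gripper value outside its range is refused whole. The fingers move at their own pace and stop on an object; "newtons" is the grip in N (left out, the last holds). Time passes only in rows, so rows that do not move let the fingers close. It gives the time, the measured TCP pose, the force and the opening at its end, in the units of the state.
- r.get_state(): the state, without advancing time (a new reading comes with each control period).
- r.snapshot(name): name is "scene" or "top" or "wrist"; returns a dict with "color" (400x640x3 uint8, red, green, blue), "fx", "fy", "cx", "cy" (pixels), "cam_to_world" (4x4, takes a point from camera to world coordinates). Camera axes: x right, y up, looking along -z (the intrinsics and any distortion apply to the point x, -y, -z); pixel columns grow to the right and rows downward; lengths in m; the calibration is good to about 2 mm. A picture is of the moment at which its call begins. There is no depth.
- r.finish_job(): hands the job in, once; it reports no verdict.
The state is a dict: "clock": time; "q": joint angles; "qd": joint speeds; "joint_torque": joint torques, N m; "tool_pos": TCP position; "eef_rot": TCP orientation; "contact_force": force on the tool from outside, world axes, zero at the start; "moment": the same for the moment, N m; "opening": opening from 0.0 (shut) to 1.0 (fully open).
Only numpy, scipy, OpenCV 4.12 (cv2) and the standard library are available. Lean on these libraries where they do the work, as an engineer would, in place of code of your own. Each camera call takes 0.05 s, during which the arm holds its last target.

## Working session

There is one attempt and no reset: what is moved stays moved. The work goes in short steps, Python scripts to look and compute and a tool call to move; the robot and the scene stay as the last step left them, time stands still between calls to the robot, and variables do not carry over. Pictures are saved under pics/ and viewed, and the job is handed in when it is done.

Besides the shell and the picture viewer there is one more tool, called after "Request:" by a JSON object that holds its "op" and its "data", one argument or row to a line. play_rows: Moves the arm, as the interface text tells. Its arguments: {"type":"object","properties":{"targets":{"type":"array","items":{"type":"array"}},"newtons":{"type":"number"}},"required":["targets"]}

```bash
ls -la; mkdir -p pics; cat > h.py <<'E'
from plant import r
import numpy as np, cv2
from scipy.spatial.transform import Rotation as R
def snap(cam,name,crop=None,scale=1):
    s=r.snapshot(cam); im=cv2.cvtColor(s["color"],cv2.COLOR_RGB2BGR)
    np.savez('pics/%s.npz'%name,color=s["color"],fx=s["fx"],fy=s["fy"],cx=s["cx"],cy=s["cy"],T=s["cam_to_world"])
    cv2.imwrite('pics/%s.png'%name,im); return s
def crop(name,x0,y0,x1,y1,k,out):
    im=cv2.imread('pics/%s.png'%name)[y0:y1,x0:x1]
    im=cv2.resize(im,None,fx=k,fy=k,interpolation=cv2.INTER_CUBIC)
    # ticks
    for x in range((x0//20+1)*20,x1,20):
        cv2.line(im,((x-x0)*k,0),((x-x0)*k,6),(0,0,255),1); cv2.putText(im,str(x),((x-x0)*k-10,16),0,.35,(0,0,255),1)
    for y in range((y0//20+1)*20,y1,20):
        cv2.line(im,(0,(y-y0)*k),(6,(y-y0)*k),(0,0,255),1); cv2.putText(im,str(y),(8,(y-y0)*k+4),0,.35,(0,0,255),1)
    cv2.imwrite('pics/%s.png'%out,im)
def load(name): return np.load('pics/%s.npz'%name)
def px2w(s,u,v,z):
    T=s['T']; d=T[:3,:3]@np.array([(u-s['cx'])/s['fx'],-(v-s['cy'])/s['fy'],-1.]); o=T[:3,3]
    return o+d*(z-o[2])/d[2]
def w2px(s,p):
    T=s['T']; c=T[:3,:3].T@(np.asarray(p,float)-T[:3,3])
    return np.array([s['cx']+s['fx']*c[0]/-c[2], s['cy']-s['fy']*c[1]/-c[2]])
def st():
    s=r.get_state()
    print('t',round(s['clock'],2),'pos',np.round(s['tool_pos'],4),'q',np.round(s['eef_rot'],4),'F',np.round(s['contact_force'],1),'op',np.round(s['opening'],3)); 
    print('j',np.round(s['q'],2)); return s
E
python3 - <<'E'
from h import *
st(); print(r.tcp_to_tips)
for c in ["scene","top","wrist"]:
    s=snap(c,c+'0'); print(c,s['fx'],s['fy'],s['cx'],s['cy'],np.round(s['cam_to_world'],3).tolist(),[k for k in s])
E
```

```text
total 12
drwxr-xr-x  3 agent agent 4096 Dec  6 16:16 .
drwxr-xr-x 23 root  root  4096 Dec  6 16:16 ..
drwxr-xr-x  2 agent agent 4096 Dec  6 16:16 pics
t 0.0 pos [ 0.167  -0.6017  0.2629] q [-0.7005 -0.0961  0.7008 -0.0949] F [-0.  -1.2  0.5] op 1.0
j [ 1.33  0.69 -0.19  1.57  0.16  0.9  -0.22]
0.025
scene 421.98796642377556 421.98796642377556 325.10482684697894 201.75253953083612 [[-0.631, 0.317, -0.708, -0.54], [-0.775, -0.251, 0.579, 0.845], [0.006, 0.914, 0.405, 0.739], [0.0, 0.0, 0.0, 1.0]] ['color', 'fx', 'fy', 'cx', 'cy', 'cam_to_world']
top 492.30711177928583 492.30711177928583 323.56464631073925 193.6327008933841 [[-0.012, 0.998, -0.069, 0.408], [-1.0, -0.012, -0.0, -0.028], [-0.001, 0.069, 0.998, 1.741], [0.0, 0.0, 0.0, 1.0]] ['color', 'fx', 'fy', 'cx', 'cy', 'cam_to_world']
wrist 320.3532822998484 320.3532822998484 319.95421776067 202.40489037062585 [[0.267, 0.925, 0.27, 0.236], [-0.964, 0.257, 0.075, -0.583], [-0.0, -0.28, 0.96, 0.383], [0.0, 0.0, 0.0, 1.0]] ['color', 'fx', 'fy', 'cx', 'cy', 'cam_to_world']
```

View pics/scene0.png

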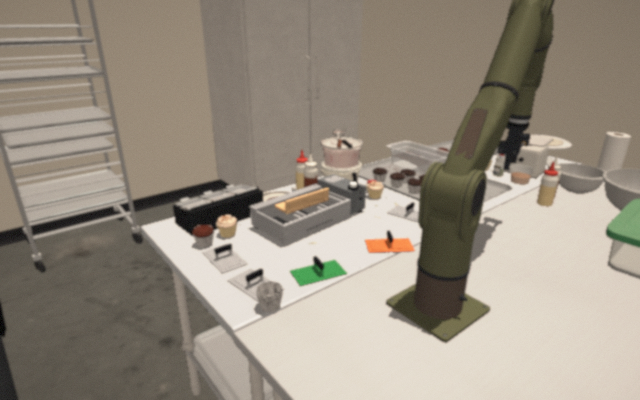

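View pics/top0.png

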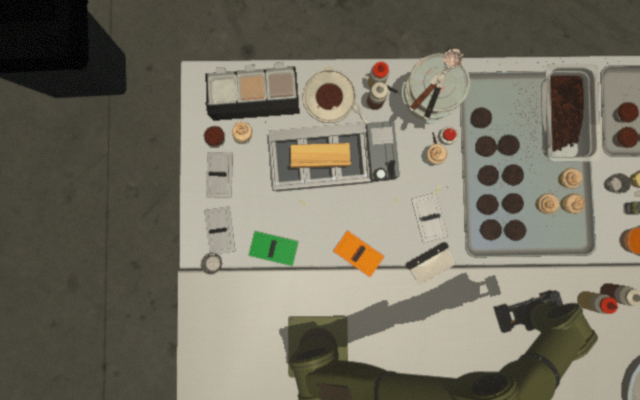

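View pics/wrist0.png

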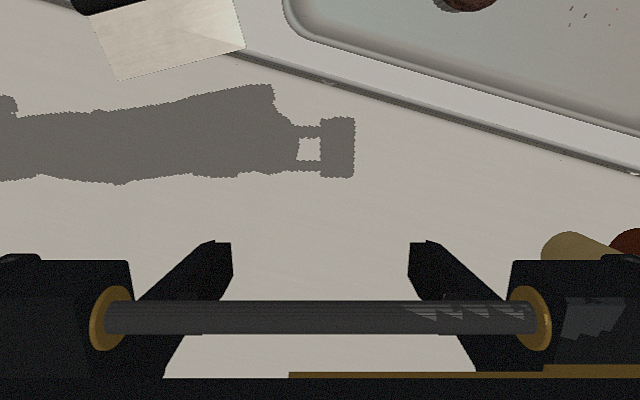

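The top view shows the warmer at about (333,156), with the box and white button at (380,173) and the rest over the wells. Grey covers lie at (218,174), (219,230) and (429,217), and the green and orange look-alikes are at (273,248) and (358,253). The foil cups are at (212,262), and cupcakes at (214,136), (242,131) and (437,154). I'll enlarge these.

```bash
python3 - <<'E'
from h import *
crop('top0',180,110,340,230,5,'c1'); crop('top0',300,110,460,230,5,'c2');crop('top0',180,190,340,290,5,'c3');crop('top0',380,180,480,280,6,'c4')
E
```

```text
(no output)
```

View pics/c1.png

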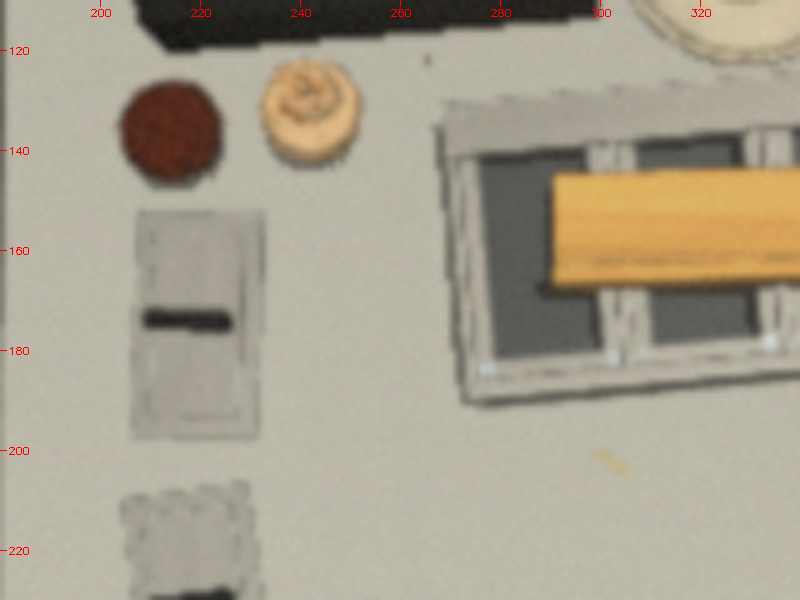

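View pics/c2.png

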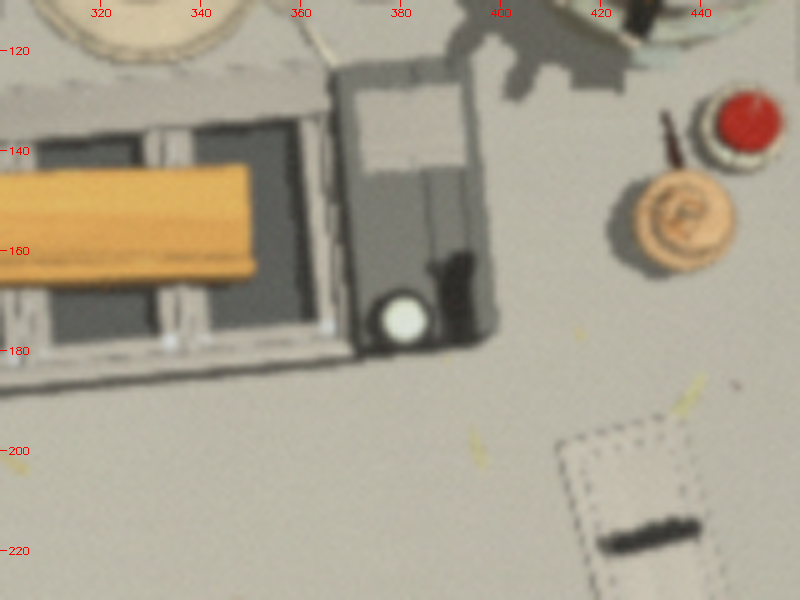

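View pics/c3.png

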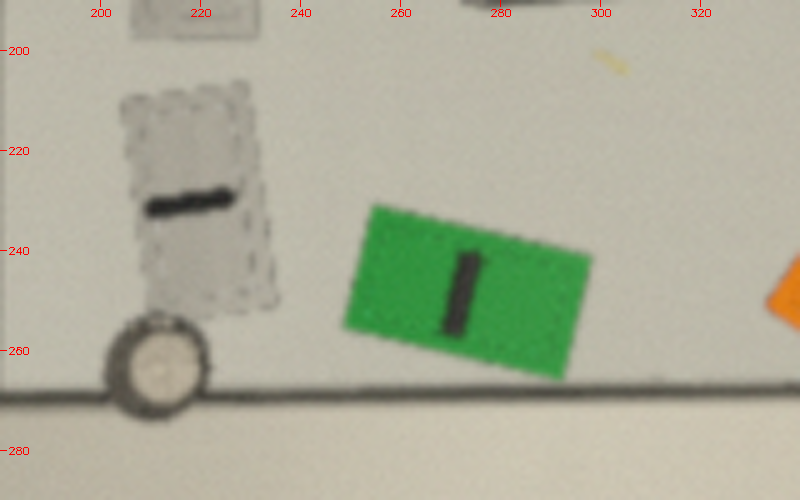

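View pics/c4.png

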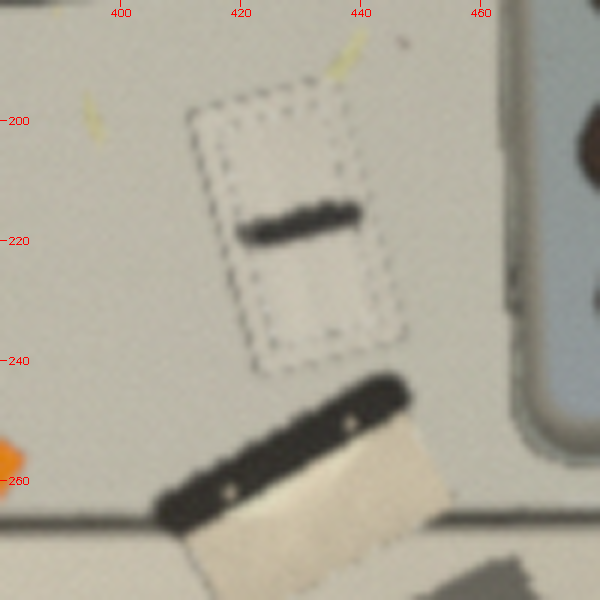

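```bash
cat >> h.py <<'E'
def W2(pose,p): # pose x,y,yaw ; p in mm
    c,s_=np.cos(pose[2]),np.sin(pose[2]); p=np.asarray(p,float)/1000
    return np.array([pose[0]+c*p[0]-s_*p[1], pose[1]+s_*p[0]+c*p[1], p[2]])
def fit(s,pts,pix,p0):
    from scipy.optimize import least_squares
    f=lambda P: np.concatenate([w2px(s,W2(P,a))-np.array(b) for a,b in zip(pts,pix)])
    o=least_squares(f,p0); return o.x,o.fun.reshape(-1,2)
def overlay(name,pose,segs,x0,y0,x1,y1,k,out):
    s=load(name); im=cv2.imread('pics/%s.png'%name)[y0:y1,x0:x1]
    im=cv2.resize(im,None,fx=k,fy=k,interpolation=cv2.INTER_CUBIC)
    for seg,col in segs:
        q=[((w2px(s,W2(pose,p))+.5-np.array([x0,y0]))*k) for p in seg]
        for a,b in zip(q[:-1],q[1:]): cv2.line(im,tuple(int(round(v)) for v in a),tuple(int(round(v)) for v in b),col,1)
    cv2.imwrite('pics/%s.png'%out,im)
def rect(xa,xb,ya,yb,z): return [(xa,ya,z),(xb,ya,z),(xb,yb,z),(xa,yb,z),(xa,ya,z)]
G=(0,255,0);M=(255,0,255);C=(255,255,0)
def circ(x,y,z,rad): return [(x+rad*np.cos(t),y+rad*np.sin(t),z) for t in np.linspace(0,2*np.pi,25)]
warm=[(rect(-98,104,-166,166,82),G),(rect(-95,95,-260,-166,115),M),(circ(-82,-195,139,14),C)]+[(rect(-84,68,y-50,y+50,86),C) for y in(108,0,-108)]
E
python3 - <<'E'
from h import *
s=load('top0')
pts=[(-82,-195,139),(-98,166,82),(95,-166,115),(95,-260,115)]
pix=[(380.5,173.7),(273,189.5),(367,123.5),(393,121.5)]
P,res=fit(s,pts,pix,[.55,0,0]); print(P,np.round(res,1))
overlay('top0',P,warm,260,110,420,210,5,'o1')
np.save('P.npy',P)
E
```

```text
[ 0.64763692 -0.01364869  0.0724071 ] [[ 0.   0.6]
 [-0.4  0.2]
 [-0.8 -0.2]
 [ 1.2 -0.6]]
```

View pics/o1.png

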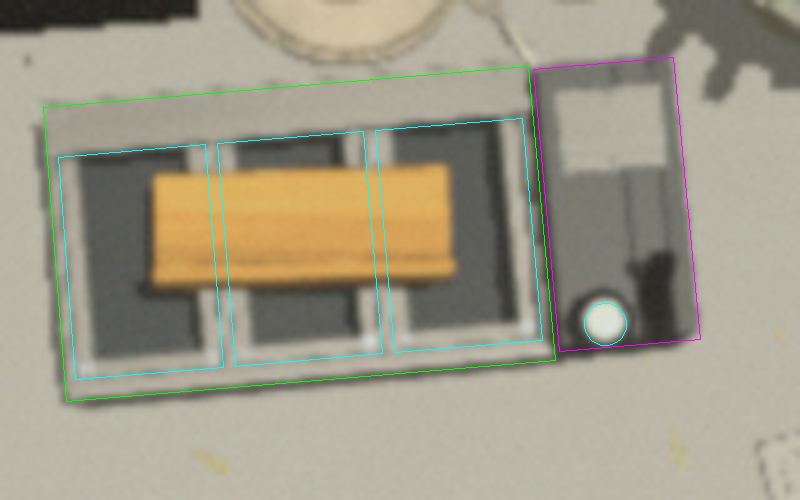

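```bash
cat >> h.py <<'E'
def ori(yaw_jaw, tilt=0, axis=None):
    """tool down, jaw axis at world yaw. returns Rotation"""
    y=np.array([np.cos(yaw_jaw),np.sin(yaw_jaw),0]); x=np.array([0,0,-1.]); z=np.cross(x,y)
    return R.from_matrix(np.array([x,y,z]).T)
def go(pos, rot=None, tiptarget=False):
    """print remaining delta to target in row units"""
    s=r.get_state(); q=R.from_quat(s['eef_rot'])
    d=(np.asarray(pos)-s['tool_pos'])*1000
    print('delta mm',np.round(d,1),'units',np.round(d/40,3))
    if rot is not None:
        rv=(rot*q.inv()).as_rotvec(); print('rotvec',np.round(rv,4),'deg',round(np.degrees(np.linalg.norm(rv)),1))
def P0(): return np.load('P.npy')
E
python3 - <<'E'
from h import *
P=P0(); s=st(); m=R.from_quat(s['eef_rot']).as_matrix(); print(np.round(m,3))
print('jaw yaw deg',np.degrees(np.arctan2(m[1,1],m[0,1])))
b=W2(P,(-82,-195,139)); print('button',b)
for n,p in dict(w0=(0,108,70),w1=(0,0,70),w2=(0,-108,70),front=(-98,0,0),lever=(-70,-233,85)).items(): print(n,np.round(W2(P,p),3))
print(np.degrees(P[2]))
t=load('top0')
for n,(u,v,z) in dict(cA=(218,174,.047),cB=(219,230,.047),cC=(430,217.5,.047),g=(273,248,.047),o=(358.,253,.047),cup2=(214,136,.07),cup0=(242,131,.07),cup1=(437,154,.07),lin=(212,263,.06)).items(): print(n,np.round(px2w(t,u,v,z),3))
E
```

```text
t 0.15 pos [ 0.167  -0.6018  0.2631] q [-0.7005 -0.096   0.7007 -0.095 ] F [ 0.2  0.2 -0.3] op 1.003
j [ 1.33  0.69 -0.19  1.57  0.16  0.9  -0.22]
[[-0.     0.268 -0.964]
 [ 0.001 -0.964 -0.268]
 [-1.    -0.001  0.   ]]
jaw yaw deg -74.47699950081012
button [ 0.57995883 -0.21406994  0.139     ]
w0 [0.64  0.094 0.07 ]
w1 [ 0.648 -0.014  0.07 ]
w2 [ 0.655 -0.121  0.07 ]
front [ 0.55  -0.021  0.   ]
lever [ 0.595 -0.251  0.085]
4.148621012761615
cA [0.597 0.337 0.047]
cB [0.404 0.333 0.047]
cC [ 0.439 -0.392  0.047]
g [0.34  0.148 0.047]
o [ 0.32  -0.143  0.047]
cup2 [0.726 0.346 0.07 ]
cup0 [0.742 0.25  0.07 ]
cup1 [ 0.655 -0.417  0.07 ]
lin [0.293 0.354 0.06 ]
```

Request:
{"op": "play_rows", "data": {
  "targets": [
    [[0,0,0.114],[0.86,0.81,0],255],
    [[0,0,0.114],[0.86,0.81,0],255],
    [[0,0,0.114],[0.86,0.81,0],255],
    [[0,0,0.114],[0.86,0.81,0],255],
    [[0,0,0.114],[0.86,0.81,0],255]
  ],
  "newtons": 20
}}

```text
clock: 0.65
tool_pos: [0.3402, -0.4388, 0.2637]
eef_rot: [-0.645, -0.29, 0.645, -0.29]
contact_force: [1.4, -0.6, -0.6]
opening: 0.573
```

Request:
{"op": "play_rows", "data": {
  "targets": [
    [[0,0,0.114],[0.86,0.81,0],255],
    [[0,0,0.114],[0.86,0.81,0],255],
    [[0,0,0.114],[0.86,0.81,0],255],
    [[0,0,0.114],[0.86,0.81,0],255],
    [[0,0,0.114],[0.86,0.81,0],255]
  ]
}}

```text
clock: 1.15
tool_pos: [0.5122, -0.2769, 0.2636]
eef_rot: [-0.537, -0.46, 0.537, -0.46]
contact_force: [0.3, -0.1, 0.2]
opening: 0.119
```

```bash
python3 - <<'E'
from h import *
P=P0(); st(); snap('wrist','w1')
b=W2(P,(-82,-195,139)); go(b+[0,0,.06],ori(P[2]))
E
```

```text
t 1.15 pos [ 0.5122 -0.2769  0.2636] q [-0.5372 -0.4597  0.5374 -0.4596] F [ 0.3 -0.1  0.2] op 0.119
j [ 0.69  0.66 -0.48  1.69  0.38  0.88 -0.1 ]
delta mm [ 60.4  53.8 -65.3] units [ 1.511  1.344 -1.633]
rotvec [-0.0079  0.0073  0.2122] deg 12.2
```

View pics/w1.png

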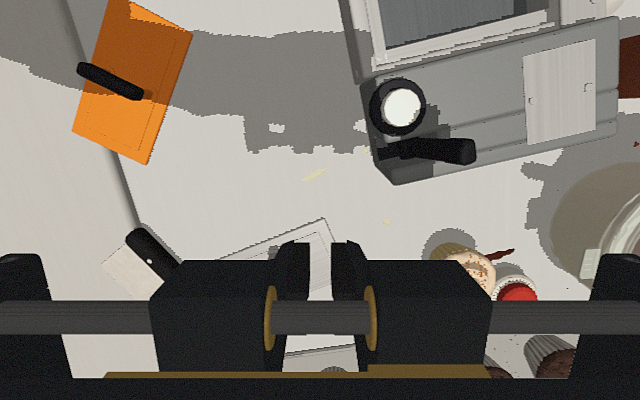

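The wrist view shows the button at (402,107), the lever grip at (460,151) and box corners near (394,184) and (617,131). I'll refine the warmer pose from these.

```bash
python3 - <<'E'
from h import *
P=P0(); s=load('w1'); 
print(np.round(px2w(s,402,107,.139),4), W2(P,(-82,-195,139)))
print([np.round(w2px(s,W2(P,p)),1) for p in [(-95,-166,115),(-95,-260,115),(95,-260,115),(-98,-166,82)]])
overlay('w1',P,warm,320,0,640,240,2,'o2')
crop('w1',340,60,500,190,5,'c5')
E
```

```text
[ 0.5824 -0.2142  0.139 ] [ 0.57995883 -0.21406994  0.139     ]
[array([369.1,  73.7]), array([389.1, 187.6]), array([617. , 136.9]), array([360.2,  78.4])]
```

View pics/o2.png

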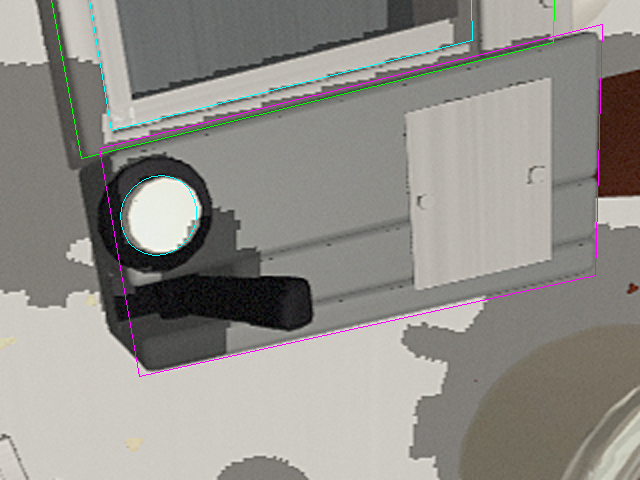

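View pics/c5.png

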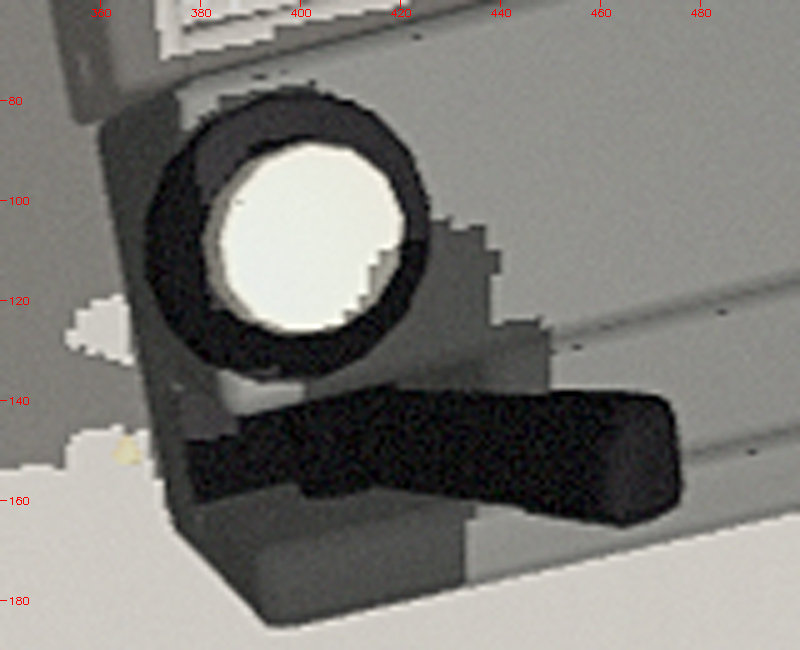

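Request:
{"op": "play_rows", "data": {
  "targets": [
    [[-0.002,0.002,0.07],[0.8,0.8,0],255],
    [[-0.003,0.002,0.07],[0.8,0.77,-0.3],255],
    [[-0.003,0.003,0.072],[0.13,0,-0.9],255],
    [[0,0,0],[0,0,-0.75],255]
  ]
}}

```text
clock: 1.6
tool_pos: [0.5819, -0.2134, 0.1846]
eef_rot: [0.483, 0.513, -0.489, 0.515]
contact_force: [0.1, -0.3, -0.7]
opening: 0.007
```

```bash
python3 - <<'E'
from h import *
st(); go([.5815,-.2142,.184],ori(P0()[2])); snap('wrist','w2')
E
```

```text
t 1.6 pos [ 0.5819 -0.2134  0.1846] q [ 0.4826  0.5133 -0.4887  0.5146] F [ 0.1 -0.3 -0.7] op 0.007
j [ 0.53  0.81 -0.47  1.64  0.49  0.81 -0.1 ]
delta mm [-0.4 -0.8 -0.6] units [-0.011 -0.02  -0.014]
rotvec [ 0.0076 -0.0045  0.0159] deg 1.0
```

View pics/w2.png

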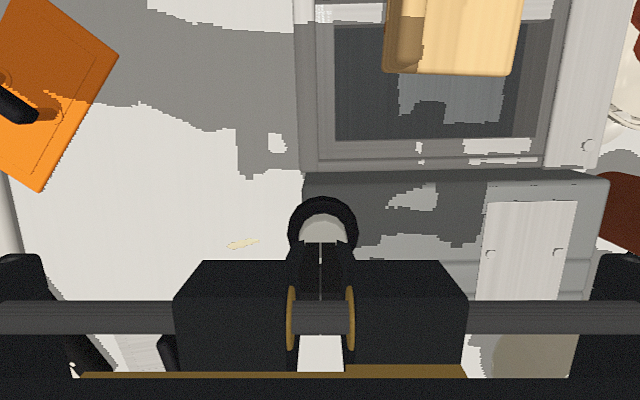

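The tips are over the button at (322,230), so I'll press.

Request:
{"op": "play_rows", "data": {
  "targets": [
    [[0,0,0],[0,0,-0.4],255],
    [[0,0,0],[0,0,-0.2],255],
    [[0,0,0],[0,0,-0.08],255],
    [[0,0,0],[0,0,-0.06],255]
  ]
}}

```text
clock: 2.05
tool_pos: [0.5797, -0.2157, 0.1568]
eef_rot: [0.483, 0.512, -0.491, 0.513]
contact_force: [-3.2, 0.2, 4.9]
opening: 0.001
```

Request:
{"op": "play_rows", "data": {
  "targets": [
    [[0,0,0],[0,0,-0.06],255],
    [[0,0,0],[0,0,0],255]
  ]
}}

```text
clock: 2.25
tool_pos: [0.5797, -0.2157, 0.1564]
eef_rot: [0.483, 0.512, -0.491, 0.513]
contact_force: [-7.1, 1.4, 16.0]
opening: 0.006
```

Request:
{"op": "play_rows", "data": {
  "targets": [
    [[0,0,0],[0,0,0.5],255],
    [[0,0,0],[0,0,1],255],
    [[0,0,0],[-0.4,0.4,1],255],
    [[0,0,0],[0,0.9,0.5],255],
    [[0,0,0],[0,0.9,0],150]
  ]
}}

```text
clock: 2.75
tool_pos: [0.5666, -0.1274, 0.278]
eef_rot: [0.486, 0.509, -0.489, 0.515]
contact_force: [1.6, 0.0, -0.4]
opening: 0.073
```

```bash
python3 - <<'E'
from h import *
st(); snap('wrist','w3'); snap('scene','s3')
E
```

```text
t 2.75 pos [ 0.5666 -0.1274  0.278 ] q [ 0.4858  0.5089 -0.4894  0.5153] F [ 1.6  0.  -0.4] op 0.073
j [ 0.44  0.65 -0.53  1.68  0.4   0.92 -0.2 ]
```

View pics/w3.png

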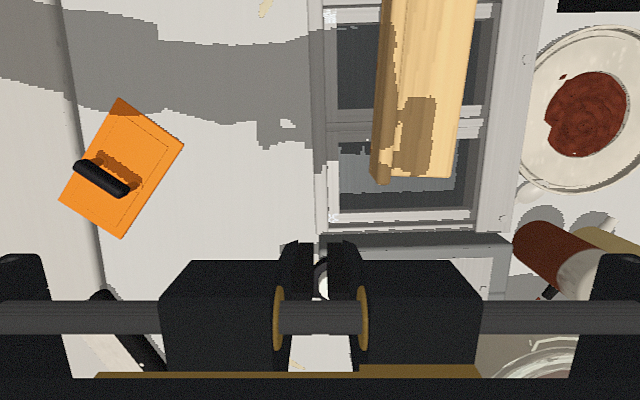

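View pics/s3.png

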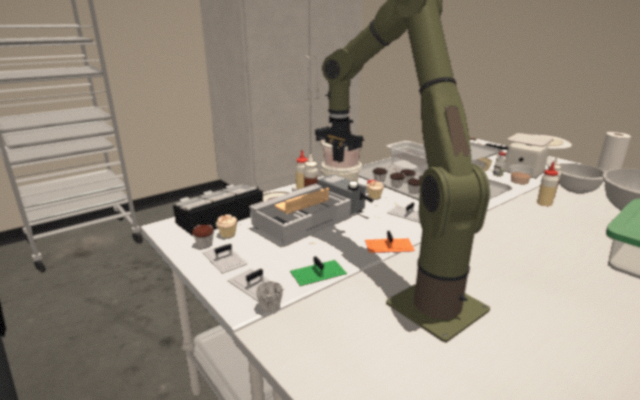

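```bash
python3 - <<'E'
from h import *
crop('s3',300,160,420,240,3,'c6'); crop('scene0',300,160,420,240,3,'c7')
a=cv2.imread('pics/c6.png');b=cv2.imread('pics/c7.png');cv2.imwrite('pics/c67.png',np.hstack([b,a]))
E
```

```text
(no output)
```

View pics/c67.png

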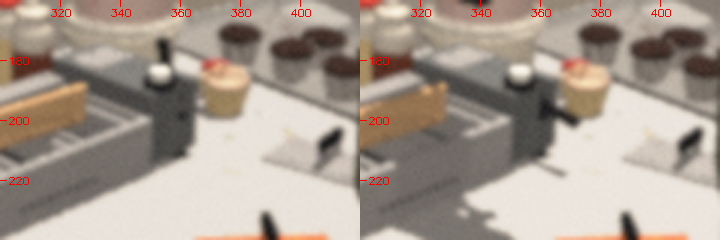

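The lever was standing at (353,175) in the first picture and now points to the front at (370,205), so it has dropped. Next I'll measure the rest.

Request:
{"op": "play_rows", "data": {
  "targets": [
    [[0,0,0],[0,0.5,1],60],
    [[0,0,0],[0,0.5,1],60],
    [[0,0,0],[0,0.5,0],60],
    [[0,0,0],[0,0,0],60]
  ]
}}

```text
clock: 3.25
tool_pos: [0.5652, -0.0645, 0.3556]
eef_rot: [0.483, 0.513, -0.488, 0.515]
contact_force: [0.1, 0.5, -0.7]
opening: 0.521
```

```bash
python3 - <<'E'
from h import *
st(); snap('wrist','w4'); P=P0(); overlay('w4',P,warm,240,0,640,300,2,'o4')
E
```

```text
t 3.25 pos [ 0.5652 -0.0645  0.3556] q [ 0.4833  0.5128 -0.488   0.5151] F [ 0.1  0.5 -0.7] op 0.521
j [ 0.36  0.55 -0.57  1.6   0.33  1.09 -0.24]
```

View pics/o4.png

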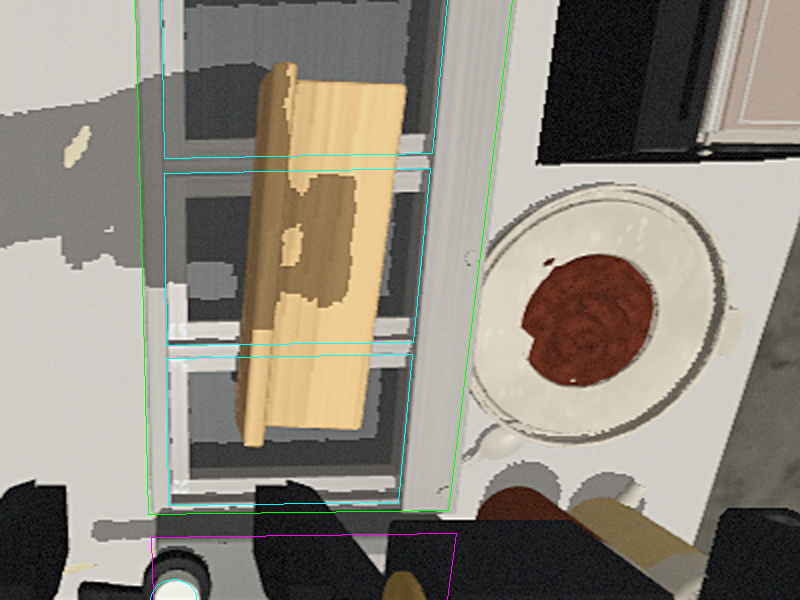

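```bash
python3 - <<'E'
from h import *
crop('w4',345,20,465,240,5,'c8a'); im=cv2.imread('pics/c8a.png'); cv2.imwrite('pics/c8a.png',im[:560]); cv2.imwrite('pics/c8b.png',im[540:])
E
```

```text
(no output)
```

View pics/c8a.png

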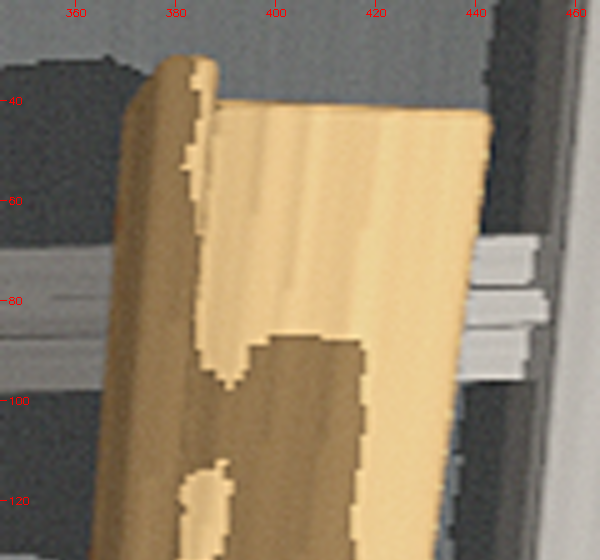

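View pics/c8b.png

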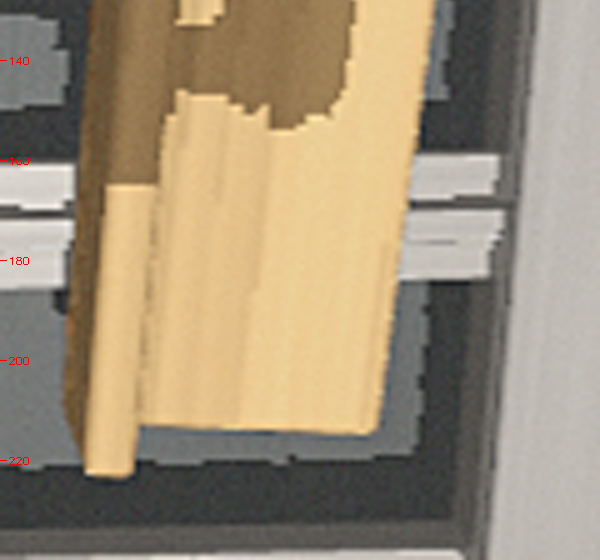

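```bash
python3 - <<'E'
from h import *
s=load('w4'); P=P0()
# rest model: fence top near end corners, board back corners, z abs = 80 + local
pts=[(-40,-100,131),(-28,-100,131),(-28,100,131),(40,100,92),(40,-100,92)]
pix=[(362.3,223),(371.5,223),(388.3,32.5),(443,42),(420.5,214.5)]
Q,res=fit(s,pts,pix,P.copy()); print(Q,np.degrees(Q[2]),np.round(res,1).tolist())
np.save('Q.npy',Q)
f=W2(Q,(-34,0,131)); print('fence mid',f)
# in warmer frame
c,s_=np.cos(P[2]),np.sin(P[2]); d=Q[:2]-P[:2]; print('rest in warmer mm',1000*np.array([c*d[0]+s_*d[1],-s_*d[0]+c*d[1]]))
go(f+[0,0,.06],ori(Q[2]))
go(f+[0,0,-.008],ori(Q[2]))
E
```

```text
[ 0.65214081 -0.01779413  0.02385741] 1.3669286875776532 [[-1.0, 1.4], [0.3, 1.7], [-0.2, -1.9], [0.5, -1.0], [0.4, 1.0]]
fence mid [ 0.61815049 -0.01860521  0.131     ]
rest in warmer mm [ 4.19219891 -4.46040598]
delta mm [  53.6   48.4 -163.2] units [ 1.341  1.211 -4.079]
rotvec [ 0.009  -0.0052 -0.0302] deg 1.8
delta mm [  53.6   48.4 -231.2] units [ 1.341  1.211 -5.779]
rotvec [ 0.009  -0.0052 -0.0302] deg 1.8
```

Request:
{"op": "play_rows", "data": {
  "targets": [
    [[0.003,-0.002,-0.01],[0.67,0.6,-0.8],60],
    [[0.003,-0.002,-0.01],[0.67,0.6,-0.8],80],
    [[0.003,-0.001,-0.01],[0,0,-1],100],
    [[0,0,0],[0,0,-1],100],
    [[0,0,0],[0,0,-0.6],100]
  ]
}}

```text
clock: 3.8
tool_pos: [0.6158, -0.0224, 0.181]
eef_rot: [0.492, 0.507, -0.497, 0.504]
contact_force: [0.9, -0.2, 0.1]
opening: 0.607
```

```bash
python3 - <<'E'
from h import *
st(); snap('wrist','w5'); Q=np.load('Q.npy'); go(W2(Q,(-34,0,132)),ori(Q[2])); crop('w5',240,150,440,300,4,'c9')
E
```

```text
t 3.8 pos [ 0.6158 -0.0224  0.181 ] q [ 0.4924  0.5066 -0.4973  0.5036] F [ 0.9 -0.2  0.1] op 0.607
j [ 0.21  0.81 -0.46  1.65  0.47  0.8  -0.44]
delta mm [  4.1   4.1 -46.2] units [ 0.102  0.103 -1.154]
rotvec [ 0.0023 -0.0131  0.0034] deg 0.8
```

View pics/c9.png

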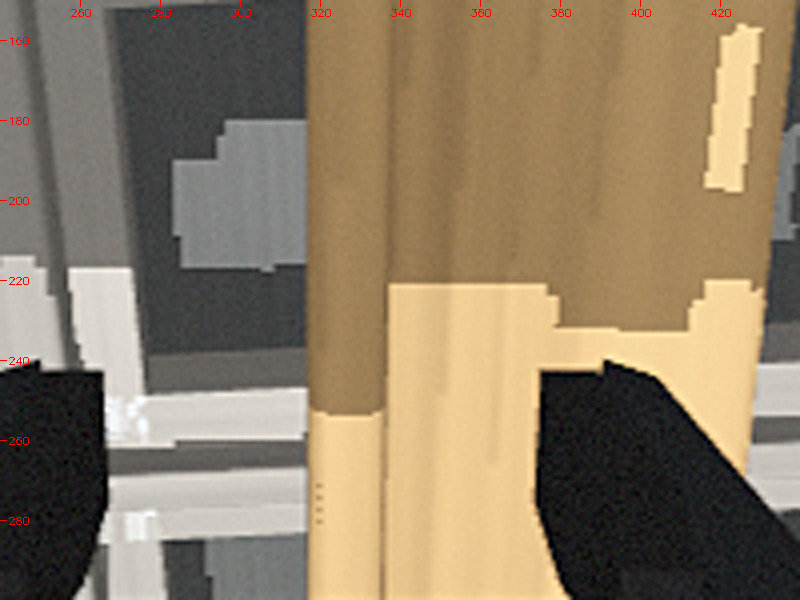

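Request:
{"op": "play_rows", "data": {
  "targets": [
    [[0.002,-0.012,0.003],[0.1,0.1,-0.6],100],
    [[0,0,0],[0,0,-0.62],100],
    [[0,0,0],[0,0,0],255],
    [[0,0,0],[0,0,0],255],
    [[0,0,0],[0,0,0],255]
  ],
  "newtons": 35
}}

```text
clock: 4.35
tool_pos: [0.6229, -0.0161, 0.1383]
eef_rot: [0.498, 0.503, -0.49, 0.509]
contact_force: [0.2, 1.2, 0.1]
opening: 0.36
```

Request:
{"op": "play_rows", "data": {
  "targets": [
    [[0,0,0],[0,0,0],255],
    [[0,0,0],[0,0,0],255],
    [[0,0,0],[0,0,0.3],255]
  ],
  "newtons": 35
}}

```text
clock: 4.65
tool_pos: [0.6207, -0.0158, 0.1484]
eef_rot: [0.496, 0.505, -0.491, 0.508]
contact_force: [-1.2, -0.2, -2.4]
opening: 0.133
```

```bash
python3 - <<'E'
from h import *
st(); snap('wrist','w6'); Q=np.load('Q.npy'); P=P0(); 
f=W2(P,(-172,0,51)); print(f); go(f+[0,0,.1],ori(P[2]))
E
```

```text
t 4.65 pos [ 0.6207 -0.0158  0.1484] q [ 0.496   0.5048 -0.4913  0.5077] F [-1.2 -0.2 -2.4] op 0.133
j [ 0.19  0.86 -0.44  1.67  0.5   0.72 -0.47]
[ 0.4760876  -0.02609183  0.051     ]
delta mm [-1.465e+02 -1.070e+01 -1.000e-01] units [-3.662e+00 -2.680e-01 -3.000e-03]
rotvec [-0.0028  0.0125  0.0473] deg 2.8
```

View pics/w6.png

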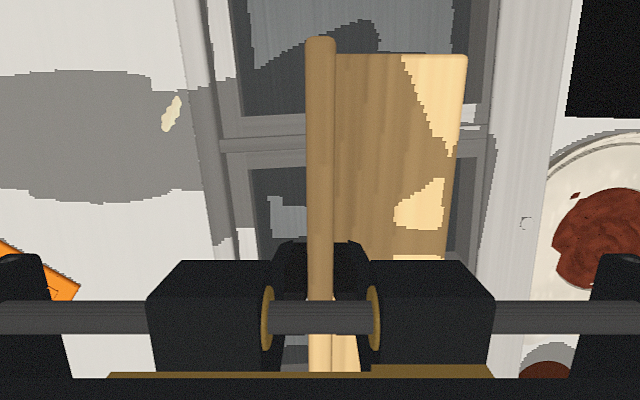

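Request:
{"op": "play_rows", "data": {
  "targets": [
    [[0,0,0],[0,0,0.7],255],
    [[0,0,0],[0,0,0.3],255],
    [[0,0,0],[0,0,0],255],
    [[0,0,0],[0,0,0],255]
  ]
}}

```text
clock: 5.1
tool_pos: [0.6219, -0.0156, 0.1888]
eef_rot: [0.497, 0.504, -0.49, 0.508]
contact_force: [0.3, 0.1, -2.3]
opening: 0.133
```

```bash
python3 - <<'E'
from h import *
st(); snap('wrist','w7'); snap('scene','s7'); crop('w7',270,10,500,250,3,'c10');crop('s7',230,120,430,260,4,'c11')
E
```

```text
t 5.1 pos [ 0.6219 -0.0156  0.1888] q [ 0.497   0.504  -0.4905  0.5084] F [ 0.3  0.1 -2.3] op 0.133
j [ 0.21  0.8  -0.47  1.65  0.47  0.79 -0.44]
```

View pics/c10.png

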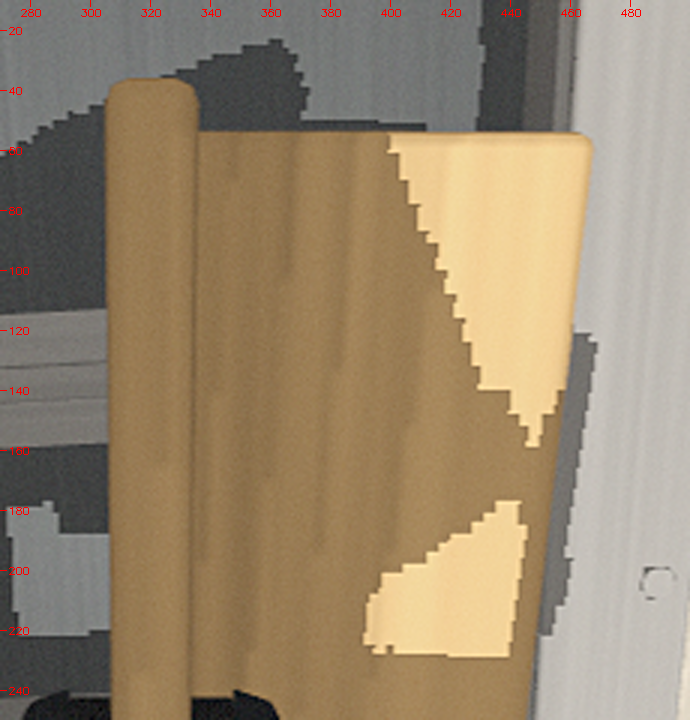

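View pics/c11.png

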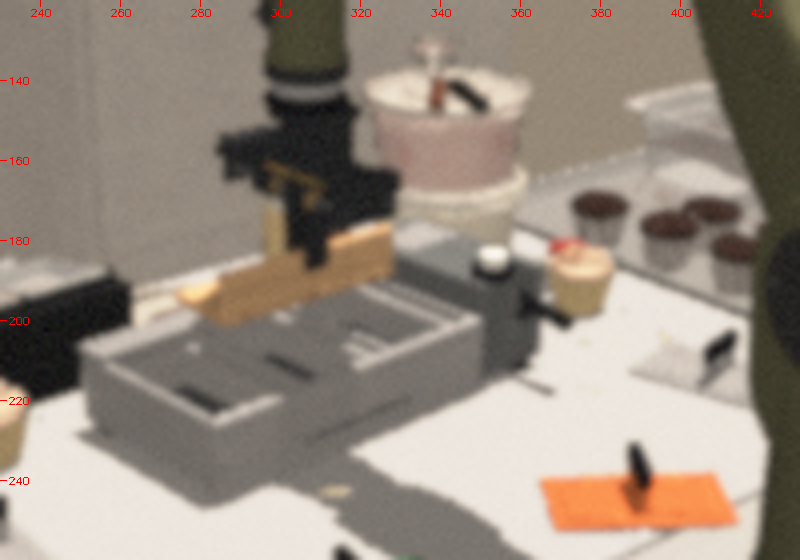

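```bash
python3 - <<'E'
from h import *
from scipy.optimize import least_squares
s=load('w7'); S=r.get_state(); tp=np.array(S['tool_pos'])
# params x,y,yaw,zunderside
def proj(p4,l):
    w=W2(p4[:3],l); w[2]=p4[3]+l[2]/1000; return w2px(s,w)
pts=[(-40,100,51),(-28,100,51),(40,100,12)]; pix=[(305.3,36.5),(335.5,36.5),(467.3,53.5)]
# edge constraints: fence edges at v=230, board back edge at v=200 -> u 449
edges=[((-40,51),230,306.7),((-28,51),230,333.5),((40,12),228,448.3),((40,12),150,456.5)]
def f(p):
    e=[proj(p,a)-b for a,b in zip(pts,pix)]; e=list(np.concatenate(e))
    for (x,z),v,u in edges:
        a=proj(p,(x,100,z)); b=proj(p,(x,20,z)); t=(v-a[1])/(b[1]-a[1]); e.append(a[0]+t*(b[0]-a[0])-u)
    return np.array(e)
o=least_squares(f,[tp[0]+.03,tp[1],.02,tp[2]-.057]); p=o.x
print(p,np.round(o.fun,1)); m=R.from_quat(S['eef_rot']).as_matrix(); jy=np.arctan2(m[1,1],m[0,1]); print('jaw yaw',jy,'rest yaw',p[2], 'tcp',tp,'fence top-TCP',p[3]+.051-tp[2])
fm=W2(p[:3],(-34,0,51)); print('fence mid',fm,'minus tcp',(fm-tp)[:2]*1000)
E
```

```text
[ 0.6559959  -0.01670719  0.026679    0.12377141] [-0.9 -0.   0.5 -0.   0.4  0.1  0.4  0.4 -0.8  0.1]
jaw yaw 0.02507148820806074 rest yaw 0.026678998846483795 tcp [ 0.62133027 -0.01567964  0.18792228] fence top-TCP -0.013150866155591995
fence mid [ 0.622008   -0.01761416  0.051     ] minus tcp [ 0.67772927 -1.93452088]
```

Request:
{"op": "play_rows", "data": {
  "targets": [
    [[0,0.004,0.012],[-0.75,-0.05,0],255],
    [[0,0.004,0.012],[-1,-0.05,0],255],
    [[0,0.004,0.012],[-1,-0.06,0],255],
    [[0,0,0.012],[-1,-0.06,-0.3],255],
    [[0,0,0],[0,0,-0.5],255]
  ]
}}

```text
clock: 5.7
tool_pos: [0.4648, -0.0256, 0.1566]
eef_rot: [0.479, 0.521, -0.483, 0.516]
contact_force: [0.4, -0.3, -2.7]
opening: 0.135
```

Request:
{"op": "play_rows", "data": {
  "targets": [
    [[0,0,0],[0,0,-0.6],255],
    [[0,0,0],[0,0,-0.4],255],
    [[0,0,0],[0,0,0],255]
  ]
}}

```text
clock: 6.0
tool_pos: [0.4706, -0.0241, 0.1149]
eef_rot: [0.48, 0.52, -0.482, 0.516]
contact_force: [-0.8, -0.1, -0.7]
opening: 0.133
```

```bash
python3 - <<'E'
from h import *
st(); snap('wrist','w8'); P=P0(); go([.472,-.0245,.060],ori(P[2])); overlay('w8',P,warm,160,0,560,300,2,'o8')
print(R.from_quat(r.get_state()['eef_rot']).as_matrix()[:,0])
E
```

```text
t 6.0 pos [ 0.4706 -0.0241  0.1149] q [ 0.4804  0.5202 -0.482   0.5161] F [-0.8 -0.1 -0.7] op 0.133
j [ 0.13  0.78 -0.29  2.13  0.67  0.32 -0.64]
delta mm [  0.8  -0.4 -55.9] units [ 0.019 -0.01  -1.399]
rotvec [-0.0024 -0.0042 -0.0012] deg 0.3
[-0.00420182  0.0023778  -0.99998835]
```

View pics/o8.png

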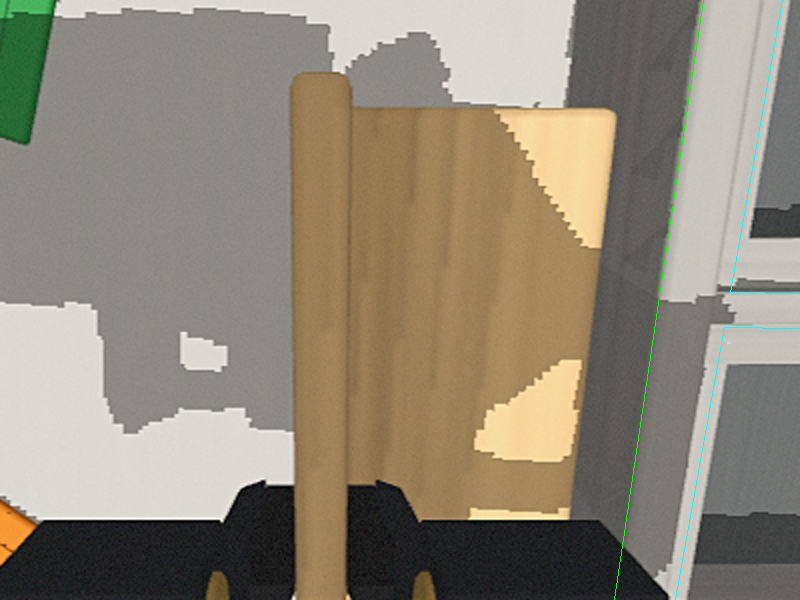

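Request:
{"op": "play_rows", "data": {
  "targets": [
    [[0,0,0],[0.02,0,-0.6],255],
    [[0,0,0],[0,0,-0.4],255],
    [[0,0,0],[0,0,0],255]
  ]
}}

```text
clock: 6.35
tool_pos: [0.4725, -0.024, 0.0762]
eef_rot: [0.481, 0.519, -0.481, 0.517]
contact_force: [0.1, 0.5, -2.0]
opening: 0.129
```

Request:
{"op": "play_rows", "data": {
  "targets": [
    [[0,0,0],[0,0,-0.1],255],
    [[0,0,0],[0,0,-0.1],255],
    [[0,0,0],[0,0,-0.1],255]
  ]
}}

```text
clock: 6.65
tool_pos: [0.4733, -0.0243, 0.0654]
eef_rot: [0.482, 0.519, -0.481, 0.517]
contact_force: [-0.4, 0.6, -1.1]
opening: 0.133
```

Request:
{"op": "play_rows", "data": {
  "targets": [
    [[0,0,0],[0,0,-0.08],255],
    [[0,0,0],[0,0,0],255]
  ]
}}

```text
clock: 6.85
tool_pos: [0.4728, -0.0242, 0.0616]
eef_rot: [0.482, 0.519, -0.481, 0.517]
contact_force: [0.0, 0.0, -1.5]
opening: 0.132
```

Request:
{"op": "play_rows", "data": {
  "targets": [
    [[0,0,0],[0,0,-0.04],255],
    [[0,0,0],[0,0,0],255]
  ]
}}

```text
clock: 7.05
tool_pos: [0.4726, -0.0243, 0.0607]
eef_rot: [0.482, 0.519, -0.481, 0.517]
contact_force: [-2.2, -0.3, 5.1]
opening: 0.141
```

Request:
{"op": "play_rows", "data": {
  "targets": [
    [[0,0,0],[0.04,0.003,0.02],255],
    [[0,0,0],[0.04,0.003,0],255],
    [[0,0,0],[0,0,0],255]
  ]
}}

```text
clock: 7.35
tool_pos: [0.4764, -0.024, 0.061]
eef_rot: [0.482, 0.519, -0.481, 0.517]
contact_force: [0.2, -1.1, -0.0]
opening: 0.13
```

Request:
{"op": "play_rows", "data": {
  "targets": [
    [[0,0,0],[0.04,0.003,0],255],
    [[0,0,0],[0,0,0],255]
  ]
}}

```text
clock: 7.55
tool_pos: [0.4773, -0.0241, 0.0609]
eef_rot: [0.482, 0.519, -0.481, 0.517]
contact_force: [-3.0, -0.1, 2.2]
opening: 0.132
```

Request:
{"op": "play_rows", "data": {
  "targets": [
    [[0,0,0],[0.04,0.003,0],255],
    [[0,0,0],[0,0,0],255]
  ]
}}

```text
clock: 7.75
tool_pos: [0.4777, -0.0243, 0.0609]
eef_rot: [0.481, 0.519, -0.482, 0.517]
contact_force: [-4.5, -0.7, 3.8]
opening: 0.132
```

```bash
python3 - <<'E'
from h import *
st(); snap('wrist','w9'); P=P0(); crop('w9',240,0,500,260,3,'c12')
E
```

```text
t 7.75 pos [ 0.4777 -0.0243  0.0609] q [ 0.4807  0.5194 -0.4821  0.5165] F [-4.5 -0.7  3.8] op 0.132
j [ 0.05  0.88 -0.16  2.13  0.74  0.18 -0.7 ]
```

View pics/c12.png

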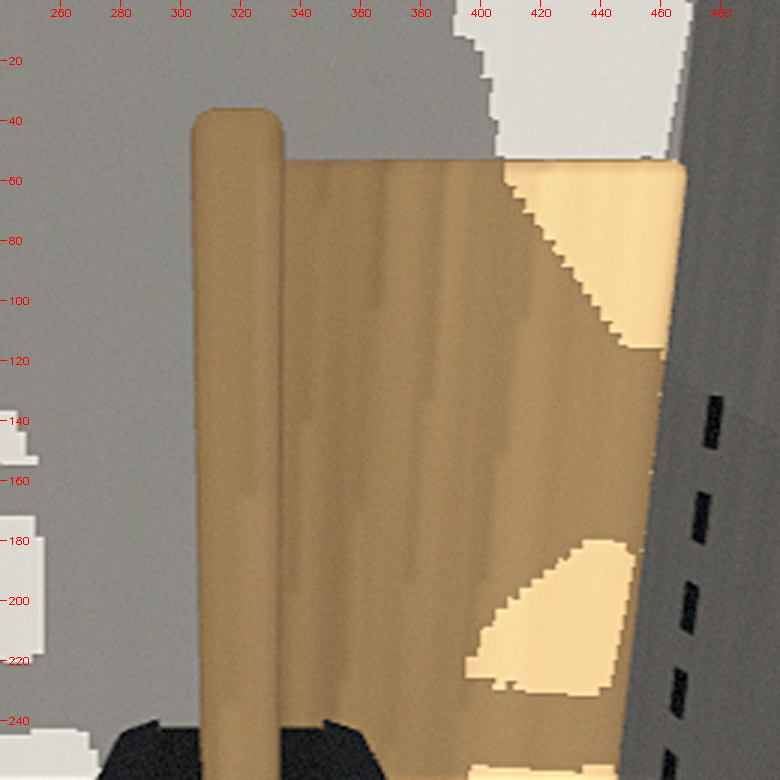

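Request:
{"op": "play_rows", "data": {
  "targets": [
    [[0,0,0],[0,0,0],150],
    [[0,0,0],[0,0,0],130],
    [[0,0,0],[0,0,0.5],130],
    [[0,0,0],[0,0,1],130],
    [[0,0,0],[-0.5,-0.5,1],130]
  ]
}}

```text
clock: 8.3
tool_pos: [0.4631, -0.0405, 0.1623]
eef_rot: [0.483, 0.519, -0.477, 0.519]
contact_force: [0.4, -0.4, 0.7]
opening: 0.49
```

Request:
{"op": "play_rows", "data": {
  "targets": [
    [[0,0,0],[-0.5,-0.5,1],130],
    [[0,0,0],[0,-0.5,1],130],
    [[0,0,0],[0,-0.5,0.5],130],
    [[0,0,0],[0,0,0],130]
  ]
}}

```text
clock: 8.7
tool_pos: [0.4414, -0.1067, 0.2635]
eef_rot: [0.485, 0.515, -0.481, 0.518]
contact_force: [0.3, 0.9, -0.5]
opening: 0.488
```

```bash
python3 - <<'E'
from h import *
st(); snap('wrist','w10'); P=P0(); P[0]+=.002; overlay('w10',P,warm+[(rect(-178,-98,-100,100,12),G)],160,0,560,300,2,'o10')
E
```

```text
t 8.7 pos [ 0.4414 -0.1067  0.2635] q [ 0.4845  0.515  -0.4814  0.5179] F [ 0.3  0.9 -0.5] op 0.488
j [ 0.53  0.52 -0.6   2.05  0.45  0.69 -0.29]
```

View pics/o10.png

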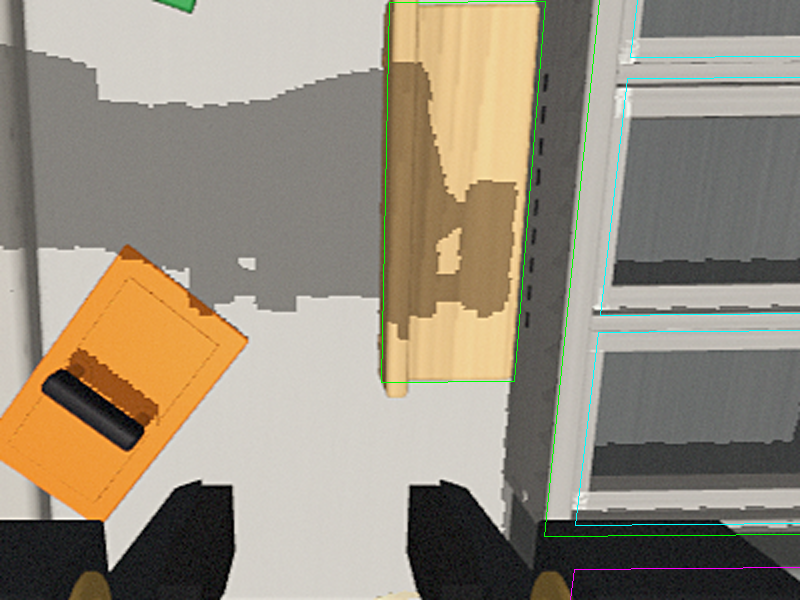

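Request:
{"op": "play_rows", "data": {
  "targets": [
    [[0,0,0.025],[0,-0.9,0],100],
    [[0,0,0.025],[0,-1,0],80],
    [[0,0,0.025],[0,-1,0],80],
    [[0,0,0.025],[0,-1,0],80],
    [[0,0,0.025],[0,-1,0],80]
  ]
}}

```text
clock: 9.25
tool_pos: [0.4396, -0.2998, 0.2595]
eef_rot: [0.448, 0.549, -0.447, 0.546]
contact_force: [0.5, 0.1, 0.0]
opening: 0.683
```

Request:
{"op": "play_rows", "data": {
  "targets": [
    [[0,0,0],[0,-1,-0.4],80],
    [[0,0,0],[0,-0.8,-0.6],80],
    [[0,0,0],[0,-0.3,-0.8],80],
    [[0,0,0],[0,0,-0.3],80],
    [[0,0,0],[0,0,0],80]
  ]
}}

```text
clock: 9.75
tool_pos: [0.4388, -0.3811, 0.1744]
eef_rot: [0.448, 0.55, -0.447, 0.545]
contact_force: [1.2, 0.5, 0.4]
opening: 0.688
```

```bash
python3 - <<'E'
from h import *
P=P0(); P[0]+=.002; np.save('P.npy',P)
st(); snap('wrist','w11')
E
```

```text
t 9.75 pos [ 0.4388 -0.3811  0.1744] q [ 0.4481  0.5505 -0.4468  0.5445] F [1.2 0.5 0.4] op 0.688
j [ 0.96  0.81 -0.57  1.76  0.6   0.76  0.28]
```

View pics/w11.png

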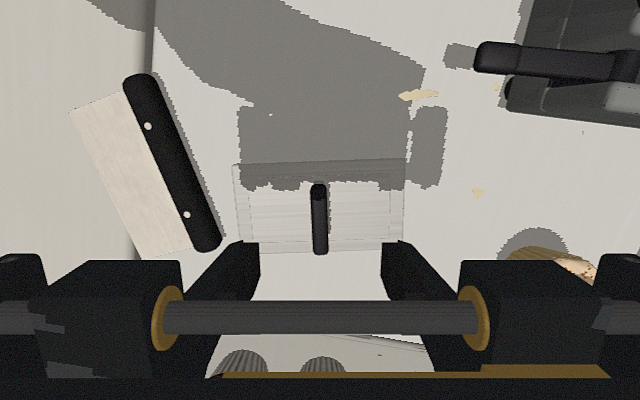

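```bash
cat >> h.py <<'E'
COV=[(-80,45,5),(80,45,5),(80,-45,5),(-80,-45,5)]
covdraw=[(rect(-80,80,-45,45,5),G),(rect(-7,7,-30,30,47),M)]
def fitcov(name,pix,p0,idx=None,z0=0):
    s=load(name); pts=COV if idx is None else [COV[i] for i in idx]
    Q,res=fit(s,pts,pix,p0); print('cover',np.round(Q,4),'deg',np.degrees(Q[2]),np.round(res,1).tolist()); return Q
E
python3 - <<'E'
from h import *
Q=fitcov('w11',[(233,164),(406,158.5),(402,250),(237,254)],[.44,-.39,.19]); np.save('cC.npy',Q)
overlay('w11',Q,covdraw,200,120,440,280,3,'o11')
go(W2(Q,(0,0,46)),ori(Q[2]))
E
```

```text
cover [ 0.4405 -0.3986  0.2233] deg 12.796574725882182 [[-2.6, -0.9], [0.5, 0.6], [-0.1, 0.7], [2.4, -0.2]]
delta mm [   0.6  -17.5 -130.2] units [ 0.015 -0.438 -3.254]
rotvec [-0.0052 -0.0028  0.022 ] deg 1.3
```

View pics/o11.png

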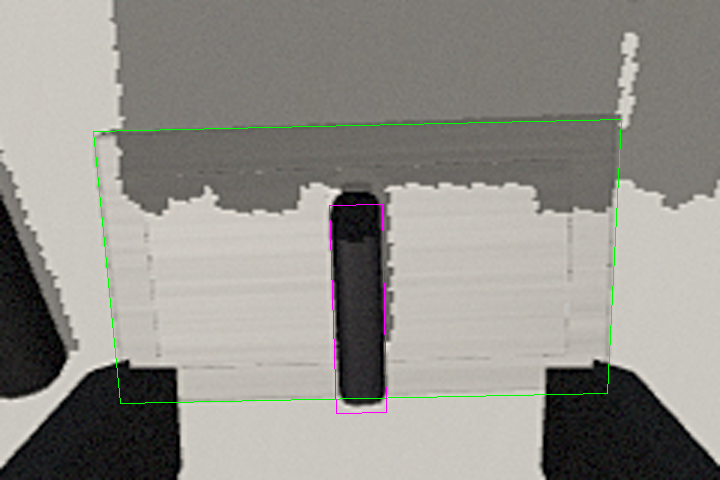

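Request:
{"op": "play_rows", "data": {
  "targets": [
    [[-0.005,-0.003,0.02],[0,-0.36,-0.8],80],
    [[0,0,0],[0,0,-1],110],
    [[0,0,0],[0,0,-0.9],110],
    [[0,0,0],[0,0,0],110]
  ]
}}

```text
clock: 10.2
tool_pos: [0.4383, -0.3953, 0.0667]
eef_rot: [0.442, 0.553, -0.442, 0.551]
contact_force: [-1.2, 1.3, -1.4]
opening: 0.568
```

```bash
python3 - <<'E'
from h import *
st(); snap('wrist','w12'); Q=np.load('cC.npy'); Q[1]=-.3955; go(W2(Q,(0,0,44)),ori(Q[2])); crop('w12',220,100,420,270,4,'c13')
E
```

```text
t 10.2 pos [ 0.4383 -0.3953  0.0667] q [ 0.4415  0.5532 -0.4422  0.5509] F [-1.2  1.3 -1.4] op 0.568
j [ 0.91  0.96 -0.46  1.79  0.74  0.57  0.21]
delta mm [  0.8   0.7 -25. ] units [ 0.02   0.018 -0.625]
rotvec [0.0007 0.0001 0.0027] deg 0.2
```

View pics/c13.png

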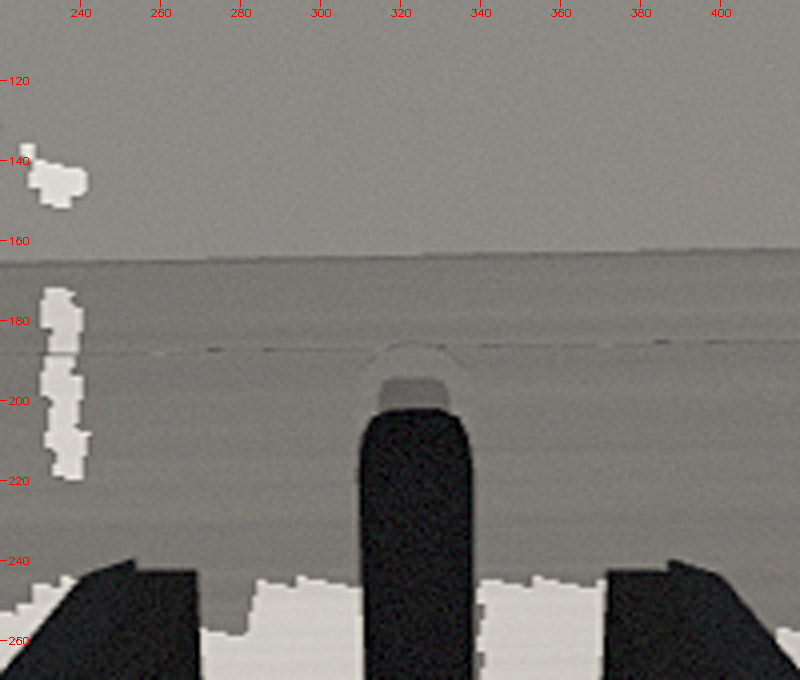

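Request:
{"op": "play_rows", "data": {
  "targets": [
    [[0,0,0.01],[0.02,0.02,-0.57],110],
    [[0,0,0],[0,0,0],110],
    [[0,0,0],[0,0,0],255],
    [[0,0,0],[0,0,0],255],
    [[0,0,0],[0,0,0],255]
  ],
  "newtons": 50
}}

```text
clock: 10.75
tool_pos: [0.4407, -0.3978, 0.0477]
eef_rot: [0.44, 0.552, -0.44, 0.555]
contact_force: [0.0, -0.7, 0.1]
opening: 0.317
```

Request:
{"op": "play_rows", "data": {
  "targets": [
    [[0,0,0],[0,0,0],255],
    [[0,0,0],[0,0,0.3],255],
    [[0,0,0],[0,0,1],255],
    [[0,0,0],[0,0,1],255],
    [[0,0,0],[0,0,1],255]
  ]
}}

```text
clock: 11.25
tool_pos: [0.4395, -0.397, 0.18]
eef_rot: [0.439, 0.553, -0.44, 0.554]
contact_force: [0.1, -1.0, -1.0]
opening: 0.152
```

```bash
python3 - <<'E'
from h import *
st(); snap('wrist','w13'); P=P0()
for n,p in dict(w0=(0,108,70),w1=(0,0,70),w2=(0,-108,70)).items(): print(n,np.round(W2(P,p),4))
go(W2(P,(0,-108,170)),ori(P[2]))
E
```

```text
t 11.25 pos [ 0.4395 -0.397   0.18  ] q [ 0.4394  0.5532 -0.4401  0.5542] F [ 0.1 -1.  -1. ] op 0.152
j [ 0.99  0.81 -0.59  1.73  0.61  0.79  0.33]
w0 [0.6418 0.0941 0.07  ]
w1 [ 0.6496 -0.0136  0.07  ]
w2 [ 0.6575 -0.1214  0.07  ]
delta mm [214.7 277.2 -16.5] units [ 5.367  6.929 -0.413]
rotvec [ 0.0085  0.0087 -0.1556] deg 8.9
```

View pics/w13.png

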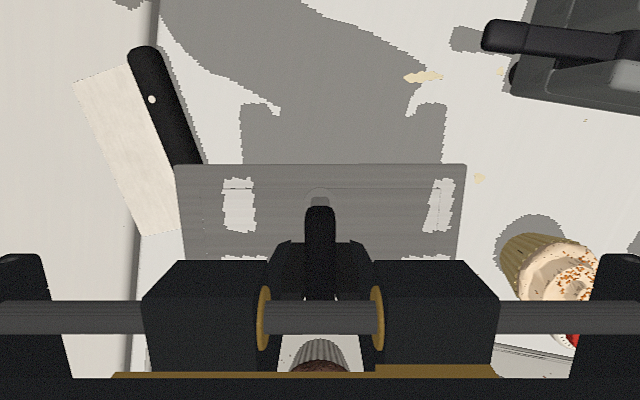

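```bash
cat >> h.py <<'E'
def fitheld(name,pix,pts,tp,rot):
    """cover pose in tool frame; tool x down,y jaw,z. cover frame nominal: cx=jaw y dir? solved as world x,y,yaw,z (level)"""
    from scipy.optimize import least_squares
    s=load(name)
    def pr(p,l):
        w=W2(p[:3],l); w[2]=p[3]+l[2]/1000; return w2px(s,w)
    yaw=np.arctan2(rot[1,1],rot[0,1])
    o=least_squares(lambda p: np.concatenate([pr(p,a)-b for a,b in zip(pts,pix)]),[tp[0],tp[1],yaw,tp[2]-.045])
    p=o.x; print('held',np.round(p,4),'yaw-jaw deg',np.degrees(p[2]-yaw),'res',np.round(o.fun,1))
    d=np.array([p[0]-tp[0],p[1]-tp[1]]); c,sn=np.cos(yaw),np.sin(yaw)
    print('offset of cover from TCP in jaw frame mm: x',1000*(c*d[0]+sn*d[1]),'y',1000*(-sn*d[0]+c*d[1]),'z under',1000*(p[3]-tp[2])); return p
E
python3 - <<'E'
from h import *
crop('w13',160,150,480,270,2,'c14')
im=cv2.imread('pics/c14.png')
E
```

```text
(no output)
```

View pics/c14.png

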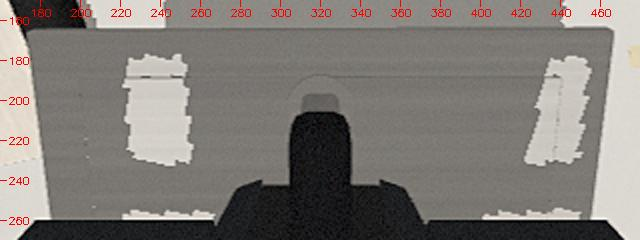

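```bash
python3 - <<'E'
from h import *
S=r.get_state(); rot=R.from_quat(S['eef_rot']).as_matrix()
p=fitheld('w13',[(174.5,164.5),(466.5,163.8),(305.5,206),(335.5,206)],[(-80,45,5),(80,45,5),(-7,30,47),(7,30,47)],S['tool_pos'],rot)
p=fitheld('w13',[(174.5,164.5),(466.5,163.8)],[(-80,45,5),(80,45,5)],S['tool_pos'],rot)
print(rot[:,0])
E
```

```text
held [ 0.4395 -0.3977  0.2306  0.1184] yaw-jaw deg 0.14508835318826815 res [ 1.4 -3.9 -1.4 -3.8 -0.9  3.1  0.9  3. ]
offset of cover from TCP in jaw frame mm: x -2.994343661524766 y 1.5092396252036382 z under -68.15705652573756
held [ 0.4399 -0.3994  0.2307  0.1207] yaw-jaw deg 0.14825917215444998 res [-0.  0.  0.  0.]
offset of cover from TCP in jaw frame mm: x -3.0004568124363673 y -0.24687746336580954 z under -65.8423874016694
[ 0.00933835 -0.00783456 -0.9999257 ]
```

```bash
python3 - <<'E'
from h import *
S=st(); s=snap('wrist','w14'); rot=R.from_quat(S['eef_rot']); tp=np.array(S['tool_pos'])
T=s['cam_to_world']; print('cam in tool', rot.as_matrix().T@(T[:3,3]-tp), np.round(rot.as_matrix().T@T[:3,:3],3).tolist())
snap('scene','s14'); crop('s14',280,120,480,260,4,'c15'); crop('w14',160,150,480,270,2,'c14')
sw=load('w14')
for tip in (0,.025):
  for y in(-.0067,.0067): 
    print(tip,y,w2px(sw,tp+rot.apply([tip,y,-.009])),w2px(sw,tp+rot.apply([tip,y,-.03])))
E
```

```text
t 11.3 pos [ 0.4428 -0.3985  0.1865] q [ 0.4397  0.5493 -0.44    0.5579] F [ 1.  -0.   1.6] op 0.156
j [ 0.99  0.8  -0.59  1.73  0.6   0.79  0.33]
cam in tool [-0.12013359 -0.00026416 -0.0716712 ] [[0.001, 0.28, -0.96], [1.0, -0.0, 0.001], [0.0, -0.96, -0.28]]
0 -0.0067 [304.86216602 266.24651791] [304.14597865 218.35999083]
0 0.0067 [337.16658177 266.25701688] [337.94774984 218.36425587]
0.025 -0.0067 [307.23664467 242.17240242] [306.72683705 200.95756683]
0.025 0.0067 [334.5995508  242.17856027] [335.15647973 200.95909984]
```

View pics/c15.png

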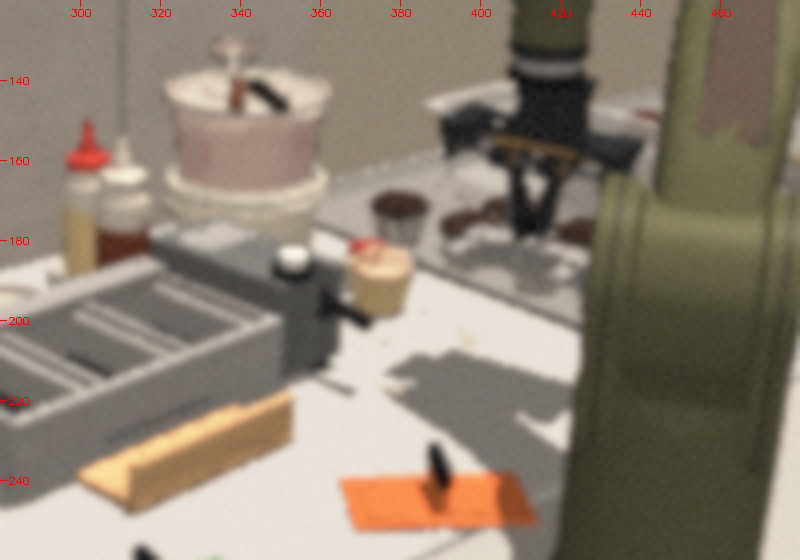

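View pics/c14.png

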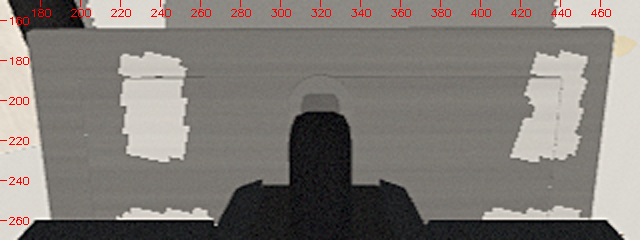

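Request:
{"op": "play_rows", "data": {
  "targets": [
    [[0,0,0],[0,0,-1],255],
    [[0,0,0],[0,0,-1],255],
    [[0,0,0],[0,0,-0.5],255],
    [[0,0,0],[0,0,0],255],
    [[0,0,0],[0,0,0],255]
  ]
}}

```text
clock: 11.9
tool_pos: [0.4396, -0.3969, 0.0776]
eef_rot: [0.439, 0.553, -0.44, 0.554]
contact_force: [-0.1, -0.8, -1.9]
opening: 0.158
```

Request:
{"op": "play_rows", "data": {
  "targets": [
    [[0,0,0],[0,0,-0.2],255],
    [[0,0,0],[0,0,-0.1],255],
    [[0,0,0],[0,0,0],255]
  ]
}}

```text
clock: 12.2
tool_pos: [0.4399, -0.3974, 0.0662]
eef_rot: [0.439, 0.553, -0.44, 0.555]
contact_force: [0.4, -0.1, -2.4]
opening: 0.157
```

Request:
{"op": "play_rows", "data": {
  "targets": [
    [[0,0,0],[0,0,-0.1],255],
    [[0,0,0],[0,0,0],255]
  ]
}}

```text
clock: 12.4
tool_pos: [0.4399, -0.3974, 0.062]
eef_rot: [0.439, 0.553, -0.44, 0.554]
contact_force: [-0.1, -0.5, -0.7]
opening: 0.155
```

Request:
{"op": "play_rows", "data": {
  "targets": [
    [[0,0,0],[0,0,-0.1],255],
    [[0,0,0],[0,0,0],255]
  ]
}}

```text
clock: 12.6
tool_pos: [0.4398, -0.3972, 0.0577]
eef_rot: [0.439, 0.553, -0.44, 0.554]
contact_force: [-0.2, -0.2, -1.7]
opening: 0.156
```

Request:
{"op": "play_rows", "data": {
  "targets": [
    [[0,0,0],[0,0,-0.1],255],
    [[0,0,0],[0,0,0],255]
  ]
}}

```text
clock: 12.8
tool_pos: [0.4403, -0.3976, 0.0547]
eef_rot: [0.439, 0.552, -0.44, 0.555]
contact_force: [-1.2, 0.5, 3.2]
opening: 0.152
```

Request:
{"op": "play_rows", "data": {
  "targets": [
    [[0,0,0],[0,0,0],160],
    [[0,0,0],[0,0,-0.25],160],
    [[0,0,0],[0,0,0],160],
    [[0,0,0],[0,0,0],160],
    [[0,0,0],[0,0,0],255]
  ]
}}

```text
clock: 13.3
tool_pos: [0.4401, -0.3973, 0.044]
eef_rot: [0.44, 0.553, -0.44, 0.555]
contact_force: [0.2, 0.3, -0.4]
opening: 0.305
```

Request:
{"op": "play_rows", "data": {
  "targets": [
    [[0,0,0],[0,0,0],255],
    [[0,0,0],[0,0,0],255],
    [[0,0,0],[0,0,0],255]
  ]
}}

```text
clock: 13.6
tool_pos: [0.4402, -0.3974, 0.0443]
eef_rot: [0.44, 0.553, -0.44, 0.555]
contact_force: [0.5, -0.5, -0.3]
opening: 0.146
```

Now lift it and check.

Request:
{"op": "play_rows", "data": {
  "targets": [
    [[0,0,0],[0,0,0.5],255],
    [[0,0,0],[0,0,1],255],
    [[0,0,0],[0,0,1],255],
    [[0,0,0],[0,0,0.9],255],
    [[0,0,0],[0,0,0],255]
  ]
}}

```text
clock: 14.1
tool_pos: [0.4425, -0.3986, 0.1847]
eef_rot: [0.44, 0.55, -0.44, 0.558]
contact_force: [1.6, 0.1, -2.4]
opening: 0.152
```

```bash
python3 - <<'E'
from h import *
S=st(); snap('wrist','w15'); crop('w15',160,130,480,270,2,'c16'); P=P0(); go(W2(P,(0,-108,190)),ori(P[2]))
E
```

```text
t 14.1 pos [ 0.4425 -0.3986  0.1847] q [ 0.4399  0.5495 -0.4401  0.5575] F [ 1.6  0.1 -2.4] op 0.152
j [ 0.99  0.8  -0.59  1.73  0.61  0.79  0.33]
delta mm [216.5 276.7   7.8] units [5.411 6.917 0.196]
rotvec [ 0.0055  0.0045 -0.1552] deg 8.9
```

View pics/c16.png

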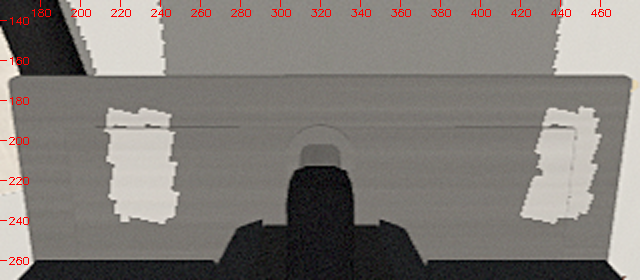

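```bash
python3 - <<'E'
from h import *
S=r.get_state(); rot=R.from_quat(S['eef_rot']); tp=np.array(S['tool_pos']); sw=load('w15')
p=fitheld('w15',[(165,168),(475.5,167.5)],[(-80,45,5),(80,45,5)],tp,rot.as_matrix())
# tool frame: cover at tool x=.044 (under), top plate .039 ; cover y dir = -tool z
for dy in (0,.003,-.003):
  print(dy,[np.round(w2px(sw,tp+rot.apply([.039,sx*.08,-(.045+dy)])),1) for sx in(-1,1)],[np.round(w2px(sw,tp+rot.apply([-.003,sx*.007,-(.03+dy)])),1) for sx in(-1,1)])
E
```

```text
held [ 0.4434 -0.4013  0.2279  0.1361] yaw-jaw deg 0.01705192530327931 res [-0.  0.  0.  0.]
offset of cover from TCP in jaw frame mm: x 1.5892086510844845 y -3.71306470416787 z under -46.09352186746779
0 [array([159.8, 161.7]), array([475.6, 161.5])] [array([299.7, 216.7]), array([335.2, 216.7])]
0.003 [array([159. , 155.8]), array([476.4, 155.6])] [array([299.6, 209.4]), array([335.3, 209.4])]
-0.003 [array([160.6, 167.6]), array([474.8, 167.4])] [array([299.8, 223.8]), array([335.1, 223.8])]
```

```bash
cat >> h.py <<'E'
def ins(wy,ox,oz,th,offy=3.,offx=0.,hz=44.):
    """TCP world pose for cover origin at (ox,wy,oz) mm in the warmer frame, tilted th deg"""
    P=P0(); Rw=R.from_euler('z',P[2]); Rt=R.from_euler('y',np.radians(th))
    p=np.array([ox,wy,oz])+Rt.apply([offx,offy,hz])
    pos=W2(P,p); rot=Rw*Rt*R.from_euler('z',-P[2])*ori(P[2])
    return pos,rot
def gi(*a,**k):
    p,q=ins(*a,**k); print(a,'tcp',np.round(p,4)); go(p,q)
E
python3 - <<'E'
from h import *
st(); gi(-108,-16,140,15); gi(-108,-16,95,15)
E
```

```text
t 14.15 pos [ 0.441  -0.398   0.1822] q [ 0.4396  0.5511 -0.4403  0.556 ] F [-0.4  0.3 -2.8] op 0.153
j [ 0.99  0.81 -0.59  1.73  0.61  0.79  0.33]
(-108, -16, 140, 15) tcp [ 0.6526 -0.1187  0.1825]
delta mm [211.6 279.3   0.3] units [5.291 6.983 0.008]
rotvec [-0.0337  0.2636 -0.1551] deg 17.6
(-108, -16, 95, 15) tcp [ 0.6526 -0.1187  0.1375]
delta mm [211.6 279.3 -44.7] units [ 5.291  6.983 -1.117]
rotvec [-0.0337  0.2636 -0.1551] deg 17.6
```

Request:
{"op": "play_rows", "data": {
  "targets": [
    [[0,0,-0.02],[0.3,0.4,0.7],255],
    [[0,0,-0.02],[0.6,0.8,0.3],255],
    [[0,0,-0.02],[0.66,0.87,0],255],
    [[0,0,-0.02],[0.66,0.87,0],255],
    [[0,0,-0.02],[0.66,0.87,0],255]
  ]
}}

```text
clock: 14.65
tool_pos: [0.5547, -0.2437, 0.2181]
eef_rot: [0.466, 0.531, -0.468, 0.53]
contact_force: [0.7, -0.3, -1.9]
opening: 0.156
```

Request:
{"op": "play_rows", "data": {
  "targets": [
    [[0,0,-0.02],[0.66,0.87,0],255],
    [[0,0,-0.02],[0.66,0.87,0],255],
    [[-0.01,0.08,-0.015],[0.6,0.8,0],255],
    [[-0.01,0.09,0],[0.4,0.5,0],255],
    [[-0.01,0.09,0],[0,0,0],255]
  ]
}}

```text
clock: 15.15
tool_pos: [0.6491, -0.1172, 0.2182]
eef_rot: [0.404, 0.576, -0.546, 0.454]
contact_force: [0.7, -0.3, -1.8]
opening: 0.152
```

Request:
{"op": "play_rows", "data": {
  "targets": [
    [[0,0,0],[0,0,0],255],
    [[0,0,0],[0,0,0],255]
  ]
}}

```text
clock: 15.35
tool_pos: [0.6472, -0.1239, 0.2178]
eef_rot: [0.406, 0.573, -0.548, 0.454]
contact_force: [-0.1, -0.9, -2.0]
opening: 0.15
```

```bash
python3 - <<'E'
from h import *
st(); gi(-108,-16,140,15); snap('wrist','w16'); snap('top','t16')
P=P0();overlay('w16',P,warm,100,0,540,300,2,'o16')
E
```

```text
t 15.35 pos [ 0.6472 -0.1239  0.2178] q [ 0.406   0.573  -0.5485  0.4539] F [-0.1 -0.9 -2. ] op 0.15
j [ 0.31  0.94 -0.5   1.22  0.43  1.35 -0.14]
(-108, -16, 140, 15) tcp [ 0.6526 -0.1187  0.1825]
delta mm [  5.5   5.2 -35.3] units [ 0.137  0.131 -0.883]
rotvec [ 0.0138 -0.0002 -0.0026] deg 0.8
```

View pics/o16.png

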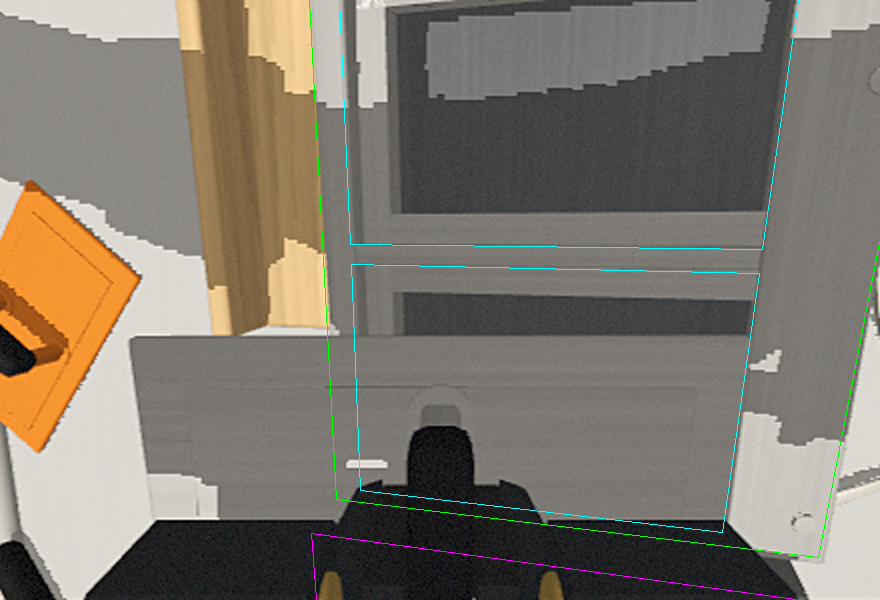

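Request:
{"op": "play_rows", "data": {
  "targets": [
    [[0.014,0,0],[0.14,0.13,-0.4],255],
    [[0,0,0],[0,0,-0.6],255],
    [[0,0,0],[0,0,-0.4],255],
    [[0,0,0],[0,0,0],255],
    [[0,0,0],[0,0,0],255]
  ]
}}

```text
clock: 15.95
tool_pos: [0.6534, -0.1184, 0.164]
eef_rot: [0.41, 0.577, -0.544, 0.451]
contact_force: [0.0, 0.3, -0.6]
opening: 0.152
```

```bash
python3 - <<'E'
from h import *
st(); gi(-108,-16,95,15); snap('wrist','w17'); 
crop('w17',100,60,540,300,2,'c17')
E
```

```text
t 15.95 pos [ 0.6534 -0.1184  0.164 ] q [ 0.41    0.5767 -0.5438  0.4512] F [ 0.   0.3 -0.6] op 0.152
j [ 0.31  1.01 -0.5   1.24  0.45  1.27 -0.16]
(-108, -16, 95, 15) tcp [ 0.6526 -0.1187  0.1375]
delta mm [ -0.8  -0.3 -26.5] units [-0.02  -0.007 -0.662]
rotvec [-0.0015  0.0015 -0.0022] deg 0.2
```

View pics/c17.png

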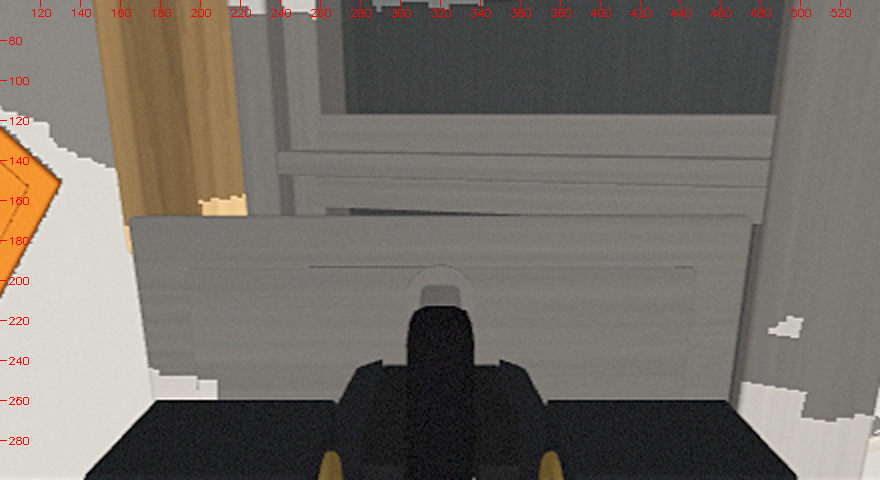

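```bash
cat >> h.py <<'E'
def ovheld(name,x0,y0,x1,y1,k,out,offy=3.,offx=0.,hz=44.):
    """overlay predicted cover from tool pose + ribs"""
    S=r.get_state(); rot=R.from_quat(S['eef_rot']); tp=np.array(S['tool_pos']); s=load(name); P=P0()
    im=cv2.imread('pics/%s.png'%name)[y0:y1,x0:x1]; im=cv2.resize(im,None,fx=k,fy=k,interpolation=cv2.INTER_CUBIC)
    def ln(a,b,col):
        q=[tuple(int(round(v)) for v in ((w2px(s,w)+.5-np.array([x0,y0]))*k)) for w in(a,b)]; cv2.line(im,q[0],q[1],col,1)
    c=[tp+rot.apply([(hz-5)/1000,(a-offx)/1000,-(b-offy)/1000]) for a,b in[(-80,-45),(80,-45),(80,45),(-80,45)]]
    for i in range(4): ln(c[i],c[(i+1)%4],(0,255,0))
    for y in (158,58,50,-50,-58,-158): ln(W2(P,(-84,y,80)),W2(P,(84,y,80)),(255,255,0))
    ln(W2(P,(68,-166,90)),W2(P,(68,166,90)),(255,0,255)); ln(W2(P,(-84,-166,82)),W2(P,(-84,166,82)),(255,0,255))
    cv2.imwrite('pics/%s.png'%out,im)
E
python3 - <<'E'
from h import *
ovheld('w17',100,60,540,300,2,'o17')
E
```

View pics/o17.png

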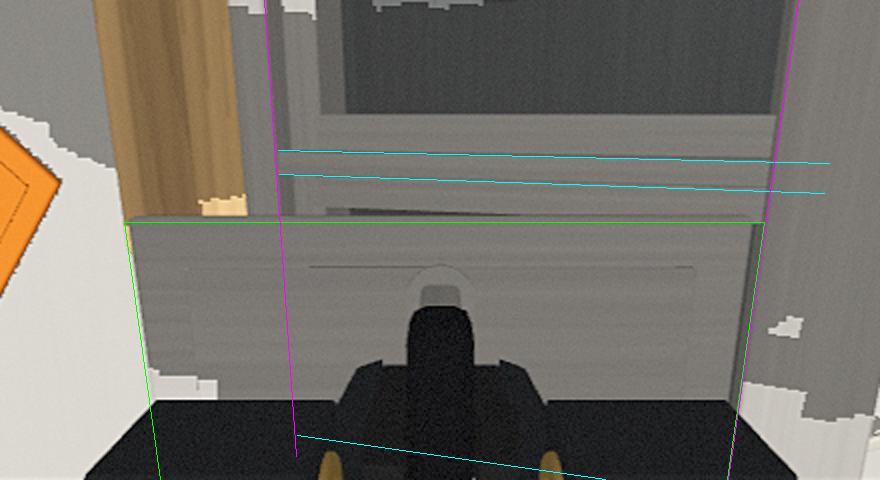

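Request:
{"op": "play_rows", "data": {
  "targets": [
    [[0,0,0],[-0.02,-0.03,-0.3],255],
    [[0,0,0],[0,0,-0.2],255],
    [[0,0,0],[0,0,-0.12],255],
    [[0,0,0],[0,0,0],255]
  ]
}}

```text
clock: 16.4
tool_pos: [0.6522, -0.1193, 0.1383]
eef_rot: [0.409, 0.577, -0.544, 0.451]
contact_force: [0.3, 0.3, -1.3]
opening: 0.149
```

```bash
python3 - <<'E'
from h import *
st(); gi(-108,2,95,15,offy=2,hz=45); snap('wrist','w18'); snap('scene','s18')
crop('w18',100,60,540,300,2,'c18'); crop('s18',230,120,400,250,4,'c19')
E
```

```text
t 16.4 pos [ 0.6522 -0.1193  0.1383] q [ 0.4094  0.5771 -0.544   0.451 ] F [ 0.3  0.3 -1.3] op 0.149
j [ 0.31  1.04 -0.49  1.26  0.46  1.23 -0.17]
(-108, 2, 95, 15) tcp [ 0.6709 -0.1184  0.1385]
delta mm [18.7  1.   0.2] units [0.468 0.024 0.005]
rotvec [-0.0013  0.0001 -0.0029] deg 0.2
```

View pics/c18.png

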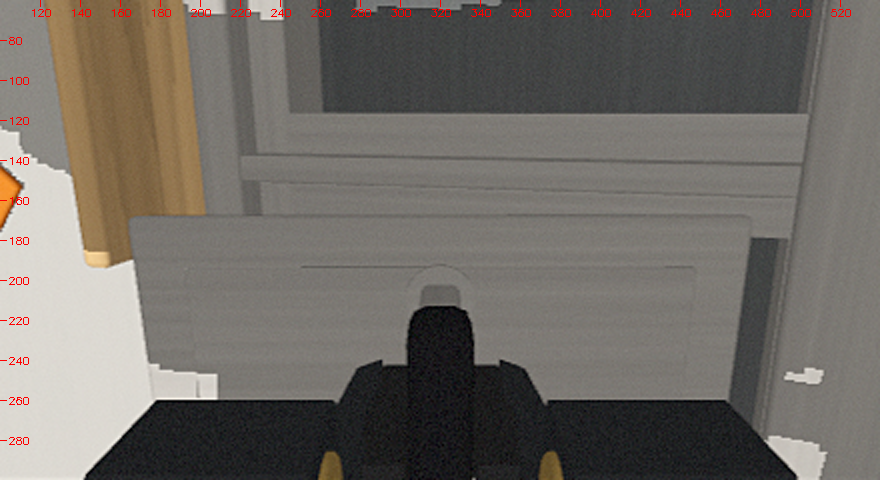

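View pics/c19.png

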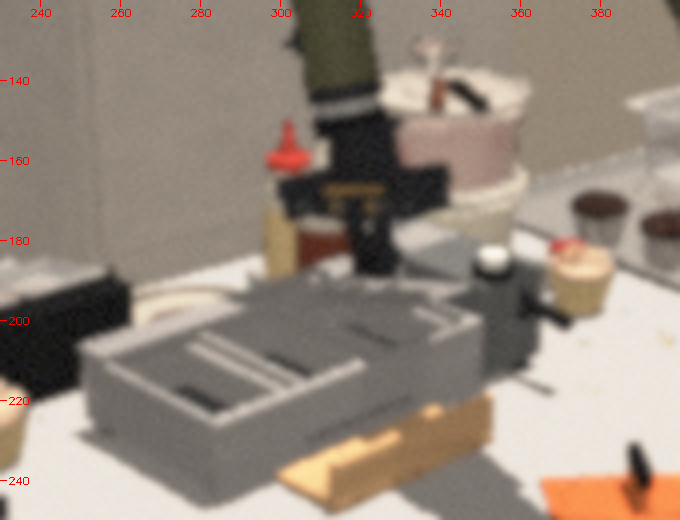

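Request:
{"op": "play_rows", "data": {
  "targets": [
    [[0,0,0],[0.15,0.01,0],255],
    [[0,0,0],[0.15,0.01,0],255],
    [[0,0,0],[0,0,0],255]
  ]
}}

```text
clock: 16.8
tool_pos: [0.6661, -0.1181, 0.1395]
eef_rot: [0.411, 0.576, -0.543, 0.452]
contact_force: [0.3, 0.1, -2.6]
opening: 0.152
```

Request:
{"op": "play_rows", "data": {
  "targets": [
    [[0,0,0],[0.1,0.01,0],255],
    [[0,0,0],[0.07,0,0],255],
    [[0,0,0],[0,0,0],255]
  ]
}}

```text
clock: 17.1
tool_pos: [0.672, -0.118, 0.1393]
eef_rot: [0.41, 0.577, -0.544, 0.452]
contact_force: [0.7, 0.2, -1.7]
opening: 0.155
```

```bash
python3 - <<'E'
from h import *
st(); gi(-108,2,95,15,offy=2,hz=45); snap('wrist','w19'); 
crop('w19',100,60,540,300,2,'c20')
E
```

```text
t 17.1 pos [ 0.672  -0.118   0.1393] q [ 0.41    0.5766 -0.5435  0.4516] F [ 0.7  0.2 -1.7] op 0.155
j [ 0.29  1.06 -0.49  1.18  0.46  1.27 -0.15]
(-108, 2, 95, 15) tcp [ 0.6709 -0.1184  0.1385]
delta mm [-1.1 -0.4 -0.8] units [-0.028 -0.009 -0.021]
rotvec [-0.0013  0.0024 -0.0027] deg 0.2
```

View pics/c20.png

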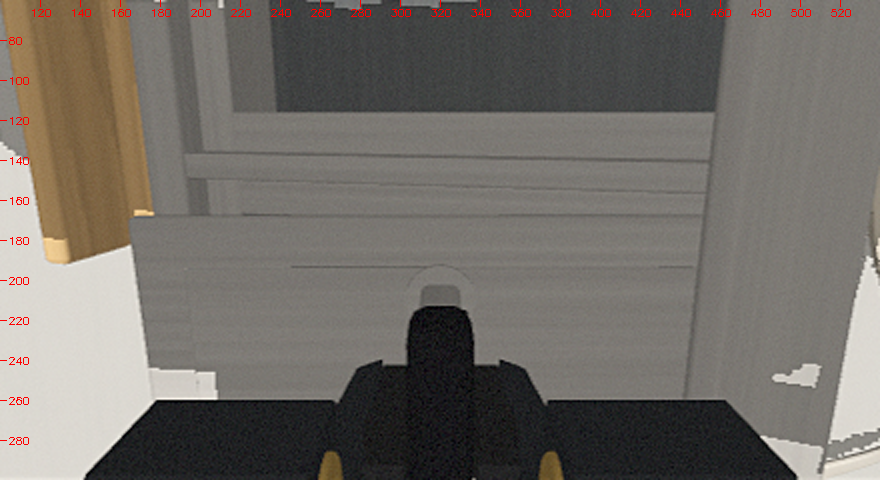

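```bash
python3 - <<'E'
from h import *
for th,bz in((15,74.3),(10,73.5),(5,72.5),(0,72)):
    t=np.radians(th); p,q=ins(-108,79.3-80*np.cos(t),bz+80*np.sin(t),th,offy=2,hz=45); print(th,np.round(p,4))
    go(p,q)
E
```

```text
15 [ 0.6709 -0.1184  0.1385]
delta mm [-0.8 -0.3 -0.8] units [-0.021 -0.008 -0.02 ]
rotvec [-0.0013  0.002  -0.0027] deg 0.2
10 [ 0.6656 -0.1188  0.1317]
delta mm [-6.2 -0.7 -7.6] units [-0.154 -0.018 -0.189]
rotvec [ 0.0051 -0.085  -0.0028] deg 4.9
5 [ 0.6608 -0.1191  0.1243]
delta mm [-10.9  -1.1 -15. ] units [-0.274 -0.027 -0.374]
rotvec [ 0.0116 -0.172  -0.0028] deg 9.9
0 [ 0.6566 -0.1194  0.117 ]
delta mm [-15.2  -1.4 -22.3] units [-0.379 -0.034 -0.557]
rotvec [ 0.018  -0.259  -0.0029] deg 14.9
```

Request:
{"op": "play_rows", "data": {
  "targets": [
    [[0.005,-0.085,-0.002],[-0.15,-0.02,-0.19],255],
    [[0.006,-0.087,0],[-0.12,-0.01,-0.185],255],
    [[0,0,0],[0,0,0],255]
  ]
}}

```text
clock: 17.45
tool_pos: [0.6565, -0.1205, 0.1236]
eef_rot: [0.456, 0.54, -0.505, 0.495]
contact_force: [-0.4, -0.5, -1.9]
opening: 0.153
```

```bash
python3 - <<'E'
from h import *
st(); snap('wrist','w20'); crop('w20',100,60,540,300,2,'c21')
for th,bz in((5,72.5),(0,72)):
    t=np.radians(th); p,q=ins(-108,79.3-80*np.cos(t),bz+80*np.sin(t),th,offy=2,hz=45); print(th,np.round(p,4)); go(p,q)
E
```

```text
t 17.45 pos [ 0.6565 -0.1205  0.1236] q [ 0.456   0.5398 -0.5054  0.4953] F [-0.4 -0.5 -1.9] op 0.153
j [ 0.34  0.99 -0.49  1.43  0.52  0.96 -0.23]
5 [ 0.6608 -0.1191  0.1243]
delta mm [ 1.9  1.2 -0.1] units [ 0.047  0.029 -0.003]
rotvec [ 0.0017 -0.0044 -0.0007] deg 0.3
0 [ 0.6566 -0.1194  0.117 ]
delta mm [-2.3  0.9 -7.4] units [-0.058  0.022 -0.185]
rotvec [ 0.0081 -0.0915 -0.0007] deg 5.3
```

View pics/c21.png

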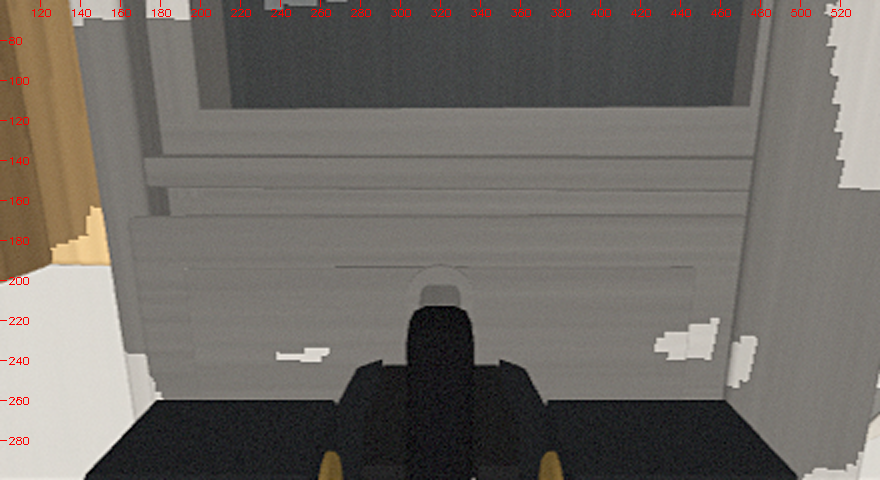

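Request:
{"op": "play_rows", "data": {
  "targets": [
    [[0.002,-0.004,0],[0.05,0.02,0],255],
    [[0,0,0],[0.05,0,0],255],
    [[0,0,0],[0,0,0],255],
    [[0,0,0],[0,0,0],255]
  ]
}}

```text
clock: 17.9
tool_pos: [0.6654, -0.1185, 0.1243]
eef_rot: [0.46, 0.538, -0.502, 0.497]
contact_force: [-1.0, -0.6, -2.3]
opening: 0.154
```

```bash
python3 - <<'E'
from h import *
st(); snap('wrist','w21'); crop('w21',100,60,540,300,2,'c22')
for th,bz in((5,72.5),(0,72)):
    t=np.radians(th); p,q=ins(-108,80.3-80*np.cos(t),bz+80*np.sin(t),th,offy=2,hz=45); print(th,np.round(p,4)); go(p,q)
E
```

```text
t 17.9 pos [ 0.6654 -0.1185  0.1243] q [ 0.4597  0.5377 -0.5023  0.4972] F [-1.  -0.6 -2.3] op 0.154
j [ 0.34  0.99 -0.5   1.41  0.52  0.96 -0.23]
5 [ 0.6618 -0.119   0.1243]
delta mm [-3.5 -0.6  0.1] units [-0.088 -0.014  0.001]
rotvec [-0.0014  0.0043 -0.0005] deg 0.3
0 [ 0.6576 -0.1193  0.117 ]
delta mm [-7.8 -0.9 -7.2] units [-0.194 -0.022 -0.181]
rotvec [ 0.0049 -0.0827 -0.0006] deg 4.7
```

View pics/c22.png

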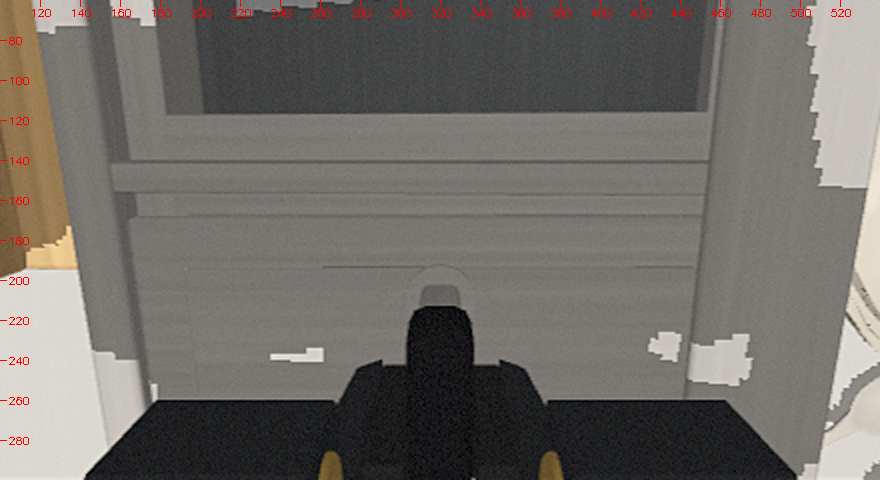

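Request:
{"op": "play_rows", "data": {
  "targets": [
    [[0.003,-0.042,0],[-0.09,-0.01,-0.09],255],
    [[0.002,-0.041,0],[-0.07,-0.01,-0.09],255],
    [[0,0,0],[0,0,0],255],
    [[0,0,0],[0,0,0],255]
  ]
}}

```text
clock: 18.35
tool_pos: [0.6591, -0.1191, 0.1174]
eef_rot: [0.482, 0.518, -0.481, 0.518]
contact_force: [0.9, 0.9, -2.6]
opening: 0.152
```

```bash
python3 - <<'E'
from h import *
st(); snap('wrist','w22'); crop('w22',100,60,540,300,2,'c23')
for th,bz in((0,72),(0,70)):
    t=np.radians(th); p,q=ins(-108,81-80*np.cos(t),bz+80*np.sin(t),th,offy=2,hz=45); print(th,np.round(p,4)); go(p,q)
E
```

```text
t 18.35 pos [ 0.6591 -0.1191  0.1174] q [ 0.4815  0.518  -0.4812  0.518 ] F [ 0.9  0.9 -2.6] op 0.152
j [ 0.36  0.96 -0.48  1.52  0.56  0.8  -0.27]
0 [ 0.6583 -0.1193  0.117 ]
delta mm [-1.1 -0.3 -0.5] units [-0.028 -0.007 -0.013]
rotvec [-0.0004  0.0009 -0.0008] deg 0.1
0 [ 0.6583 -0.1193  0.115 ]
delta mm [-1.1 -0.3 -2.5] units [-0.028 -0.007 -0.063]
rotvec [-0.0004  0.0009 -0.0008] deg 0.1
```

View pics/c23.png

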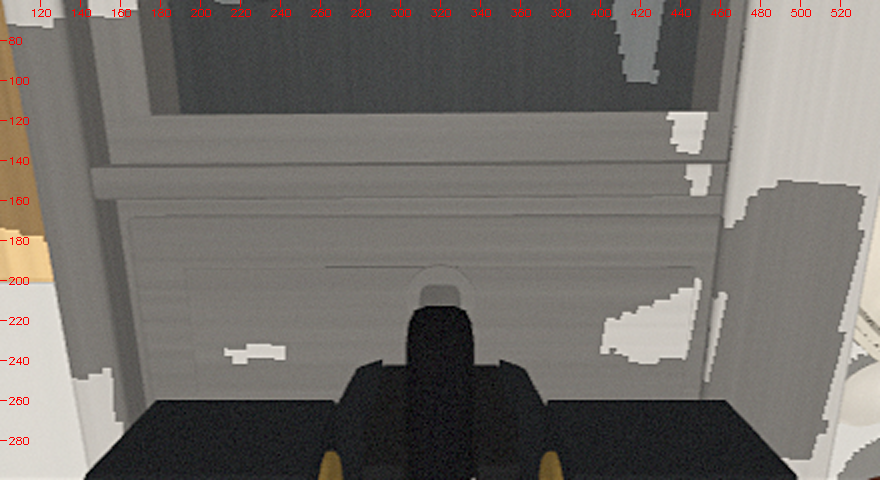

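Request:
{"op": "play_rows", "data": {
  "targets": [
    [[0,0,0],[0,0,-0.04],255],
    [[0,0,0],[0,0,0],255]
  ]
}}

```text
clock: 18.6
tool_pos: [0.6589, -0.1191, 0.1154]
eef_rot: [0.481, 0.518, -0.481, 0.518]
contact_force: [-0.3, -0.4, -1.8]
opening: 0.154
```

Request:
{"op": "play_rows", "data": {
  "targets": [
    [[0,0,0],[0,0,-0.04],255],
    [[0,0,0],[0,0,0],255]
  ]
}}

```text
clock: 18.8
tool_pos: [0.6589, -0.1191, 0.1143]
eef_rot: [0.482, 0.518, -0.481, 0.518]
contact_force: [0.4, 1.0, -0.7]
opening: 0.154
```

Request:
{"op": "play_rows", "data": {
  "targets": [
    [[0,0,0],[0,0,-0.03],255],
    [[0,0,0],[0,0,0],255]
  ]
}}

```text
clock: 19.0
tool_pos: [0.6589, -0.1192, 0.1142]
eef_rot: [0.482, 0.518, -0.481, 0.518]
contact_force: [-2.0, 0.5, 7.2]
opening: 0.152
```

Request:
{"op": "play_rows", "data": {
  "targets": [
    [[0,0,0],[0,0,-0.03],255],
    [[0,0,0],[0,0,0],255]
  ]
}}

```text
clock: 19.2
tool_pos: [0.6589, -0.1191, 0.1142]
eef_rot: [0.482, 0.517, -0.481, 0.518]
contact_force: [-4.1, 0.1, 14.6]
opening: 0.152
```

Request:
{"op": "play_rows", "data": {
  "targets": [
    [[0,0,0],[0,0,0.03],150],
    [[0,0,0],[0,0,0],150],
    [[0,0,0],[0,0,0.4],130],
    [[0,0,0],[0,0,1],130],
    [[0,0,0],[-0.2,-0.3,1],130]
  ]
}}

```text
clock: 19.7
tool_pos: [0.651, -0.1286, 0.2101]
eef_rot: [0.481, 0.519, -0.48, 0.518]
contact_force: [0.9, -0.6, -0.1]
opening: 0.49
```

Request:
{"op": "play_rows", "data": {
  "targets": [
    [[0,0,0],[-0.5,-0.6,0.5],130],
    [[0,0,0],[-0.5,-0.6,0.5],130],
    [[0,0,0],[0,0,0],130],
    [[0,0,0],[0,0,0],130]
  ]
}}

```text
clock: 20.1
tool_pos: [0.6106, -0.1799, 0.2499]
eef_rot: [0.482, 0.517, -0.481, 0.518]
contact_force: [1.0, 0.7, -0.3]
opening: 0.49
```

```bash
python3 - <<'E'
from h import *
st(); snap('wrist','w23'); snap('top','t23'); crop('t23',180,110,480,290,2,'c24')
E
```

```text
t 20.1 pos [ 0.6106 -0.1799  0.2499] q [ 0.4821  0.5171 -0.4814  0.5181] F [ 1.   0.7 -0.3] op 0.49
j [ 0.52  0.77 -0.57  1.53  0.47  0.98 -0.12]
```

View pics/w23.png

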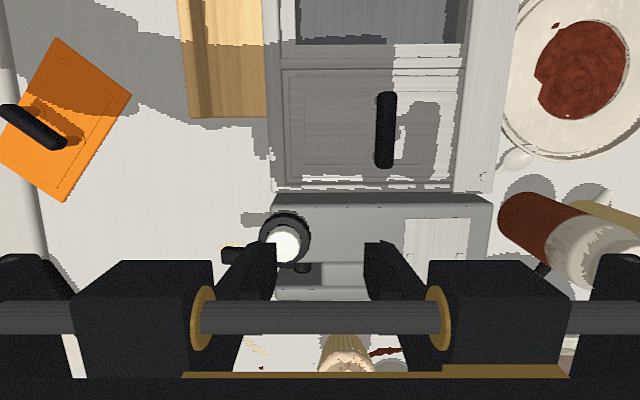

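View pics/c24.png

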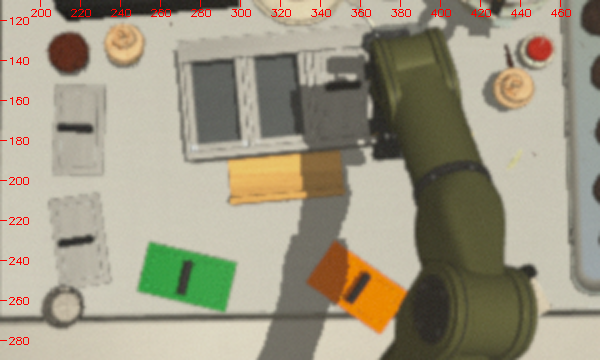

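Request:
{"op": "play_rows", "data": {
  "targets": [
    [[0,0,-0.012],[0,1,0],130],
    [[0,0,-0.012],[0,1,0],110],
    [[0,0,-0.012],[0,1,0],90],
    [[0,0,-0.012],[0,1,0],80],
    [[0,0,-0.012],[0,1,0],80]
  ]
}}

```text
clock: 20.7
tool_pos: [0.6101, 0.0242, 0.2479]
eef_rot: [0.496, 0.504, -0.496, 0.503]
contact_force: [-0.2, -0.5, 0.3]
opening: 0.686
```

Request:
{"op": "play_rows", "data": {
  "targets": [
    [[0,0,-0.012],[0,1,0],80],
    [[0,0,-0.012],[0,1,0],80],
    [[0,0,-0.012],[0,1,0],80],
    [[0,0,-0.012],[-0.1,1,0],80],
    [[0,0,-0.01],[-0.2,1,0],80]
  ]
}}

```text
clock: 21.2
tool_pos: [0.5977, 0.2241, 0.2477]
eef_rot: [-0.511, -0.49, 0.511, -0.489]
contact_force: [0.1, 0.0, 0.0]
opening: 0.686
```

Request:
{"op": "play_rows", "data": {
  "targets": [
    [[0,0,0],[0,1,-0.2],80],
    [[0,0,0],[0,0.9,-0.5],80],
    [[0,0,0],[0,0.5,-0.6],80],
    [[0,0,0],[0,0,0],80],
    [[0,0,0],[0,0,0],80]
  ]
}}

```text
clock: 21.7
tool_pos: [0.5975, 0.3173, 0.1957]
eef_rot: [-0.51, -0.489, 0.511, -0.489]
contact_force: [0.8, 0.4, 1.3]
opening: 0.689
```

```bash
python3 - <<'E'
from h import *
st(); snap('wrist','w24')
E
```

```text
t 21.7 pos [0.5975 0.3173 0.1957] q [-0.5097 -0.4894  0.5114 -0.489 ] F [0.8 0.4 1.3] op 0.689
j [-0.33  0.87 -0.46  1.45  0.43  0.93 -0.95]
```

View pics/w24.png

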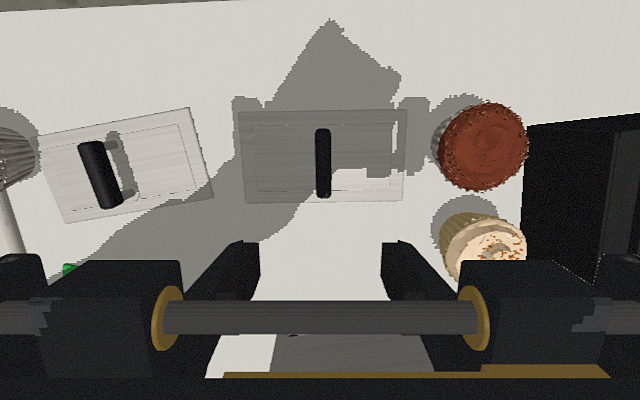

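```bash
python3 - <<'E'
from h import *
crop('w24',20,90,420,230,2,'c25')
QA=fitcov('w24',[(237.5,111.5),(407.5,109),(404,199.5),(243,203)],[.597,.337,0]); 
QB=fitcov('w24',[(38,136),(190,108),(213,197),(63,222)],[.4,.33,0]); 
s=load('w24'); P=[0,0,0]
im=cv2.imread('pics/w24.png')
for Q,o in((QA,'oA'),(QB,'oB')): overlay('w24',Q,covdraw,20,90,420,230,2,o)
np.save('cA.npy',QA); np.save('cB.npy',QB); go(W2(QA,(0,0,60)),ori(QA[2]))
E
```

```text
cover [ 0.6006  0.3429 -0.0259] deg -1.4823044774589684 [[-1.0, -0.5], [0.7, -1.1], [-1.2, 1.4], [1.5, 0.4]]
cover [0.4068 0.341  0.1155] deg 6.617608944390348 [[-8.0, -1.0], [2.3, -0.6], [3.3, 2.2], [2.7, 0.7]]
delta mm [   2.    26.7 -136.7] units [ 0.049  0.668 -3.419]
rotvec [ 0.0009 -0.0001  0.019 ] deg 1.1
```

View pics/oA.png

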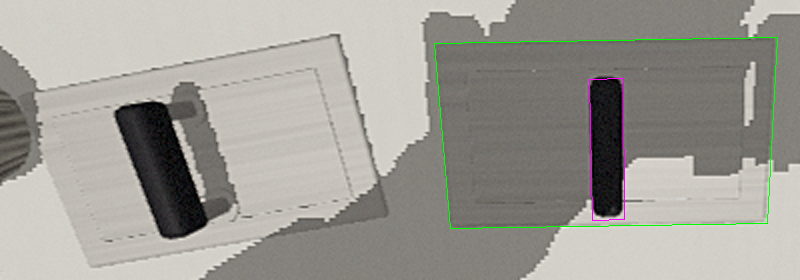

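View pics/oB.png

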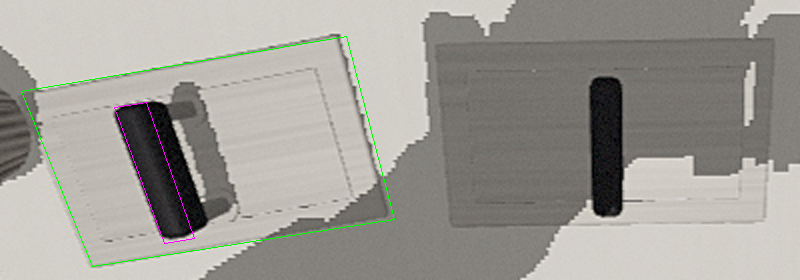

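Request:
{"op": "play_rows", "data": {
  "targets": [
    [[0,0,0.019],[0.03,0.66,-0.6],100],
    [[0,0,0],[0,0,-1],120],
    [[0,0,0],[0,0,-1],120],
    [[0,0,0],[0,0,-0.7],120],
    [[0,0,0],[0,0,0],120]
  ]
}}

```text
clock: 22.25
tool_pos: [0.5986, 0.3395, 0.0616]
eef_rot: [-0.504, -0.493, 0.509, -0.493]
contact_force: [-1.0, -1.4, -0.3]
opening: 0.529
```

Request:
{"op": "play_rows", "data": {
  "targets": [
    [[0,0,0],[0,0,0],120]
  ]
}}

```text
clock: 22.35
tool_pos: [0.6009, 0.3423, 0.0661]
eef_rot: [0.507, 0.493, -0.506, 0.493]
contact_force: [0.4, 0.3, 0.2]
opening: 0.532
```

```bash
python3 - <<'E'
from h import *
st(); snap('wrist','w25'); crop('w25',220,100,420,270,4,'c26'); QA=np.load('cA.npy'); go(W2(QA,(-1,0,44)),ori(QA[2]))
E
```

```text
t 22.35 pos [0.6009 0.3423 0.0661] q [ 0.5073  0.4928 -0.5064  0.4933] F [0.4 0.3 0.2] op 0.532
j [-0.39  1.05 -0.4   1.46  0.52  0.74 -1.02]
delta mm [ -1.8  -0.2 -23.2] units [-0.044 -0.005 -0.579]
rotvec [-0.002   0.003   0.0015] deg 0.2
```

View pics/c26.png

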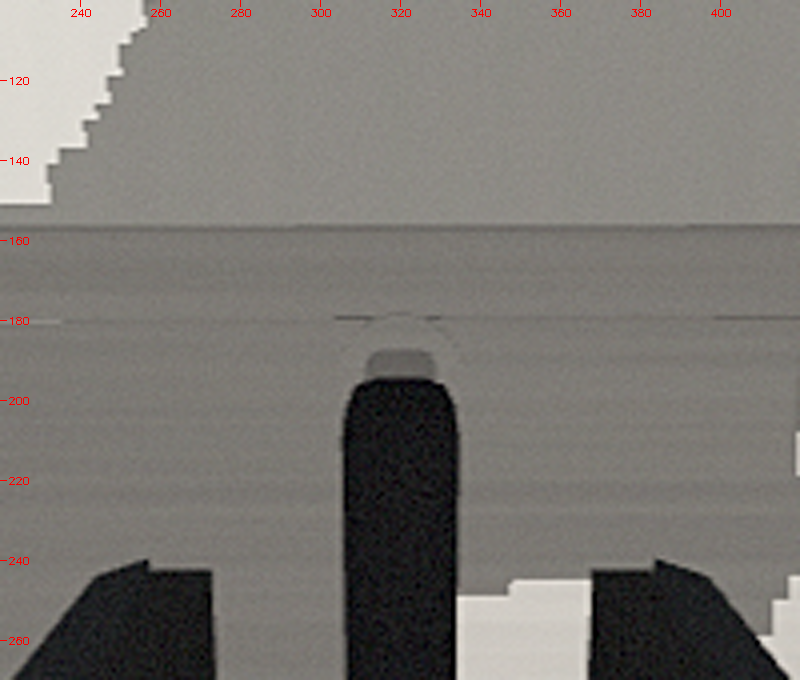

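Request:
{"op": "play_rows", "data": {
  "targets": [
    [[0,0,0],[-0.02,0.04,-0.3],120],
    [[0,0,0],[0,0,-0.25],120],
    [[0,0,0],[0,0,0],120],
    [[0,0,0],[0,0,0],255],
    [[0,0,0],[0,0,0],255]
  ]
}}

```text
clock: 22.9
tool_pos: [0.5989, 0.3448, 0.043]
eef_rot: [0.507, 0.494, -0.506, 0.493]
contact_force: [-0.2, 0.1, 0.3]
opening: 0.372
```

Request:
{"op": "play_rows", "data": {
  "targets": [
    [[0,0,0],[0,0,0],255],
    [[0,0,0],[0,0,0],255],
    [[0,0,0],[0,0,0],255],
    [[0,0,0],[0,0,0],255]
  ]
}}

```text
clock: 23.3
tool_pos: [0.5994, 0.3447, 0.0431]
eef_rot: [0.507, 0.493, -0.506, 0.494]
contact_force: [0.2, -0.1, 1.0]
opening: 0.151
```

Request:
{"op": "play_rows", "data": {
  "targets": [
    [[0,0,0],[0,0,0.4],255],
    [[0,0,0],[0,0,0.8],255],
    [[0,0,0],[0,0,1],255],
    [[0,0,0],[0,0,1],255],
    [[0,0,0],[0,0,0.8],255]
  ]
}}

```text
clock: 23.8
tool_pos: [0.5985, 0.3449, 0.2059]
eef_rot: [0.507, 0.494, -0.506, 0.493]
contact_force: [0.6, 0.1, -2.5]
opening: 0.15
```

Request:
{"op": "play_rows", "data": {
  "targets": [
    [[0,0,0],[0,0,0],255],
    [[0,0,0],[0,0,0],255]
  ]
}}

```text
clock: 24.0
tool_pos: [0.5984, 0.3444, 0.2031]
eef_rot: [-0.506, -0.494, 0.506, -0.494]
contact_force: [0.3, -1.6, -3.7]
opening: 0.153
```

```bash
python3 - <<'E'
from h import *
st(); snap('wrist','w26'); ovheld('w26',160,130,480,270,2,'c27',offy=0,hz=43); gi(108,-17,142,15,offy=0,hz=43)
E
```

```text
t 24.0 pos [0.5984 0.3444 0.2031] q [-0.5062 -0.4935  0.5064 -0.4936] F [ 0.3 -1.6 -3.7] op 0.153
j [-0.36  0.88 -0.47  1.39  0.43  0.97 -0.95]
(108, -17, 142, 15) tcp [0.636  0.0936 0.1835]
delta mm [  38.2 -250.1  -18. ] units [ 0.954 -6.252 -0.451]
rotvec [-0.0039  0.2595  0.0971] deg 15.9
```

View pics/c27.png

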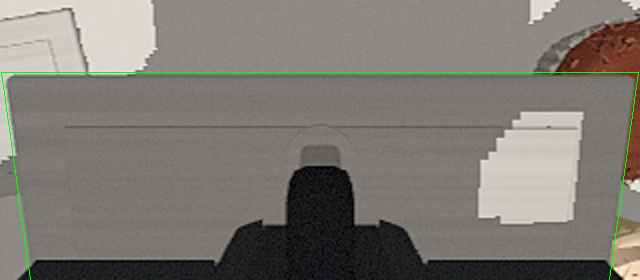

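Request:
{"op": "play_rows", "data": {
  "targets": [
    [[0,0,0.02],[0.16,-0.9,0],255],
    [[0,0,0.02],[0.16,-1,0],255],
    [[0,0,0.02],[0.16,-1,0],255],
    [[0,0.06,0.02],[0.16,-1,0],255],
    [[0,0.07,0.017],[0.16,-1,0],255]
  ]
}}

```text
clock: 24.55
tool_pos: [0.629, 0.1466, 0.2008]
eef_rot: [0.446, 0.551, -0.514, 0.482]
contact_force: [0.2, -0.3, -2.5]
opening: 0.151
```

Request:
{"op": "play_rows", "data": {
  "targets": [
    [[0,0.07,0],[0.15,-0.9,-0.1],255],
    [[-0.004,0.06,0],[0,-0.4,-0.2],255],
    [[0,0,0],[0,0,0],255],
    [[0,0,0],[0,0,0],255]
  ]
}}

```text
clock: 24.95
tool_pos: [0.6357, 0.0978, 0.189]
eef_rot: [0.413, 0.58, -0.542, 0.447]
contact_force: [0.4, 1.8, -2.8]
opening: 0.15
```

```bash
python3 - <<'E'
from h import *
st(); snap('wrist','w27'); ovheld('w27',100,30,540,300,2,'c28',offy=.8,hz=43); gi(108,-17,142,15,offy=0.8,hz=43); gi(108,-17,95,15,offy=0.8,hz=43)
E
```

```text
t 24.95 pos [0.6357 0.0978 0.189 ] q [ 0.4132  0.5797 -0.542   0.4466] F [ 0.4  1.8 -2.8] op 0.15
j [ 0.05  0.96 -0.55  1.3   0.38  1.25 -0.45]
(108, -17, 142, 15) tcp [0.6359 0.0944 0.1835]
delta mm [ 0.4 -4.7 -6.5] units [ 0.009 -0.119 -0.163]
rotvec [-0.0145 -0.0003  0.0003] deg 0.8
(108, -17, 95, 15) tcp [0.6359 0.0944 0.1365]
delta mm [  0.4  -4.7 -53.5] units [ 0.009 -0.119 -1.338]
rotvec [-0.0145 -0.0003  0.0003] deg 0.8
```

View pics/c28.png

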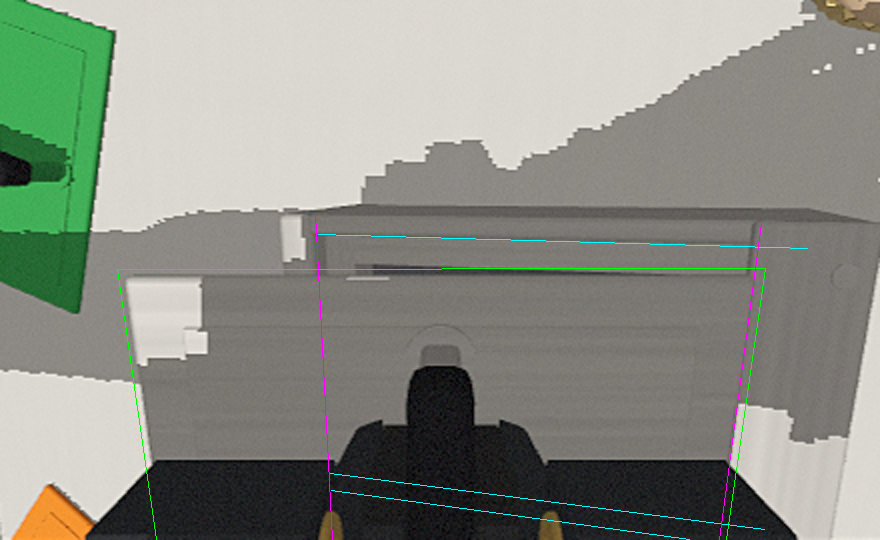

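Request:
{"op": "play_rows", "data": {
  "targets": [
    [[-0.014,0,0],[0.01,-0.09,-0.4],255],
    [[0,0,0],[0,0,-0.3],255],
    [[0,0,0],[0,0,0],255],
    [[0,0,0],[0,0,0],255]
  ]
}}

```text
clock: 25.4
tool_pos: [0.6367, 0.0934, 0.1622]
eef_rot: [0.41, 0.575, -0.546, 0.45]
contact_force: [-0.1, -0.2, -2.3]
opening: 0.149
```

```bash
python3 - <<'E'
from h import *
st(); snap('wrist','w28'); crop('w28',100,30,540,300,2,'c29'); gi(108,-17,95,15,offy=2,hz=44); 
E
```

```text
t 25.4 pos [0.6367 0.0934 0.1622] q [ 0.41    0.5752 -0.5461  0.4503] F [-0.1 -0.2 -2.3] op 0.149
j [ 0.04  0.99 -0.53  1.31  0.4   1.21 -0.46]
(108, -17, 95, 15) tcp [0.6361 0.0957 0.1375]
delta mm [ -1.1   2.2 -25.3] units [-0.027  0.055 -0.631]
rotvec [0.0016 0.0011 0.0025] deg 0.2
```

View pics/c29.png

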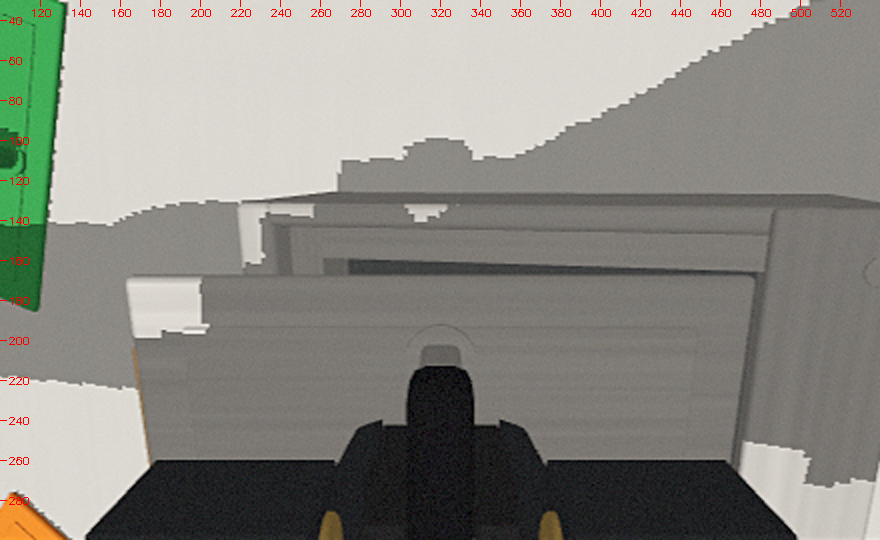

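Request:
{"op": "play_rows", "data": {
  "targets": [
    [[0.001,0.001,0.002],[-0.02,0.075,-0.3],255],
    [[0,0,0],[0,0,-0.2],255],
    [[0,0,0],[0,0,-0.12],255],
    [[0,0,0],[0,0,0],255]
  ]
}}

```text
clock: 25.85
tool_pos: [0.6358, 0.0957, 0.1367]
eef_rot: [0.409, 0.576, -0.546, 0.45]
contact_force: [-0.0, 0.8, -3.4]
opening: 0.153
```

```bash
python3 - <<'E'
from h import *
st(); snap('wrist','w29'); crop('w29',100,60,540,300,2,'c30'); gi(108,2,95,15,offy=2,hz=44); 
E
```

```text
t 25.85 pos [0.6358 0.0957 0.1367] q [ 0.4093  0.5761 -0.546   0.45  ] F [-0.   0.8 -3.4] op 0.153
j [ 0.03  1.02 -0.53  1.32  0.41  1.17 -0.47]
(108, 2, 95, 15) tcp [0.655  0.097  0.1375]
delta mm [18.9  1.2  0.2] units [0.472 0.03  0.004]
rotvec [ 0.001  -0.001   0.0011] deg 0.1
```

View pics/c30.png

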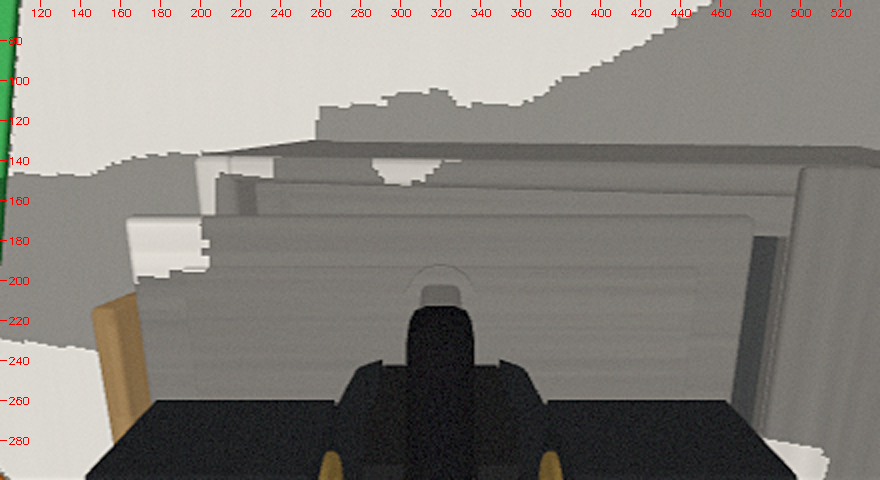

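Request:
{"op": "play_rows", "data": {
  "targets": [
    [[0,0,0],[0.15,0.01,0.02],255],
    [[0,0,0],[0.15,0.01,0],255],
    [[0,0,0],[0.1,0.01,0],255],
    [[0,0,0],[0.07,0,0],255],
    [[0,0,0],[0,0,0],255]
  ]
}}

```text
clock: 26.4
tool_pos: [0.6557, 0.0973, 0.1387]
eef_rot: [0.41, 0.576, -0.545, 0.45]
contact_force: [0.5, 0.1, -1.9]
opening: 0.15
```

```bash
python3 - <<'E'
from h import *
st(); snap('wrist','w30'); crop('w30',100,60,540,300,2,'c31')
for th,bz in((15,74.3),(5,72.5),(0,72)):
    t=np.radians(th); p,q=ins(108,81-80*np.cos(t),bz+80*np.sin(t),th,offy=2,hz=44); print(th,np.round(p,4)); go(p,q)
E
```

```text
t 26.4 pos [0.6557 0.0973 0.1387] q [ 0.4103  0.5756 -0.5454  0.4504] F [ 0.5  0.1 -1.9] op 0.15
j [ 0.03  1.04 -0.52  1.25  0.41  1.22 -0.45]
15 [0.6568 0.0972 0.1375]
delta mm [ 1.4 -0.1 -1.2] units [ 0.036 -0.004 -0.03 ]
rotvec [0.0007 0.     0.0011] deg 0.1
5 [0.6468 0.0964 0.1233]
delta mm [ -8.5  -0.9 -15.4] units [-0.213 -0.022 -0.385]
rotvec [ 0.0132 -0.174   0.0012] deg 10.0
0 [0.6427 0.0961 0.116 ]
delta mm [-12.6  -1.2 -22.7] units [-0.316 -0.029 -0.568]
rotvec [ 0.0195 -0.2611  0.0012] deg 15.0
```

View pics/c31.png

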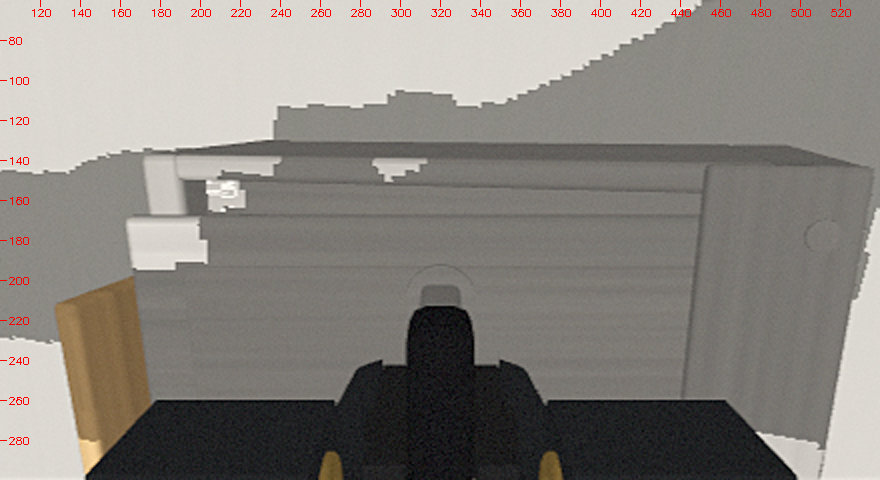

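Request:
{"op": "play_rows", "data": {
  "targets": [
    [[0.004,-0.06,0],[-0.04,-0.01,-0.13],255],
    [[0.004,-0.06,0],[-0.05,0,-0.13],255],
    [[0.004,-0.054,0],[-0.05,-0.01,-0.12],255],
    [[0,0,0],[0,0,0],255],
    [[0,0,0],[0,0,0],255]
  ]
}}

```text
clock: 26.95
tool_pos: [0.6487, 0.0959, 0.1238]
eef_rot: [0.457, 0.538, -0.505, 0.496]
contact_force: [-3.8, -1.0, -0.9]
opening: 0.15
```

```bash
python3 - <<'E'
from h import *
st(); snap('wrist','w31'); crop('w31',100,60,540,300,2,'c32')
for th,bz in((5,72.5),(0,72)):
    t=np.radians(th); p,q=ins(108,81-80*np.cos(t),bz+80*np.sin(t),th,offy=2,hz=44); print(th,np.round(p,4)); go(p,q)
E
```

```text
t 26.95 pos [0.6487 0.0959 0.1238] q [ 0.4573  0.5382 -0.5054  0.4957] F [-3.8 -1.  -0.9] op 0.15
j [ 0.03  0.97 -0.5   1.47  0.5   0.92 -0.55]
5 [0.6468 0.0964 0.1233]
delta mm [-1.8  0.5 -0.3] units [-0.045  0.013 -0.007]
rotvec [ 0.0027 -0.0039  0.0013] deg 0.3
0 [0.6427 0.0961 0.116 ]
delta mm [-5.9  0.2 -7.6] units [-0.149  0.006 -0.189]
rotvec [ 0.009  -0.0909  0.0014] deg 5.2
```

View pics/c32.png

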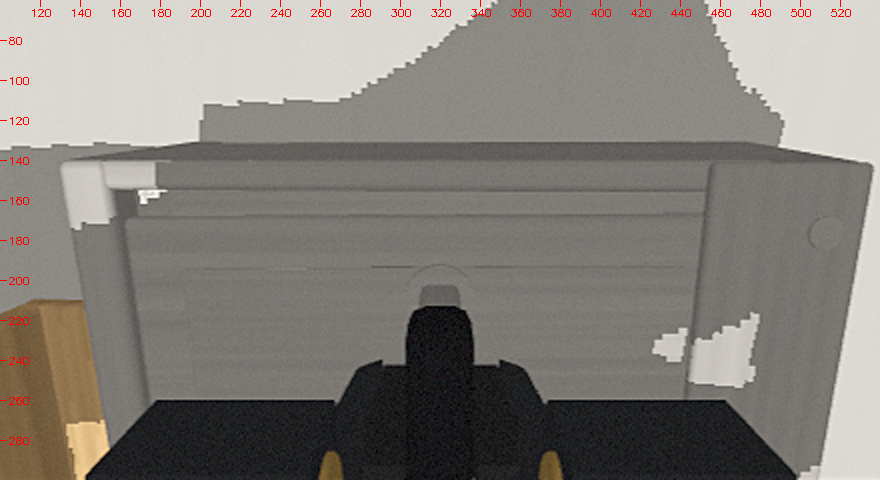

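Request:
{"op": "play_rows", "data": {
  "targets": [
    [[0.004,-0.045,0],[-0.08,0,-0.09],255],
    [[0.004,-0.045,0.001],[-0.07,0,-0.09],255],
    [[0,0,0],[0,0,0],255],
    [[0,0,0],[0,0,0],255]
  ]
}}

```text
clock: 27.4
tool_pos: [0.6445, 0.0966, 0.1167]
eef_rot: [0.483, 0.517, -0.481, 0.518]
contact_force: [-2.1, -0.8, -2.0]
opening: 0.152
```

```bash
python3 - <<'E'
from h import *
st(); snap('wrist','w32'); crop('w32',100,60,540,300,2,'c33')
for th,bz in((0,70),):
    t=np.radians(th); p,q=ins(108,81-80*np.cos(t),bz+80*np.sin(t),th,offy=2,hz=44); print(th,np.round(p,4)); go(p,q)
E
```

```text
t 27.4 pos [0.6445 0.0966 0.1167] q [ 0.4826  0.517  -0.4809  0.5182] F [-2.1 -0.8 -2. ] op 0.152
j [ 0.02  0.94 -0.46  1.58  0.56  0.75 -0.62]
0 [0.6427 0.0961 0.114 ]
delta mm [-1.8 -0.4 -2.6] units [-0.046 -0.009 -0.064]
rotvec [-0.0006  0.0028  0.0009] deg 0.2
```

View pics/c33.png

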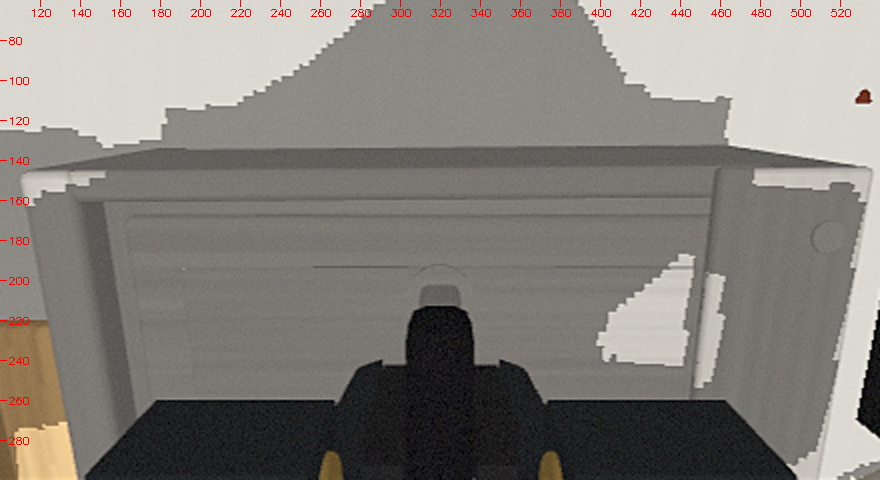

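Request:
{"op": "play_rows", "data": {
  "targets": [
    [[0,0.002,0],[-0.04,-0.01,-0.03],255],
    [[0,0,0],[0,0,-0.03],255],
    [[0,0,0],[0,0,0],255]
  ]
}}

```text
clock: 27.75
tool_pos: [0.6424, 0.0961, 0.1138]
eef_rot: [0.482, 0.518, -0.481, 0.518]
contact_force: [-0.5, 0.1, -2.4]
opening: 0.152
```

Request:
{"op": "play_rows", "data": {
  "targets": [
    [[0,0,0],[0,0,-0.03],255],
    [[0,0,0],[0,0,0],255]
  ]
}}

```text
clock: 27.95
tool_pos: [0.6424, 0.0962, 0.113]
eef_rot: [0.482, 0.517, -0.481, 0.518]
contact_force: [0.4, -0.1, -1.4]
opening: 0.147
```

Request:
{"op": "play_rows", "data": {
  "targets": [
    [[0,0,0],[0,0,-0.03],255],
    [[0,0,0],[0,0,0],255]
  ]
}}

```text
clock: 28.15
tool_pos: [0.6424, 0.0962, 0.113]
eef_rot: [0.482, 0.517, -0.481, 0.518]
contact_force: [-1.6, -1.4, 6.1]
opening: 0.15
```

Request:
{"op": "play_rows", "data": {
  "targets": [
    [[0,0,0],[0,0,-0.03],255],
    [[0,0,0],[0,0,0],255]
  ]
}}

```text
clock: 28.35
tool_pos: [0.6424, 0.0962, 0.113]
eef_rot: [0.482, 0.517, -0.481, 0.518]
contact_force: [-4.4, -2.1, 13.8]
opening: 0.154
```

Request:
{"op": "play_rows", "data": {
  "targets": [
    [[0,0,0],[0,0,0.03],150],
    [[0,0,0],[0,0,0],150],
    [[0,0,0],[0,0,0.4],130],
    [[0,0,0],[0,0,1],130],
    [[0,0,0],[0,0,1],100]
  ]
}}

```text
clock: 28.85
tool_pos: [0.6416, 0.0961, 0.2088]
eef_rot: [0.482, 0.518, -0.481, 0.517]
contact_force: [0.6, 1.1, -0.4]
opening: 0.561
```

Request:
{"op": "play_rows", "data": {
  "targets": [
    [[0,0,0],[-0.5,-0.9,0.3],80],
    [[0,0,0],[-0.5,-0.9,0.2],80],
    [[0,0,0],[0,0,0],80],
    [[0,0,0],[0,0,0],80]
  ]
}}

```text
clock: 29.25
tool_pos: [0.6023, 0.0231, 0.2287]
eef_rot: [0.483, 0.517, -0.481, 0.518]
contact_force: [0.3, 1.0, 0.5]
opening: 0.688
```

```bash
python3 - <<'E'
from h import *
st(); snap('wrist','w33'); snap('top','t33'); crop('t33',180,110,480,290,2,'c34')
E
```

```text
t 29.25 pos [0.6023 0.0231 0.2287] q [ 0.4829  0.5167 -0.4815  0.5177] F [0.3 1.  0.5] op 0.688
j [ 0.19  0.74 -0.55  1.66  0.48  0.87 -0.48]
```

View pics/w33.png

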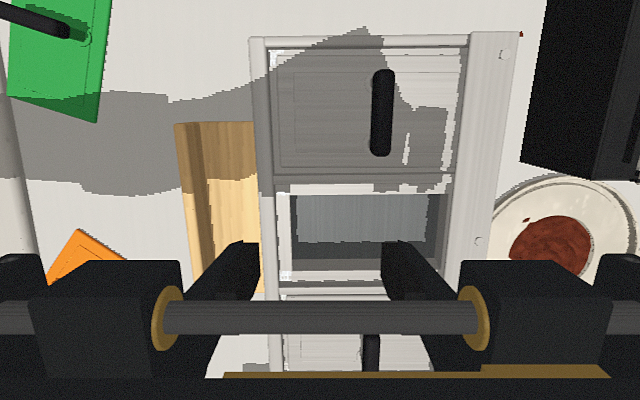

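View pics/c34.png

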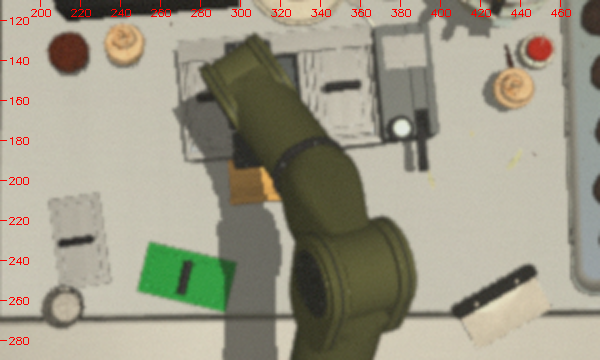

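Request:
{"op": "play_rows", "data": {
  "targets": [
    [[0,0,0.008],[-0.6,0.9,0],80],
    [[0,0,0.008],[-0.6,0.9,0],80],
    [[0,0,0.008],[-0.6,0.9,0],80],
    [[0,0,0.008],[-0.6,0.9,0],80],
    [[0,0,0.008],[-0.6,0.9,0],80]
  ]
}}

```text
clock: 29.85
tool_pos: [0.4808, 0.2074, 0.2275]
eef_rot: [0.471, 0.528, -0.47, 0.528]
contact_force: [0.5, 0.3, 0.2]
opening: 0.689
```

Request:
{"op": "play_rows", "data": {
  "targets": [
    [[0,0,0.008],[-0.6,0.9,-0.2],80],
    [[0,0,0.008],[-0.6,0.9,-0.2],80],
    [[0,0,0.008],[-0.6,0.8,-0.3],80],
    [[0,0,0],[0,0,0],80],
    [[0,0,0],[0,0,0],80]
  ]
}}

```text
clock: 30.35
tool_pos: [0.4087, 0.3103, 0.1992]
eef_rot: [0.464, 0.534, -0.463, 0.534]
contact_force: [0.2, -0.2, 0.6]
opening: 0.691
```

```bash
python3 - <<'E'
from h import *
st(); snap('wrist','w34')
E
```

```text
t 30.35 pos [0.4087 0.3103 0.1992] q [ 0.4638  0.5343 -0.4632  0.5337] F [ 0.2 -0.2  0.6] op 0.691
j [-0.44  0.68 -0.48  1.96  0.51  0.63 -1.12]
```

View pics/w34.png

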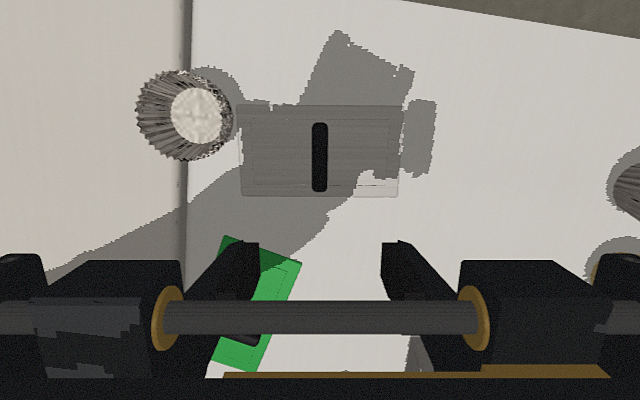

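```bash
python3 - <<'E'
from h import *
Q=fitcov('w34',[(237,104.5),(403,106),(398,196.3),(242,195)],[.405,.335,.14]); np.save('cB.npy',Q)
overlay('w34',Q,covdraw,120,60,440,220,2,'o34'); go(W2(Q,(-1,0.5,66)),ori(Q[2]))
E
```

```text
cover [0.4038 0.3408 0.1343] deg 7.695231142773588 [[-1.9, -0.7], [2.5, -1.0], [0.3, 1.1], [-1.0, 1.4]]
delta mm [  -7.1   32.4 -133.3] units [-0.179  0.809 -3.333]
rotvec [-0.0004  0.0007 -0.0034] deg 0.2
```

View pics/o34.png

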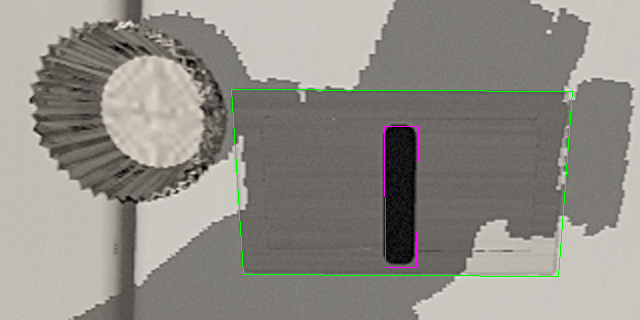

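Request:
{"op": "play_rows", "data": {
  "targets": [
    [[0,0,0],[-0.18,0.82,-0.4],100],
    [[0,0,-0.003],[0,0,-1],120],
    [[0,0,0],[0,0,-1],120],
    [[0,0,0],[0,0,-0.9],120],
    [[0,0,0],[0,0,0],120]
  ]
}}

```text
clock: 30.9
tool_pos: [0.4022, 0.338, 0.0641]
eef_rot: [0.464, 0.531, -0.468, 0.532]
contact_force: [-0.2, -0.7, 0.6]
opening: 0.528
```

Request:
{"op": "play_rows", "data": {
  "targets": [
    [[0,0,0],[0,0,0],120]
  ]
}}

```text
clock: 31.0
tool_pos: [0.4037, 0.3402, 0.0678]
eef_rot: [0.466, 0.531, -0.466, 0.532]
contact_force: [0.6, 0.3, 0.1]
opening: 0.528
```

```bash
python3 - <<'E'
from h import *
st(); snap('wrist','w35'); crop('w35',220,100,420,270,4,'c35'); Q=np.load('cB.npy'); go(W2(Q,(-1,0,44)),ori(Q[2]))
E
```

```text
t 31.0 pos [0.4037 0.3402 0.0678] q [ 0.4663  0.5315 -0.4658  0.5321] F [0.6 0.3 0.1] op 0.528
j [-0.62  0.9  -0.28  1.99  0.68  0.35 -1.31]
delta mm [ -1.2  -0.3 -24.8] units [-0.029 -0.008 -0.62 ]
rotvec [-0.0018  0.0023  0.0026] deg 0.2
```

View pics/c35.png

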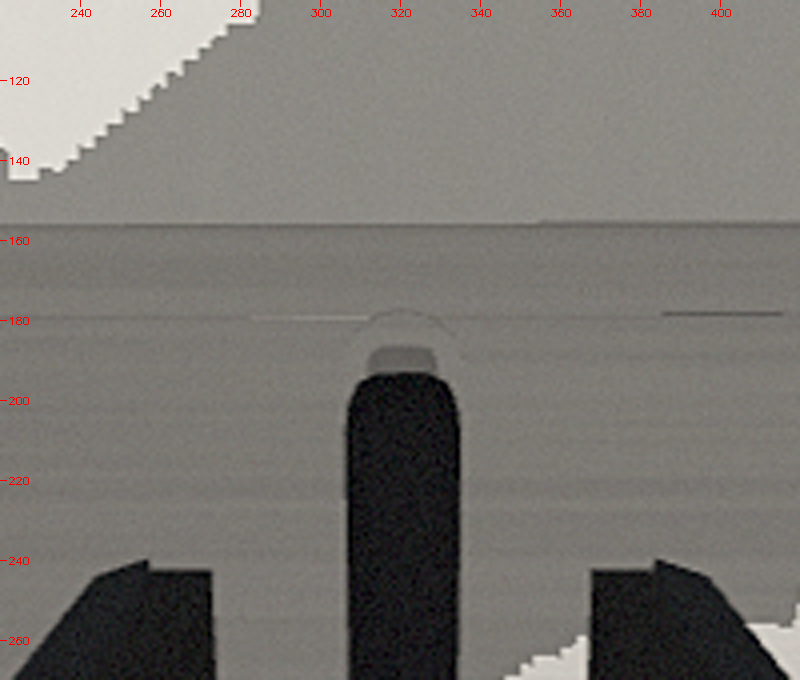

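Request:
{"op": "play_rows", "data": {
  "targets": [
    [[0,0,0.002],[-0.01,0.04,-0.3],120],
    [[0,0,0],[0,0,-0.3],120],
    [[0,0,0],[0,0,0],120],
    [[0,0,0],[0,0,0],255],
    [[0,0,0],[0,0,0],255]
  ]
}}

```text
clock: 31.55
tool_pos: [0.4025, 0.3425, 0.0438]
eef_rot: [0.466, 0.533, -0.465, 0.533]
contact_force: [-0.2, 0.4, -0.2]
opening: 0.37
```

Request:
{"op": "play_rows", "data": {
  "targets": [
    [[0,0,0],[0,0,0],255],
    [[0,0,0],[0,0,0],255],
    [[0,0,0],[0,0,0],255],
    [[0,0,0],[0,0,0],255]
  ]
}}

```text
clock: 31.95
tool_pos: [0.4027, 0.3425, 0.0438]
eef_rot: [0.466, 0.532, -0.465, 0.533]
contact_force: [0.6, -0.2, 2.7]
opening: 0.148
```

Request:
{"op": "play_rows", "data": {
  "targets": [
    [[0,0,0],[0,0,0.4],255],
    [[0,0,0],[0,0,0.8],255],
    [[0,0,0],[0,0,1],255],
    [[0,0,0],[0,0,1],255],
    [[0,0,0],[0,0,0.8],255]
  ]
}}

```text
clock: 32.45
tool_pos: [0.4022, 0.3422, 0.2053]
eef_rot: [0.466, 0.533, -0.465, 0.533]
contact_force: [1.1, 0.2, -1.9]
opening: 0.15
```

Request:
{"op": "play_rows", "data": {
  "targets": [
    [[0,0,0],[0,0,0],255],
    [[0,0,0],[0,0,0],255]
  ]
}}

```text
clock: 32.65
tool_pos: [0.4024, 0.3419, 0.2034]
eef_rot: [0.466, 0.532, -0.465, 0.533]
contact_force: [0.4, -0.1, -2.1]
opening: 0.154
```

```bash
python3 - <<'E'
from h import *
st(); snap('wrist','w36'); crop('w36',140,130,500,270,2,'c36'); gi(0,-17,142,15,offy=2,hz=43)
E
```

```text
t 32.65 pos [0.4024 0.3419 0.2034] q [ 0.4656  0.5323 -0.4648  0.5327] F [ 0.4 -0.1 -2.1] op 0.154
j [-0.49  0.69 -0.5   1.91  0.51  0.67 -1.16]
(0, -17, 142, 15) tcp [ 0.6436 -0.0121  0.1835]
delta mm [ 241.6 -353.5  -18.9] units [ 6.041 -8.837 -0.474]
rotvec [-0.0257  0.26   -0.0623] deg 15.4
```

View pics/c36.png

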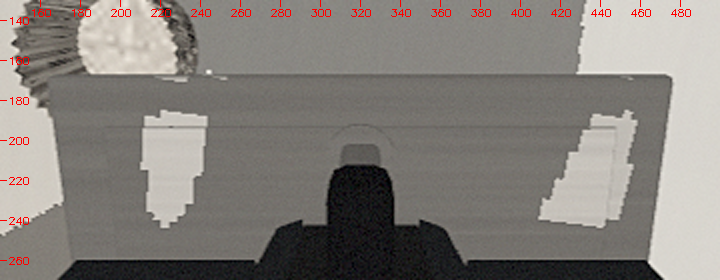

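Request:
{"op": "play_rows", "data": {
  "targets": [
    [[0,0,-0.006],[0.4,-0.6,0],255],
    [[0,0,-0.006],[0.6,-0.88,0],255],
    [[0,0,-0.006],[0.6,-0.88,0],255],
    [[0,0,-0.006],[0.6,-0.88,0],255],
    [[0,0,-0.006],[0.6,-0.88,0],255]
  ]
}}

```text
clock: 33.2
tool_pos: [0.514, 0.1755, 0.2013]
eef_rot: [0.472, 0.526, -0.474, 0.525]
contact_force: [1.3, 0.2, -1.8]
opening: 0.15
```

Request:
{"op": "play_rows", "data": {
  "targets": [
    [[0,0,-0.006],[0.6,-0.88,0],255],
    [[0,0,-0.006],[0.6,-0.88,0],255],
    [[0,0,-0.006],[0.6,-0.88,0],255],
    [[-0.006,0.06,-0.006],[0.6,-0.88,0],255],
    [[-0.006,0.07,-0.006],[0.6,-0.8,0],255]
  ]
}}

```text
clock: 33.7
tool_pos: [0.6334, 0.0022, 0.2013]
eef_rot: [0.444, 0.55, -0.516, 0.485]
contact_force: [1.2, 0.5, -2.3]
opening: 0.15
```

Request:
{"op": "play_rows", "data": {
  "targets": [
    [[-0.007,0.07,0],[0.3,-0.3,0],255],
    [[-0.007,0.06,0],[0,0,-0.2],255],
    [[0,0,0],[0,0,0],255],
    [[0,0,0],[0,0,0],255]
  ]
}}

```text
clock: 34.1
tool_pos: [0.6452, -0.0064, 0.1933]
eef_rot: [0.407, 0.576, -0.546, 0.452]
contact_force: [0.7, 0.7, -1.6]
opening: 0.151
```

```bash
python3 - <<'E'
from h import *
st(); gi(0,-17,120,15,offy=2,hz=44)
E
```

```text
t 34.1 pos [ 0.6452 -0.0064  0.1933] q [ 0.4071  0.5761 -0.5456  0.4525] F [ 0.7  0.7 -1.6] op 0.151
j [ 0.18  0.96 -0.55  1.28  0.43  1.29 -0.33]
(0, -17, 120, 15) tcp [ 0.6439 -0.0121  0.1625]
delta mm [ -1.3  -5.7 -30.8] units [-0.034 -0.142 -0.771]
rotvec [ 0.0049 -0.001  -0.0047] deg 0.4
```

Request:
{"op": "play_rows", "data": {
  "targets": [
    [[0.005,-0.001,-0.004],[-0.03,-0.14,-0.4],255],
    [[0,0,0],[0,0,-0.35],255],
    [[0,0,0],[0,0,0],255],
    [[0,0,0],[0,0,0],255]
  ]
}}

```text
clock: 34.5
tool_pos: [0.6447, -0.0122, 0.1655]
eef_rot: [0.411, 0.576, -0.544, 0.451]
contact_force: [0.5, 0.0, -2.4]
opening: 0.152
```

```bash
python3 - <<'E'
from h import *
st(); gi(0,-17,95,15,offy=2,hz=44); snap('wrist','w37'); crop('w37',100,60,540,300,2,'c37')
E
```

```text
t 34.5 pos [ 0.6447 -0.0122  0.1655] q [ 0.4105  0.5757 -0.5445  0.4511] F [ 0.5  0.  -2.4] op 0.152
j [ 0.19  0.99 -0.55  1.31  0.44  1.24 -0.33]
(0, -17, 95, 15) tcp [ 0.6439 -0.0121  0.1375]
delta mm [ -0.8   0.2 -28. ] units [-0.021  0.004 -0.701]
rotvec [-0.0002  0.0023 -0.    ] deg 0.1
```

View pics/c37.png

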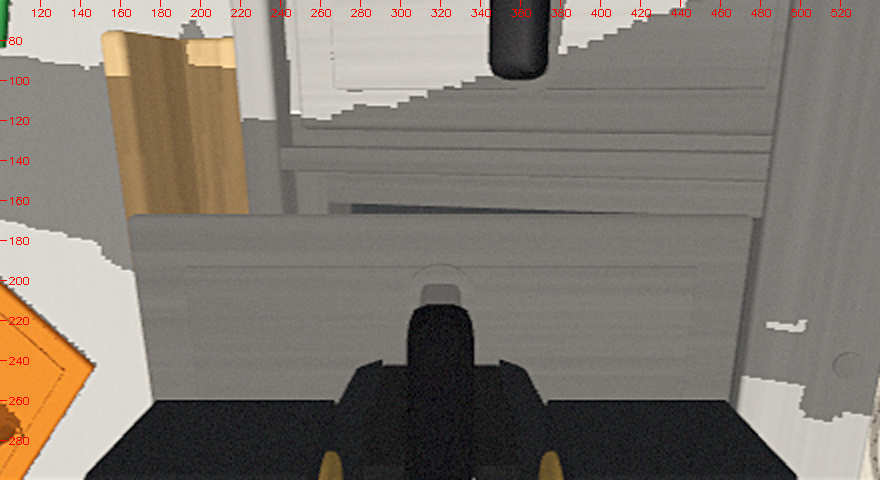

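Request:
{"op": "play_rows", "data": {
  "targets": [
    [[0,0.002,0],[-0.02,0.025,-0.35],255],
    [[0,0,0],[0,0,-0.22],255],
    [[0,0,0],[0,0,-0.12],255],
    [[0,0,0],[0,0,0],255],
    [[0,0,0],[0,0,0],255]
  ]
}}

```text
clock: 35.05
tool_pos: [0.6445, -0.0117, 0.1378]
eef_rot: [0.41, 0.576, -0.545, 0.45]
contact_force: [-0.3, -0.2, -2.0]
opening: 0.149
```

```bash
python3 - <<'E'
from h import *
st(); gi(0,2,95,15,offy=1.5,hz=44); snap('wrist','w38'); crop('w38',100,60,540,300,2,'c38')
E
```

```text
t 35.05 pos [ 0.6445 -0.0117  0.1378] q [ 0.4104  0.5759 -0.545   0.4504] F [-0.3 -0.2 -2. ] op 0.149
j [ 0.19  1.02 -0.54  1.32  0.46  1.19 -0.34]
(0, 2, 95, 15) tcp [ 0.6629 -0.0112  0.1375]
delta mm [18.4  0.5 -0.3] units [ 0.461  0.013 -0.008]
rotvec [-0.0001  0.0008  0.0009] deg 0.1
```

View pics/c38.png

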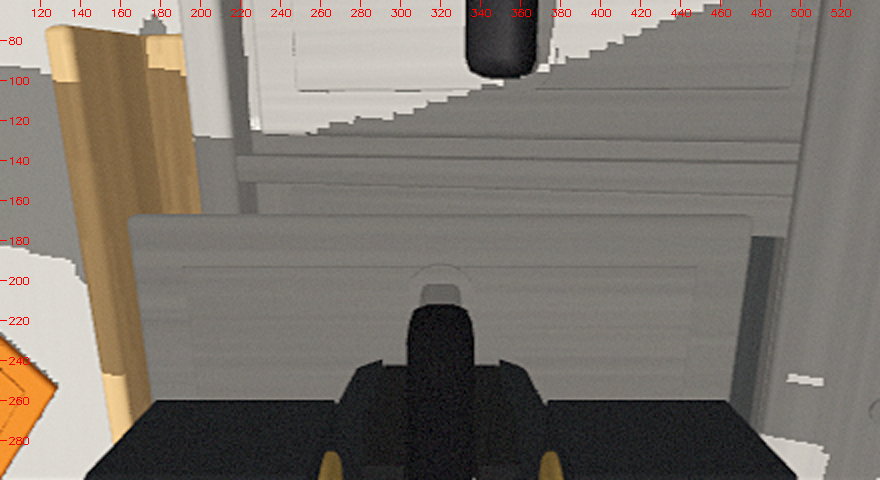

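Same picture as with the first two covers: plate edge at row 167, recess edge at 150–157, lip edge at about 487. I'll push it under the lip.

Request:
{"op": "play_rows", "data": {
  "targets": [
    [[0,0,0],[0.15,0.01,0],255],
    [[0,0,0],[0.15,0.01,0.02],255],
    [[0,0,0],[0.1,0.01,0],255],
    [[0,0,0],[0.07,0,0],255],
    [[0,0,0],[0,0,0],255]
  ]
}}

```text
clock: 35.6
tool_pos: [0.6637, -0.0104, 0.1387]
eef_rot: [0.411, 0.576, -0.545, 0.451]
contact_force: [0.8, -0.6, -2.5]
opening: 0.149
```

```bash
python3 - <<'E'
from h import *
st(); snap('wrist','w39'); crop('w39',100,60,540,300,2,'c39')
for th,bz in((15,74.3),(5,72.5),(0,72)):
    t=np.radians(th); p,q=ins(0,81-80*np.cos(t),bz+80*np.sin(t),th,offy=2,hz=44); print(th,np.round(p,4)); go(p,q)
E
```

```text
t 35.6 pos [ 0.6637 -0.0104  0.1387] q [ 0.4106  0.5757 -0.5449  0.4505] F [ 0.8 -0.6 -2.5] op 0.149
j [ 0.18  1.05 -0.54  1.25  0.46  1.24 -0.32]
15 [ 0.6646 -0.0106  0.1375]
delta mm [ 1.3 -0.1 -1.1] units [ 0.032 -0.002 -0.028]
rotvec [-0.0001  0.0008  0.0009] deg 0.1
5 [ 0.6546 -0.0113  0.1233]
delta mm [ -8.7  -0.8 -15.3] units [-0.217 -0.02  -0.383]
rotvec [ 0.0125 -0.1733  0.0009] deg 10.0
0 [ 0.6505 -0.0116  0.116 ]
delta mm [-12.8  -1.1 -22.6] units [-0.32  -0.027 -0.565]
rotvec [ 0.0188 -0.2603  0.0009] deg 15.0
```

View pics/c39.png

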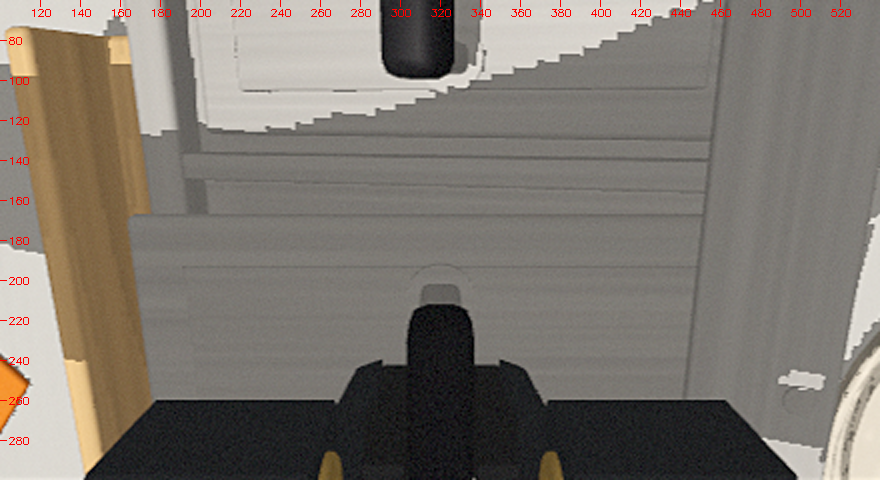

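Request:
{"op": "play_rows", "data": {
  "targets": [
    [[0.004,-0.06,0],[-0.04,-0.01,-0.13],255],
    [[0.004,-0.06,0],[-0.05,0,-0.13],255],
    [[0.004,-0.054,0],[-0.06,-0.01,-0.12],255],
    [[0,0,0],[0,0,0],255],
    [[0,0,0],[0,0,0],255]
  ]
}}

```text
clock: 36.15
tool_pos: [0.6571, -0.0117, 0.1238]
eef_rot: [0.458, 0.538, -0.504, 0.496]
contact_force: [-2.3, -1.7, -0.3]
opening: 0.153
```

```bash
python3 - <<'E'
from h import *
st(); snap('wrist','w40'); crop('w40',100,60,540,300,2,'c40')
for th,bz in((5,72.5),(0,72)):
    t=np.radians(th); p,q=ins(0,81-80*np.cos(t),bz+80*np.sin(t),th,offy=2,hz=44); print(th,np.round(p,4)); go(p,q)
E
```

```text
t 36.15 pos [ 0.6571 -0.0117  0.1238] q [ 0.4584  0.5379 -0.5044  0.4961] F [-2.3 -1.7 -0.3] op 0.153
j [ 0.2   0.98 -0.52  1.47  0.54  0.94 -0.42]
5 [ 0.6546 -0.0113  0.1233]
delta mm [-2.5  0.5 -0.5] units [-0.061  0.012 -0.012]
rotvec [ 0.0014 -0.001   0.0013] deg 0.1
0 [ 0.6505 -0.0116  0.116 ]
delta mm [-6.6  0.2 -7.8] units [-0.165  0.004 -0.194]
rotvec [ 0.0076 -0.0881  0.0013] deg 5.1
```

View pics/c40.png

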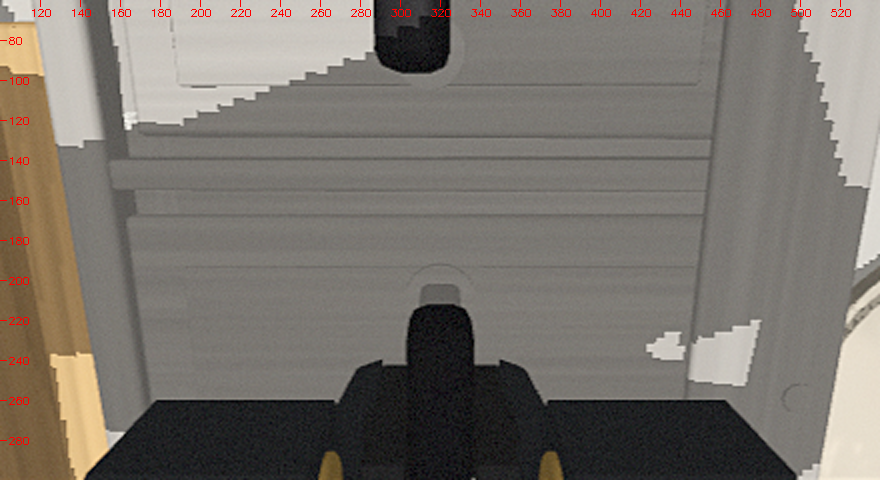

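Request:
{"op": "play_rows", "data": {
  "targets": [
    [[0.004,-0.044,0],[-0.09,0,-0.09],255],
    [[0.003,-0.044,0.001],[-0.08,0,-0.09],255],
    [[0,0,0],[0,0,0],255],
    [[0,0,0],[0,0,0],255]
  ]
}}

```text
clock: 36.6
tool_pos: [0.6512, -0.0112, 0.1166]
eef_rot: [0.482, 0.517, -0.481, 0.518]
contact_force: [0.8, 0.5, -2.4]
opening: 0.153
```

```bash
python3 - <<'E'
from h import *
st(); snap('wrist','w41'); crop('w41',100,60,540,300,2,'c41')
for th,bz in((0,70),):
    t=np.radians(th); p,q=ins(0,81-80*np.cos(t),bz+80*np.sin(t),th,offy=2,hz=44); print(th,np.round(p,4)); go(p,q)
E
```

```text
t 36.6 pos [ 0.6512 -0.0112  0.1166] q [ 0.4821  0.5174 -0.4811  0.5181] F [ 0.8  0.5 -2.4] op 0.153
j [ 0.21  0.95 -0.5   1.58  0.59  0.77 -0.48]
0 [ 0.6505 -0.0116  0.114 ]
delta mm [-1.1 -0.4 -2.7] units [-0.027 -0.01  -0.067]
rotvec [-0.0005  0.0024  0.0003] deg 0.1
```

View pics/c41.png

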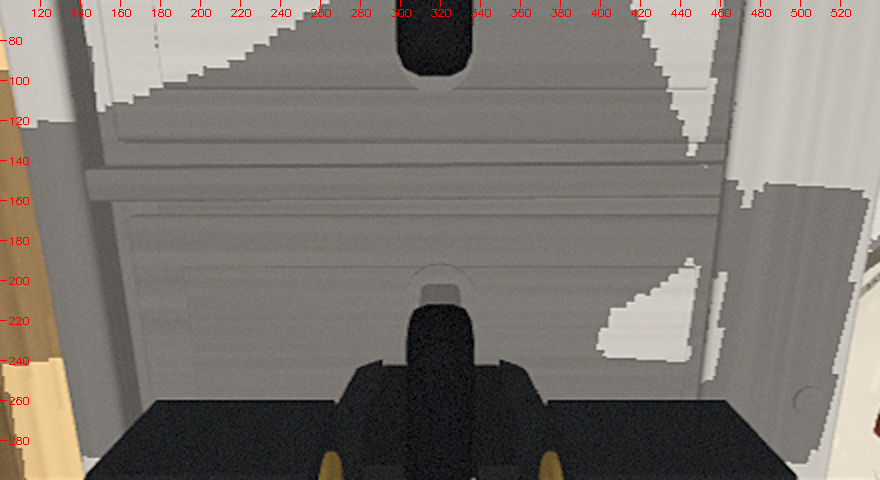

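Request:
{"op": "play_rows", "data": {
  "targets": [
    [[0,0.002,0],[0,-0.01,-0.03],255],
    [[0,0,0],[0,0,-0.03],255],
    [[0,0,0],[0,0,0],255]
  ]
}}

```text
clock: 36.95
tool_pos: [0.6509, -0.0117, 0.1139]
eef_rot: [0.482, 0.518, -0.481, 0.518]
contact_force: [1.0, 0.8, -2.5]
opening: 0.15
```

Request:
{"op": "play_rows", "data": {
  "targets": [
    [[0,0,0],[0,0,-0.03],255],
    [[0,0,0],[0,0,0],255]
  ]
}}

```text
clock: 37.15
tool_pos: [0.6508, -0.0117, 0.1138]
eef_rot: [0.482, 0.518, -0.481, 0.518]
contact_force: [-1.1, -0.7, 5.1]
opening: 0.154
```

Request:
{"op": "play_rows", "data": {
  "targets": [
    [[0,0,0],[0,0,-0.02],255],
    [[0,0,0],[0,0,0],255]
  ]
}}

```text
clock: 37.35
tool_pos: [0.6508, -0.0117, 0.1138]
eef_rot: [0.482, 0.517, -0.481, 0.518]
contact_force: [-3.9, -0.6, 9.5]
opening: 0.155
```

Request:
{"op": "play_rows", "data": {
  "targets": [
    [[0,0,0],[0,0,0.02],150],
    [[0,0,0],[0,0,0],150],
    [[0,0,0],[0,0,0.4],130],
    [[0,0,0],[0,0,1],130],
    [[0,0,0],[0,0,1],130]
  ]
}}

```text
clock: 37.85
tool_pos: [0.65, -0.0116, 0.2101]
eef_rot: [0.481, 0.518, -0.482, 0.517]
contact_force: [0.5, 0.2, 0.8]
opening: 0.488
```

Request:
{"op": "play_rows", "data": {
  "targets": [
    [[0,0,0],[-0.6,-0.8,0.4],130],
    [[0,0,0],[-0.6,-0.9,0.3],130],
    [[0,0,0],[-0.6,-0.9,0],130],
    [[0,0,0],[0,0,0],130],
    [[0,0,0],[0,0,0],130]
  ]
}}

```text
clock: 38.35
tool_pos: [0.5782, -0.117, 0.2377]
eef_rot: [0.482, 0.517, -0.482, 0.517]
contact_force: [-0.1, -0.4, 0.6]
opening: 0.49
```

```bash
cat >> h.py <<'E'
def lev(alpha,rho=74.,tilt=-12.,up=0.,back=18.,dx=0.,dy=0.):
    P=P0(); a=np.radians(alpha); G=np.array([-70-rho*np.cos(a)+dx,-233.+dy,85+rho*np.sin(a)+up])
    Rt=R.from_euler('y',np.radians(tilt)); d=Rt.apply([0,0,-1.])
    pos=W2(P,G-back*d); Rw=R.from_euler('z',P[2]); base=ori(P[2]+np.pi/2)
    rot=Rw*Rt*Rw.inv()*base
    return pos,rot
def gl(*a,**k):
    p,q=lev(*a,**k); print(a,k,'tcp',np.round(p,4)); go(p,q)
E
python3 - <<'E'
from h import *
st(); snap('wrist','w42'); gl(-10,up=90)
E
```

```text
t 38.35 pos [ 0.5782 -0.117   0.2377] q [ 0.4823  0.517  -0.4821  0.5174] F [-0.1 -0.4  0.6] op 0.49
j [ 0.46  0.73 -0.6   1.69  0.51  0.88 -0.28]
(-10,) {'up': 90} tcp [ 0.5203 -0.2566  0.1798]
delta mm [ -58.7 -141.4  -57.9] units [-1.467 -3.535 -1.447]
rotvec [-0.154  -0.1758  1.5643] deg 90.6
```

View pics/w42.png

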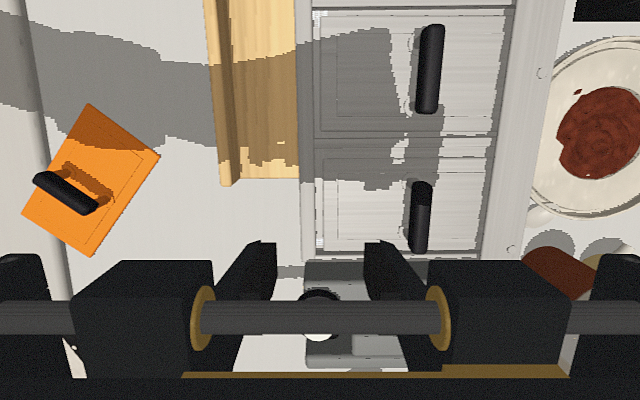

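Request:
{"op": "play_rows", "data": {
  "targets": [
    [[0,0,0.142],[-0.15,-0.36,0],130],
    [[0,0,0.142],[-0.15,-0.36,0],130],
    [[0,0,0.142],[-0.15,-0.36,0],130],
    [[0,0,0.142],[-0.15,-0.36,0],130],
    [[0,0,0.142],[-0.15,-0.36,0],130]
  ]
}}

```text
clock: 38.9
tool_pos: [0.5495, -0.1862, 0.2371]
eef_rot: [0.269, 0.654, -0.268, 0.654]
contact_force: [0.1, -0.1, 0.1]
opening: 0.495
```

Request:
{"op": "play_rows", "data": {
  "targets": [
    [[0,0,0.142],[-0.15,-0.36,0],130],
    [[0,0,0.142],[-0.15,-0.36,0],130],
    [[0,0,0.142],[-0.15,-0.36,0],130],
    [[0,0,0.142],[-0.15,-0.36,0],130],
    [[0,0,0.142],[-0.1,-0.25,0],130]
  ]
}}

```text
clock: 39.4
tool_pos: [0.5213, -0.2549, 0.237]
eef_rot: [0.025, 0.706, -0.025, 0.707]
contact_force: [0.8, -0.3, 0.8]
opening: 0.491
```

Request:
{"op": "play_rows", "data": {
  "targets": [
    [[0,0,0.142],[0,0,0],130],
    [[0,0,0],[0,0,0],130],
    [[0,0,0],[0,0,0],130]
  ]
}}

```text
clock: 39.7
tool_pos: [0.5214, -0.2539, 0.237]
eef_rot: [-0.022, 0.707, 0.022, 0.707]
contact_force: [0.1, -0.6, -0.3]
opening: 0.494
```

```bash
python3 - <<'E'
from h import *
st(); gl(-10,up=90); snap('wrist','w43')
E
```

```text
t 39.7 pos [ 0.5214 -0.2539  0.237 ] q [-0.0216  0.7065  0.0224  0.707 ] F [ 0.1 -0.6 -0.3] op 0.494
j [ 0.92  0.85 -1.02  1.71  0.81  1.07  1.25]
(-10,) {'up': 90} tcp [ 0.5203 -0.2566  0.1798]
delta mm [ -1.1  -2.7 -57.2] units [-0.029 -0.068 -1.43 ]
rotvec [ 0.013  -0.2083  0.01  ] deg 12.0
```

View pics/w43.png

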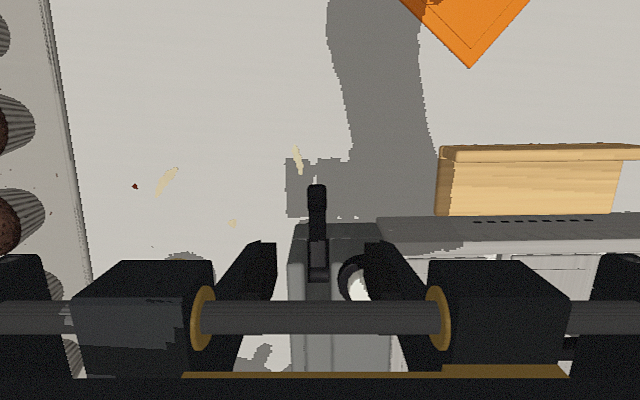

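```bash
python3 - <<'E'
from h import *
P=P0(); s=load('w43')
for p in [(-153.7,-233,76.),(-129,-233,80),(-82,-195,139),(-95,-260,115),(-95,-166,115)]: print(p,np.round(w2px(s,W2(P,p)),1))
crop('w43',270,160,420,310,4,'c43')
E
```

```text
(-153.7, -233, 76.0) [317.5 183.4]
(-129, -233, 80) [317.8 210.9]
(-82, -195, 139) [367.3 291.8]
(-95, -260, 115) [285.6 262.9]
(-95, -166, 115) [398.6 261.9]
```

View pics/c43.png

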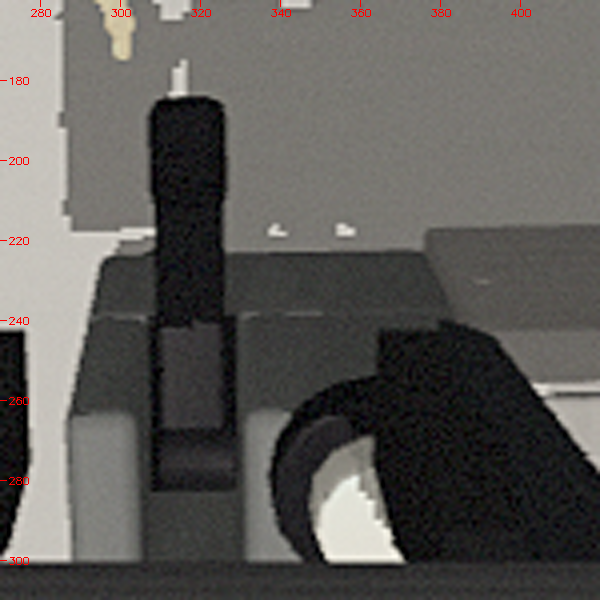

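Request:
{"op": "play_rows", "data": {
  "targets": [
    [[0.004,-0.07,0.003],[-0.02,-0.02,-0.4],130],
    [[0.004,-0.07,0.003],[-0.01,-0.03,-0.5],130],
    [[0.005,-0.068,0.004],[0,-0.02,-0.5],130],
    [[0,0,0],[0,0,0],130],
    [[0,0,0],[0,0,0],130]
  ]
}}

```text
clock: 40.25
tool_pos: [0.5198, -0.2578, 0.1814]
eef_rot: [-0.024, 0.63, 0.028, 0.776]
contact_force: [1.5, -0.2, 0.4]
opening: 0.491
```

```bash
python3 - <<'E'
from h import *
st(); gl(-10,up=0); snap('wrist','w44')
E
```

```text
t 40.25 pos [ 0.5198 -0.2578  0.1814] q [-0.0236  0.6297  0.0279  0.776 ] F [ 1.5 -0.2  0.4] op 0.491
j [ 0.97  0.87 -0.96  1.92  1.07  0.7   1.07]
(-10,) {'up': 0} tcp [ 0.5203 -0.2566  0.0898]
delta mm [  0.5   1.2 -91.6] units [ 0.012  0.029 -2.29 ]
rotvec [ 0.0016 -0.002  -0.0006] deg 0.1
```

View pics/w44.png

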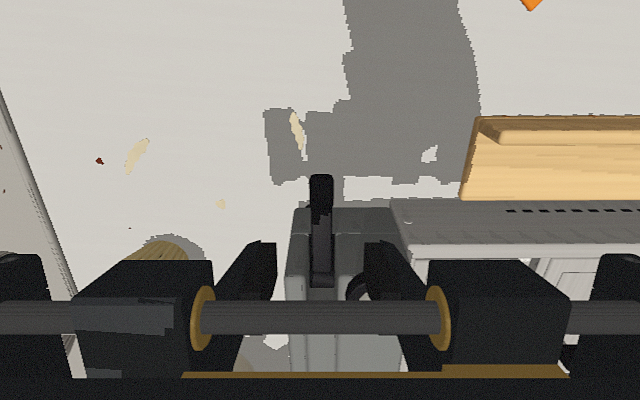

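Request:
{"op": "play_rows", "data": {
  "targets": [
    [[0,0,0],[0,0.02,-0.8],130],
    [[0,0,0],[0,0.01,-0.8],130],
    [[0,0,0],[0,0,-0.5],130],
    [[0,0,0],[0,0,0],130],
    [[0,0,0],[0,0,0],130]
  ]
}}

```text
clock: 40.8
tool_pos: [0.521, -0.2566, 0.0981]
eef_rot: [-0.024, 0.629, 0.028, 0.777]
contact_force: [0.8, 0.8, -0.3]
opening: 0.488
```

```bash
python3 - <<'E'
from h import *
st(); gl(-10,up=0); snap('wrist','w45')
E
```

```text
t 40.8 pos [ 0.521  -0.2566  0.0981] q [-0.0239  0.6285  0.028   0.7769] F [ 0.8  0.8 -0.3] op 0.488
j [ 0.89  0.97 -0.82  1.97  1.31  0.57  0.86]
(-10,) {'up': 0} tcp [ 0.5203 -0.2566  0.0898]
delta mm [-0.8 -0.1 -8.3] units [-0.019 -0.002 -0.208]
rotvec [ 0.0018  0.001  -0.0012] deg 0.1
```

View pics/w45.png

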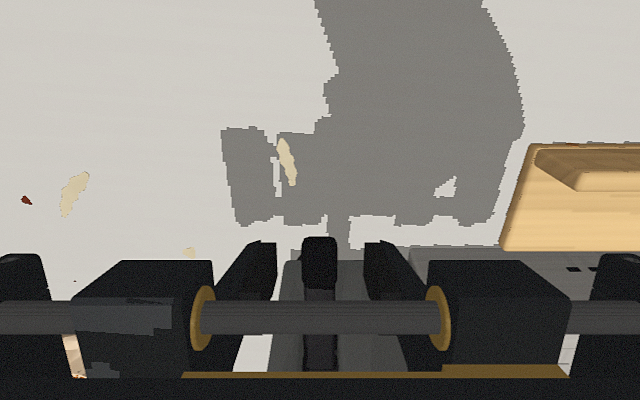

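Request:
{"op": "play_rows", "data": {
  "targets": [
    [[0,0,0],[-0.02,0,-0.2],130],
    [[0,0,0],[0,0,0],130],
    [[0,0,0],[0,0,0],255],
    [[0,0,0],[0,0,0],255],
    [[0,0,0],[0,0,0],255]
  ],
  "newtons": 10
}}

```text
clock: 41.35
tool_pos: [0.5185, -0.257, 0.089]
eef_rot: [-0.024, 0.629, 0.028, 0.776]
contact_force: [0.6, -1.4, 0.7]
opening: 0.242
```

Request:
{"op": "play_rows", "data": {
  "targets": [
    [[0,0,0],[0,0,0],255],
    [[0,0,0],[0,0,0],255],
    [[0,0,0],[0,0,0],255]
  ]
}}

```text
clock: 41.65
tool_pos: [0.5185, -0.2572, 0.0889]
eef_rot: [-0.024, 0.629, 0.028, 0.776]
contact_force: [-0.4, -1.3, 1.6]
opening: 0.203
```

```bash
python3 - <<'E'
from h import *
st(); prev=None
for a in (-10,5,20,35,50,65,80,95,105):
    p,q=lev(a); 
    if prev is not None: print(a,np.round(p,4),'du',np.round((p-prev)/.04,3))
    else: print(a,np.round(p,4)); go(p,q)
    prev=p
E
```

```text
t 41.65 pos [ 0.5185 -0.2572  0.0889] q [-0.0238  0.6293  0.0279  0.7763] F [-0.4 -1.3  1.6] op 0.203
j [ 0.89  0.99 -0.8   1.97  1.35  0.56  0.83]
-10 [ 0.5203 -0.2566  0.0898]
delta mm [1.8 0.5 0.9] units [0.044 0.013 0.022]
rotvec [ 0.0019 -0.001  -0.0009] deg 0.1
5 [ 0.5194 -0.2567  0.1091] du [-0.021 -0.002  0.482]
20 [ 0.5236 -0.2564  0.1279] du [0.104 0.008 0.471]
35 [ 0.5325 -0.2558  0.1451] du [0.222 0.016 0.428]
50 [ 0.5455 -0.2548  0.1593] du [0.325 0.024 0.356]
65 [ 0.5618 -0.2536  0.1697] du [0.406 0.029 0.259]
80 [ 0.5801 -0.2523  0.1755] du [0.459 0.033 0.145]
95 [ 0.5994 -0.2509  0.1763] du [0.481 0.035 0.021]
105 [ 0.612  -0.25    0.1741] du [ 0.317  0.023 -0.056]
```

Request:
{"op": "play_rows", "data": {
  "targets": [
    [[0,0,0],[-0.02,0,0.25],255],
    [[0,0,0],[-0.01,0,0.24],255],
    [[0,0,0],[0.04,0,0.24],255],
    [[0,0,0],[0.07,0.01,0.24],255],
    [[0,0,0],[0,0,0],255]
  ]
}}

```text
clock: 42.15
tool_pos: [0.5216, -0.2569, 0.1282]
eef_rot: [-0.024, 0.629, 0.028, 0.776]
contact_force: [-0.9, -0.8, 1.3]
opening: 0.201
```

```bash
python3 - <<'E'
from h import *
st(); gl(20); gl(35); gl(50); snap('wrist','w46')
E
```

```text
t 42.15 pos [ 0.5216 -0.2569  0.1282] q [-0.0239  0.6294  0.0275  0.7763] F [-0.9 -0.8  1.3] op 0.201
j [ 0.92  0.93 -0.86  1.95  1.21  0.61  0.94]
(20,) {} tcp [ 0.5236 -0.2564  0.1279]
delta mm [ 2.   0.5 -0.2] units [ 0.05   0.013 -0.006]
rotvec [ 0.0025 -0.0011 -0.0005] deg 0.2
(35,) {} tcp [ 0.5325 -0.2558  0.1451]
delta mm [10.9  1.2 16.9] units [0.272 0.029 0.422]
rotvec [ 0.0025 -0.0011 -0.0005] deg 0.2
(50,) {} tcp [ 0.5455 -0.2548  0.1593]
delta mm [23.9  2.1 31.1] units [0.598 0.053 0.778]
rotvec [ 0.0025 -0.0011 -0.0005] deg 0.2
```

View pics/w46.png

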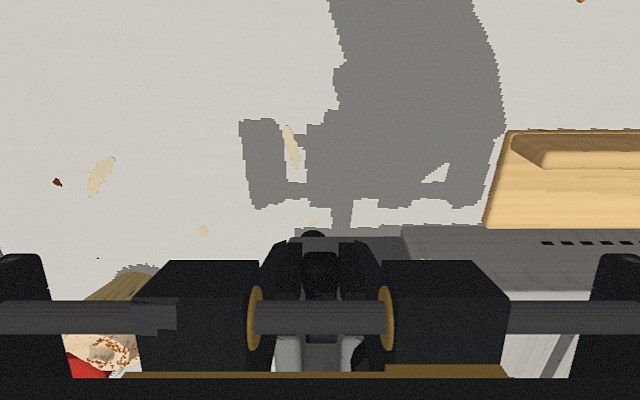

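Request:
{"op": "play_rows", "data": {
  "targets": [
    [[0,0,0],[0.1,0.01,0.22],255],
    [[0,0,0],[0.13,0.01,0.21],255],
    [[0,0,0],[0.15,0.01,0.19],255],
    [[0,0,0],[0.18,0.01,0.17],255],
    [[0,0,0],[0,0,0],255]
  ]
}}

```text
clock: 42.7
tool_pos: [0.545, -0.255, 0.1601]
eef_rot: [-0.024, 0.629, 0.028, 0.777]
contact_force: [-3.6, -2.0, 4.1]
opening: 0.201
```

Request:
{"op": "play_rows", "data": {
  "targets": [
    [[0,0,0],[0.2,0.02,0.14],255],
    [[0,0,0],[0.22,0.02,0.12],255],
    [[0,0,0],[0.23,0.02,0.09],255],
    [[0,0,0],[0.24,0.02,0.06],255],
    [[0,0,0],[0,0,0],255]
  ]
}}

```text
clock: 43.2
tool_pos: [0.5822, -0.252, 0.1764]
eef_rot: [-0.024, 0.628, 0.028, 0.777]
contact_force: [-1.4, -4.1, 3.9]
opening: 0.202
```

```bash
python3 - <<'E'
from h import *
st(); gl(80); gl(95); gl(105); snap('wrist','w47'); snap('scene','s47'); crop('s47',280,120,440,240,4,'c47')
E
```

```text
t 43.2 pos [ 0.5822 -0.252   0.1764] q [-0.0237  0.628   0.0277  0.7774] F [-1.4 -4.1  3.9] op 0.202
j [ 0.89  0.92 -0.95  1.77  1.03  0.76  1.11]
(80,) {} tcp [ 0.5801 -0.2523  0.1755]
delta mm [-2.  -0.3 -0.9] units [-0.051 -0.008 -0.022]
rotvec [ 0.0019  0.0025 -0.0005] deg 0.2
(95,) {} tcp [ 0.5994 -0.2509  0.1763]
delta mm [17.2  1.1 -0.1] units [ 0.43   0.027 -0.001]
rotvec [ 0.0019  0.0025 -0.0005] deg 0.2
(105,) {} tcp [ 0.612  -0.25    0.1741]
delta mm [29.9  2.  -2.3] units [ 0.747  0.05  -0.057]
rotvec [ 0.0019  0.0025 -0.0005] deg 0.2
```

View pics/w47.png

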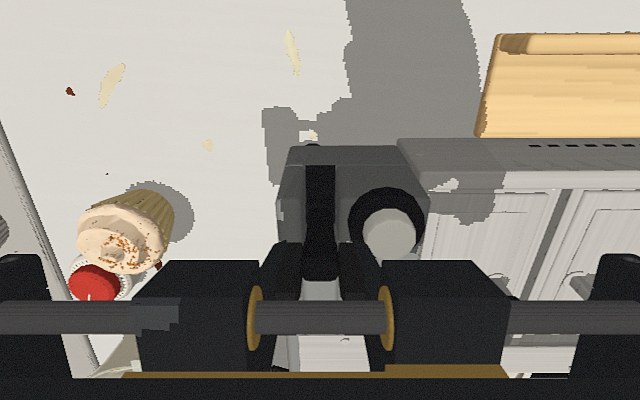

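View pics/c47.png

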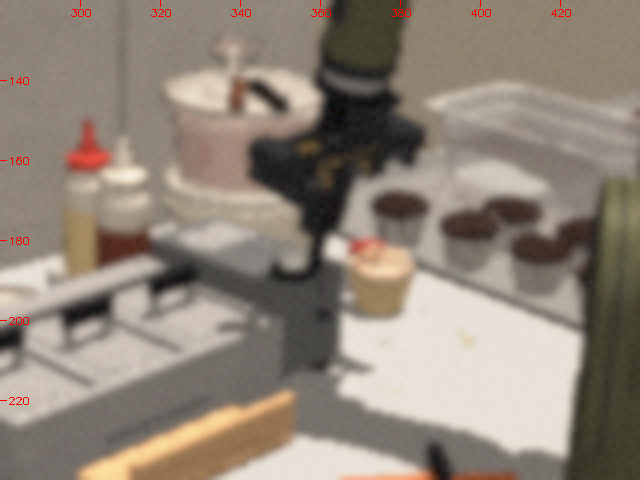

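Request:
{"op": "play_rows", "data": {
  "targets": [
    [[0,0,0],[0.2,0,0.02],255],
    [[0,0,0],[0.22,0.01,0],255],
    [[0,0,0],[0.15,0.01,-0.01],255],
    [[0,0,0],[0,0,0],255]
  ]
}}

```text
clock: 43.7
tool_pos: [0.6035, -0.2504, 0.1762]
eef_rot: [-0.024, 0.629, 0.028, 0.777]
contact_force: [0.0, -1.9, 4.9]
opening: 0.202
```

```bash
python3 - <<'E'
from h import *
st(); gl(105); snap('wrist','w48')
E
```

```text
t 43.7 pos [ 0.6035 -0.2504  0.1762] q [-0.0236  0.6287  0.0285  0.7768] F [ 0.  -1.9  4.9] op 0.202
j [ 0.86  0.94 -0.95  1.71  1.01  0.8   1.14]
(105,) {} tcp [ 0.612  -0.25    0.1741]
delta mm [ 8.6  0.4 -2.2] units [ 0.214  0.011 -0.054]
rotvec [ 0.0008  0.0005 -0.0015] deg 0.1
```

View pics/w48.png

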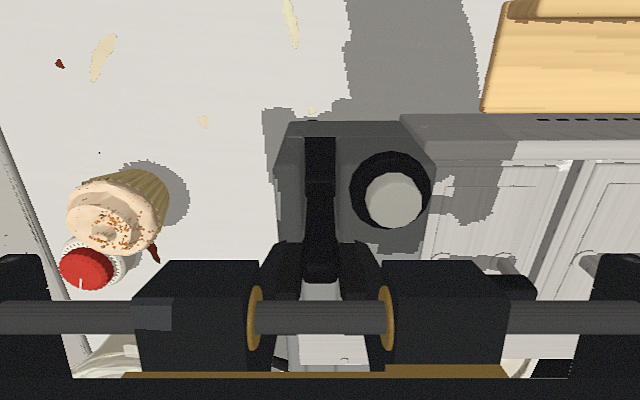

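Request:
{"op": "play_rows", "data": {
  "targets": [
    [[0,0,0],[0.12,0.01,-0.02],255],
    [[0,0,0],[0.1,0.01,-0.03],255],
    [[0,0,0],[0,0,0],255]
  ]
}}

```text
clock: 44.05
tool_pos: [0.612, -0.2497, 0.1744]
eef_rot: [-0.024, 0.629, 0.028, 0.777]
contact_force: [0.0, -2.4, 4.9]
opening: 0.198
```

Request:
{"op": "play_rows", "data": {
  "targets": [
    [[0,0,0],[0.04,0,-0.01],255],
    [[0,0,0],[0,0,0],255]
  ]
}}

```text
clock: 44.25
tool_pos: [0.6133, -0.2497, 0.1741]
eef_rot: [-0.024, 0.629, 0.028, 0.777]
contact_force: [0.6, -2.0, 4.8]
opening: 0.203
```

Request:
{"op": "play_rows", "data": {
  "targets": [
    [[0,0,0],[0.05,0,-0.01],255],
    [[0,0,0],[0,0,0],255]
  ]
}}

```text
clock: 44.45
tool_pos: [0.6152, -0.2496, 0.1736]
eef_rot: [-0.024, 0.629, 0.029, 0.777]
contact_force: [-0.7, -0.4, 5.2]
opening: 0.201
```

Request:
{"op": "play_rows", "data": {
  "targets": [
    [[0,0,0],[0.05,0,-0.01],255],
    [[0,0,0],[0,0,0],255]
  ]
}}

```text
clock: 44.65
tool_pos: [0.6165, -0.2495, 0.1731]
eef_rot: [-0.024, 0.63, 0.029, 0.776]
contact_force: [-1.5, -0.8, 6.5]
opening: 0.206
```

Request:
{"op": "play_rows", "data": {
  "targets": [
    [[0,0,0],[0,0,0],185],
    [[0,0,0],[0,0,0],170],
    [[0,0,0],[0,0,0],160],
    [[0,0,0],[0,0,0],150]
  ]
}}

```text
clock: 45.05
tool_pos: [0.6164, -0.25, 0.1722]
eef_rot: [-0.024, 0.63, 0.028, 0.776]
contact_force: [0.1, -0.2, 0.7]
opening: 0.407
```

```bash
python3 - <<'E'
from h import *
st(); snap('wrist','w49'); snap('scene','s49'); crop('s49',280,120,440,240,4,'c49')
E
```

```text
t 45.05 pos [ 0.6164 -0.25    0.1722] q [-0.0236  0.6298  0.0283  0.7759] F [ 0.1 -0.2  0.7] op 0.407
j [ 0.84  0.96 -0.95  1.68  1.01  0.81  1.15]
```

View pics/w49.png

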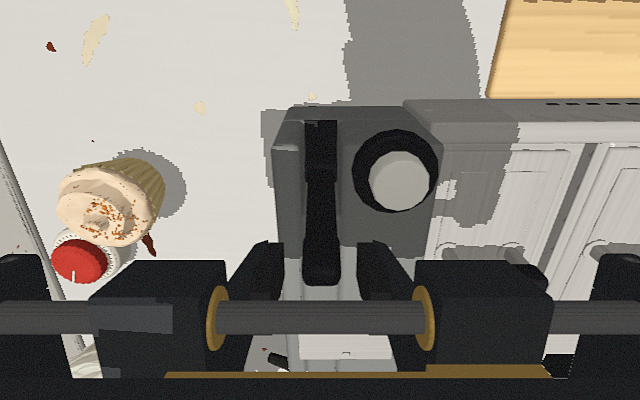

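View pics/c49.png

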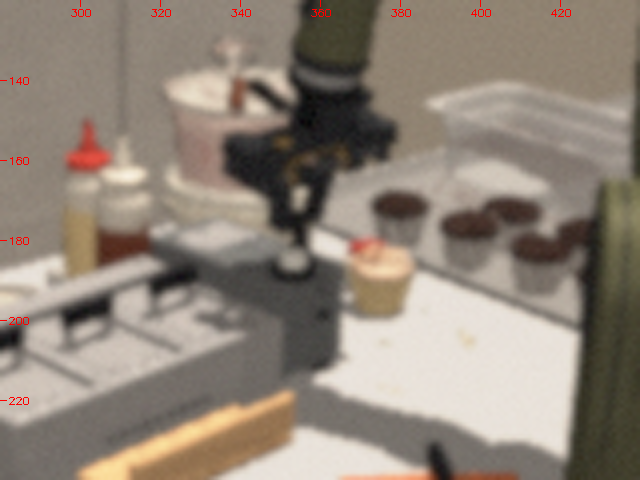

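Request:
{"op": "play_rows", "data": {
  "targets": [
    [[0,0,0],[0,0,0.4],140],
    [[0,0,0],[0,0,0.8],130],
    [[0,0,0],[0,0,1],130],
    [[0,0,0],[-0.4,0,0.8],130],
    [[0,0,0],[-0.8,0,0],130]
  ]
}}

```text
clock: 45.65
tool_pos: [0.5731, -0.2484, 0.2995]
eef_rot: [-0.024, 0.625, 0.028, 0.78]
contact_force: [0.3, 0.2, 0.5]
opening: 0.485
```

Request:
{"op": "play_rows", "data": {
  "targets": [
    [[0,0.1,0],[-0.9,0,0],130],
    [[0,0.1,0],[-0.9,0,0],130],
    [[0,0,0],[-0.9,0,0],130],
    [[0,0,0],[0,0,0],130],
    [[0,0,0],[0,0,0],130]
  ]
}}

```text
clock: 46.15
tool_pos: [0.461, -0.2503, 0.2939]
eef_rot: [-0.021, 0.703, 0.03, 0.71]
contact_force: [0.8, 0.2, 0.5]
opening: 0.49
```

```bash
python3 - <<'E'
from h import *
st(); snap('scene','s50'); crop('s50',180,150,440,300,3,'c50'); snap('top','t50'); crop('t50',180,110,480,290,2,'c51')
crop('s50',300,160,420,240,6,'c52'); snap('wrist','w50')
E
```

```text
t 46.15 pos [ 0.461  -0.2503  0.2939] q [-0.021   0.7032  0.0299  0.71  ] F [0.8 0.2 0.5] op 0.49
j [ 1.05  0.72 -1.11  1.81  0.72  1.08  1.31]
```

View pics/c50.png

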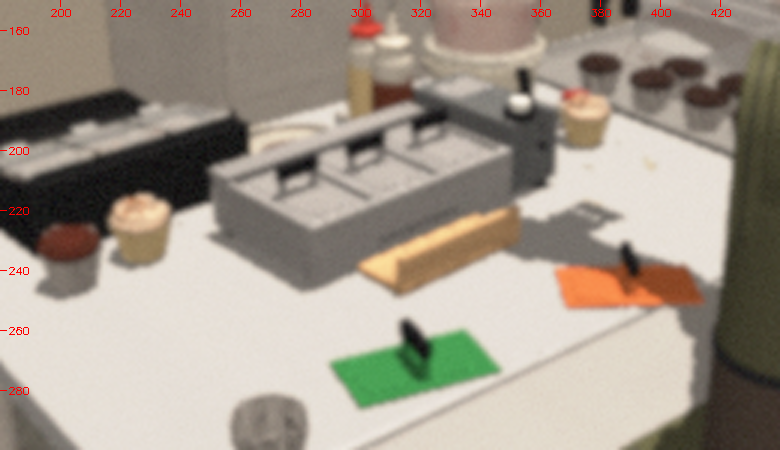

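View pics/c51.png

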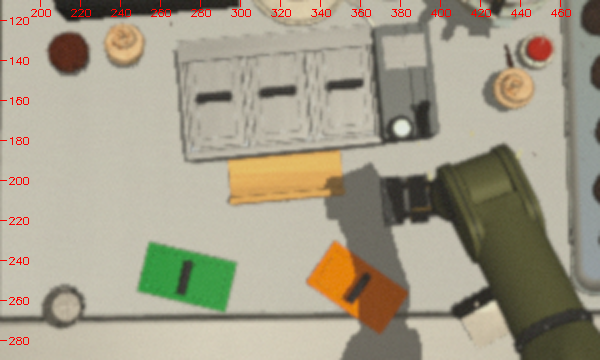

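View pics/c52.png

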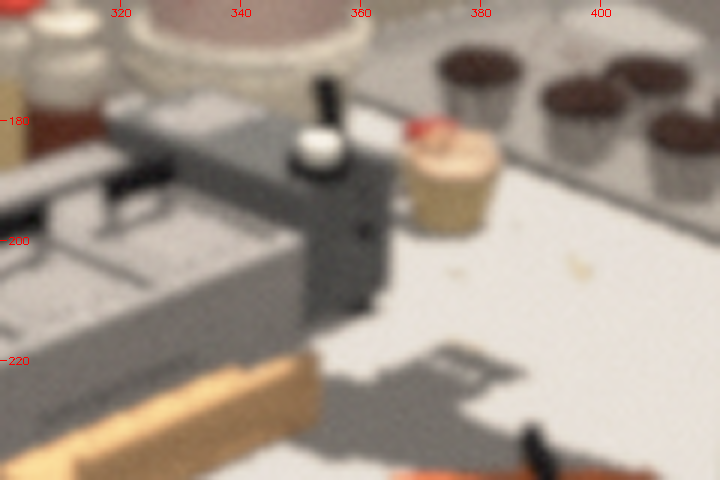

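```bash
python3 - <<'E'
from h import *
P=P0(); segs=warm+[(rect(-178,-98,-100,100,12),M),(rect(-178,-166,-100,100,51),C)]
overlay('w33',P,segs,140,0,540,300,2,'o50'); overlay('t50',P,segs,260,110,420,230,5,'o51')
E
```

```text
(no output)
```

View pics/o50.png

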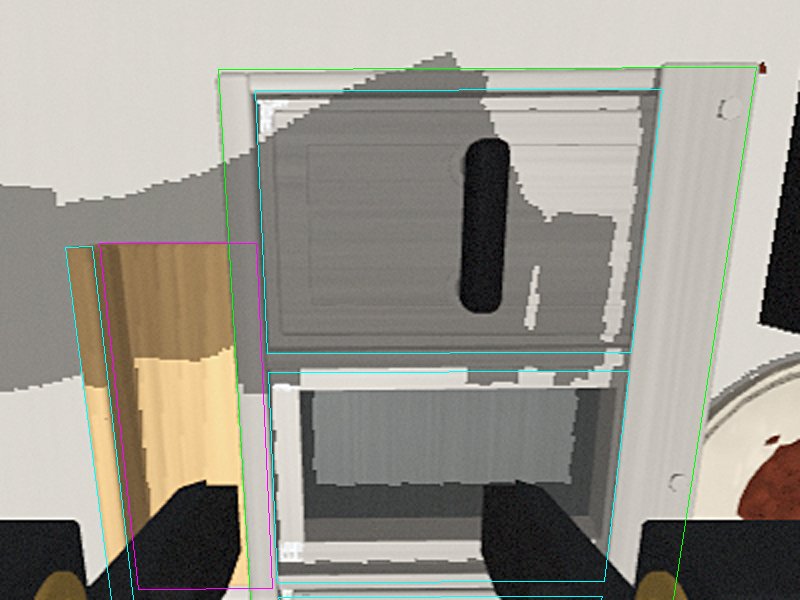

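View pics/o51.png

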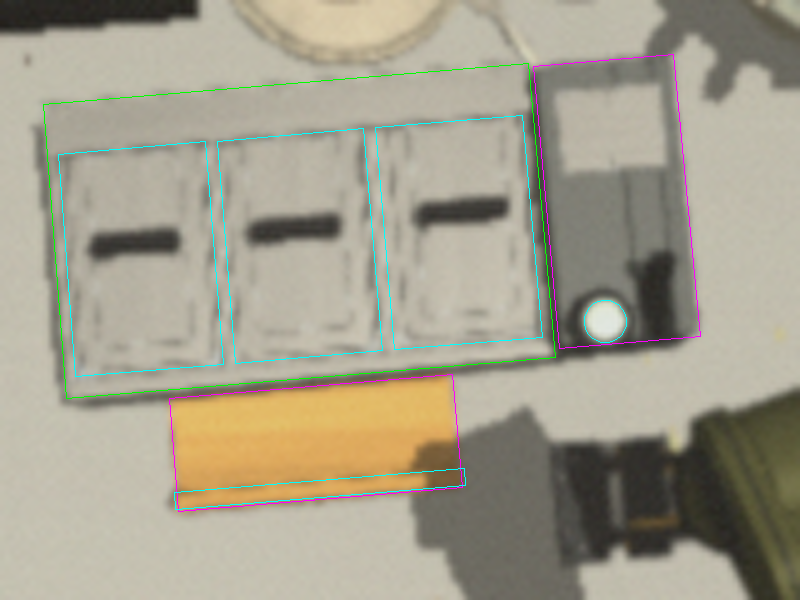

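The overlay matches: three covers inside their recesses, the rest flush and centred on the front, and the lever standing. Nothing touches the robot, so I'm handing in.

```bash
python3 - <<'E'
from h import *
st(); print(r.finish_job())
E
```

```text
t 46.3 pos [ 0.4621 -0.25    0.2934] q [-0.0208  0.703   0.0304  0.7102] F [ 0.1 -0.5  0.5] op 0.493
j [ 1.05  0.72 -1.11  1.8   0.72  1.08  1.31]
the job is handed in; nothing more can be done
None
```

The job is done and handed in at 46.3 s. I pressed the test button and the camera showed the lever drop. I then laid the rest along the front of the warmer, fitted all three grey covers, and lifted the lever back up.

- **Covers:** each went in tilted about 15°, 12 mm or so under the lip, then down. Contact came at the expected ledge height, and the last pictures show all three inside their wells.
- **Rest:** it lies fence towards the robot. I pushed it until it touched the warmer (about 4.5 N), and the final overlay has it flush and centred to about a millimetre.
- **Lever:** it stands in the same place as at the start, with the gripper well clear.
- **Surroundings:** the cupcakes and baking cups are standing and the green and orange look-alikes were left alone.

**Checks that disagreed:**
- The first warmer position from the top camera was about 2 mm off; I corrected it from the contact with the rest.
- The first grip on one cover sat several millimetres too high, so I set it down and took it again.
- The wrist camera put held parts a few millimetres lower than the contact heights did, so I used the contact heights.

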